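# Put the miniatures and the tong away in the bar chest

## Task

Put the bar things away in the cedar chest: raise its lid all the way and lock the folding stay past straight, then draw every miniature bottle straight up out of the light bamboo stand, without tipping or lifting the stand, and stand it upright in the chest's back bay, and lay the ice tong flat in the front bay. Once everything is in and with the stay still locked, break the stay's knee and lower the lid gently until it is fully shut; leave the other things on the sideboard alone.

Things in the scene. Friction and masses are not known exactly. Their poses are not given: they have to be found in the camera images.
- chest: Dark cedar bar chest, fixed: 190 mm front to back (its x), 250 mm wide (its y), rim 102 mm high, walls 8 mm, inner floor 10 mm up (front bay 56 mm). Origin: centre of its underside; +x points from its front (robot side) to its hinged back, +y to the robot's left. A light-wood divider (5 mm thick, at x = -8 mm, top 72 mm up) parts the front bay from the back bay.
- hinge (a point): Middle of the lid's hinge line, which runs along the chest's y at its back rim: 95 mm behind the chest's middle, 102 mm up. Axes as the chest's.
- front_bay (a point): Centre of the floor of the chest's front bay, for the tong: 76 mm (chest x) by 234 mm (chest y). Its floor is raised: 56 mm above the sideboard, 46 mm below the rim. Axes as the chest's.
- back_bay (a point): Centre of the floor of the chest's back bay, for the bottles: 92 mm (chest x) by 234 mm (chest y), room for four in a row along y about 52 mm apart. Axes as the chest's; 10 mm above the sideboard.
- stay_foot (a point): Lower pivot of the folding stay, outside the chest's right (-y) wall: x = -48, y = -133, z = 87 mm in the chest's frame. The knee turns about it on a circle of 94 mm.
- lid (a joint): Angle of the lid (12 mm thick): 0 shut, grows as its front edge rises; 1.70 (leaning back a little past upright) is as far as the straight stay lets it go. The hinge is stiff: the lid stays where it is left (about 2 to 6 N at the bar moves it). It can be lowered only while the stay is bent.
- knee (a joint): Knee angle of the brass stay (two 94 mm links): 0 folded with the lid shut, 2.47 dead straight, 2.59 at its stop. Past straight (above 2.49) it is locked. Raising the lid fully leaves it nearly straight; lock it by moving the red knob up and to the chest's front, break it by moving the knob down and to the back. It stays where left; 2 to 8 N at the knob move it.
- bar (a point): Middle of the lid's brass pull bar: round, 12 mm thick, 130 mm long along the chest's y, on two posts 58 mm either side of its middle, 42 mm out from the lid's front edge in the lid's plane. It is 232 mm from the hinge line along the lid and 6 mm to the lid's outer side. Fingers fit on both sides of it at every lid angle.
- knob (a point): Centre of the red knob at the stay's knee: a round pin 16 mm thick, 40 mm long, pointing to the chest's right (-y), parallel to the hinge, its middle 161 mm right of the chest's middle. Stay straight: x = 32, z = 136 mm in the chest's frame; locked at the stop: 6 mm from there up and to the front, square to the stay.
- stand: Light bamboo stand (90 g), loose, 41 mm (x) by 155 mm (y), 33 mm high, with four square cells in a row along its y, each 35 mm wide inside and 30 mm deep, at y = -57, -19, 19, 57 mm; floor 3 mm. Origin: centre of its underside. It tips or lifts easily if a bottle is not drawn straight up.
- tong_mid (a point): Stainless steel ice tong lying on the sideboard, one stiff piece, 90 g: 151 mm long (its x), 28 mm wide outside at the middle (its y), 18 mm high. Point: its centre, 9 mm up. It does not spring shut when gripped across both arms.
- mini0_mid (a point): A closed square amber miniature bottle (absent in some starts), about 120 g: body 32 by 32 mm and 70 mm high, with a round cap 22 mm thick on top, 84 mm high in all. Point: its centre, 42 mm above its foot; z up along the bottle, x and y square to its faces and, at the start, parallel to the stand's.
- mini1_mid (a point): A closed square amber miniature bottle (absent in some starts), about 120 g: body 32 by 32 mm and 70 mm high, with a round cap 22 mm thick on top, 84 mm high in all. Point: its centre, 42 mm above its foot; z up along the bottle, x and y square to its faces and, at the start, parallel to the stand's.
- mini2_mid (a point): A closed square amber miniature bottle (absent in some starts), about 120 g: body 32 by 32 mm and 70 mm high, with a round cap 22 mm thick on top, 84 mm high in all. Point: its centre, 42 mm above its foot; z up along the bottle, x and y square to its faces and, at the start, parallel to the stand's.
- mini3_mid (a point): A closed square amber miniature bottle (absent in some starts), about 120 g: body 32 by 32 mm and 70 mm high, with a round cap 22 mm thick on top, 84 mm high in all. Point: its centre, 42 mm above its foot; z up along the bottle, x and y square to its faces and, at the start, parallel to the stand's.
- bowl: White ceramic bowl, 130 mm across, 55 mm high; a bystander to leave alone. Origin: centre of its underside.
- tumbler: Glass tumbler, 76 mm across, 85 mm high; a bystander to leave alone. Origin: centre of its underside.
- stirrer: Bamboo stirrer, a rod 8 mm thick and about 180 mm long; a bystander to leave alone. Origin: its middle.
- coasters: Stack of cork coasters, 96 mm across, 30 mm high; a bystander to leave alone. Origin: centre of its underside.
Mind the look-alikes: they are no part of the job. What is shaped like the part that bears mini3_mid but blue or turquoise is not meant.

How it is judged:
By the outcome, as a careful person would: the job done as asked, in the order asked, and still so for the second after the job is handed in, with the robot touching nothing.
Of mini0, mini1, mini2, mini3 only 2 to 4 are there at a start; the rules pass over those that are not, and their reading is None.
At some moment in a run one of tong may be knocked a few centimetres aside while the robot is not near it.
It also fails if it takes over 210 s, if anything falls off the work surface, if the arm or the gripper's body presses on something with over 40 N, if the wrist force passes 120 N, or if a joint passes its speed limit or range.

## Robot

A 7-joint arm with a two-finger parallel gripper is mounted at the origin on the work surface. World frame = base frame: x ahead of the robot, y to its left, z up, the work surface at z = 0. Lengths are in m, angles in rad, forces in N, time in s.
With the tool pointing down it reaches from about 0.4 to 0.85 m from the base axis. Payload 10.4 kg.
Tool frame: the origin (TCP) lies between the finger pads; the fingertips stand 25 mm ahead of it and the grasp point (between the pads) lies 6 mm ahead of it; x points along the fingers, y is the direction in which the jaws open and shut, and the axes are right-handed (so a half turn about x gives the same grasp; the last joint's range is limited). The gripper opens to 87 mm and grips with 3 to 60 N. Pads are 19 mm wide; open, the fingers measure 117 mm over their backs; the gripper's body (75 mm by 190 mm) begins 51 mm behind the grasp point.
Start: joints at [-1.243, 0.332, -0.065, 1.46, 0.022, 1.35, -0.088], TCP at [0.215, 0.587, 0.217] pointing down, gripper open.
Joint ranges: [-2.6, 2.6], [-0.5, 2.12], [-1.47, 1.34], [0.16, 2.42], [-1.27, 4.41], [0.06, 2.06], [-2.6, 2.6]. Speed limits (rad/s): [2.22, 2.22, 2.79, 2.79, 3.14, 3.14, 3.14].

## Interface

Orientations are given as a unit quaternion [x, y, z, w].
In Python, from bench import r gives the robot as it stands.
- The arm moves only by the shell command python3 -m pendant 'ROWS' [FORCE]. ROWS is JSON, a list of rows, each an object with "translation": the shift along the world's x, y, z in cm, a list of three; "angular": the turn, a rotation vector about the world's x, y, z in degrees, a list of three; "hand": the opening, from -1 (shut) to 1 (fully open). In form: [{"translation": [dx, dy, dz], "angular": [wx, wy, wz], "hand": hand}, ...]. A call has 1 to 20 rows; each row shifts and turns the commanded pose from where the row before left it; what a row does not reach is not made up. A row lasts 1/10 s, in which the tool goes at most 50 mm and 8.59 degrees, less where a joint would pass 70% of its speed; a pose out of reach is approached as far as the arm can. A call is refused whole if a number of a shift passes 5 or a number of a turn 8.59, either way. A call with a gripper value outside its range is refused whole. The fingers move at their own pace and stop on an object; FORCE is the grip in N (left out, the last holds). Time passes only in rows, so rows that do not move let the fingers close. It gives the time, the measured TCP pose, the force and the opening at its end, in the units of the state.
- r.read_state(): the state, without advancing time (a new reading comes with each control period).
- r.camera(name): name is "side" or "top"; returns the picture (400x640x3 uint8, red, green, blue); there is no depth.
- r.camera_info(name): a dict with "fx", "fy", "cx", "cy" (pixels), "rvec" (rotation vector, rad) and "tvec" (3), from world to camera coordinates, as OpenCV has them. Camera axes: x right, y down, z forward; pixel columns grow to the right and rows downward; lengths in m; the calibration is good to about 2 mm. A picture is of the moment at which its call begins. camera_info takes no time and is no camera call.
- r.close_job(): hands the job in, once; it reports no verdict.
Trained networks look in the newest picture that a camera, given by its name, has taken for a name from the list of things; names that differ only in an ending like _2 or _b are one class to them, and where a whole thing is asked for, a point or a joint stands for the part that bears it (a point fixed in the world has none). Each returns a list of dicts, best first, with "confidence" (0 to 1); they miss things now and then, are a little off and sometimes report something else, mostly with a low value. They report only what shows in the picture. A call takes as long as a camera call. They do not tell look-alikes from the thing itself.
- r.find_in(camera, name): "point" ([row, column] in pixels, amid what is visible of it).
- r.mark_of(camera, name): "point" ([row, column] in pixels: a listed point, or the origin of a listed thing).
The state is a dict: "time": time; "joint_positions": joint angles; "joint_vel": joint speeds; "joint_torque": joint torques, N m; "ee_pos": TCP position; "eef_rot": TCP orientation; "ft_force": force on the tool from outside, world axes, zero at the start; "torque": the same for the moment, N m; "width": finger opening in m.
Only numpy, scipy, OpenCV 4.12 (cv2) and the standard library are available. Lean on these libraries where they do the work, as an engineer would, in place of code of your own. Each camera call takes 0.05 s, during which the arm holds its last target.

## Working session

There is one attempt and no reset: what is moved stays moved. The work goes in short steps, Python scripts to look and compute and a shell command to move; the robot and the scene stay as the last step left them, time stands still between calls to the robot, and variables do not carry over. Pictures are saved under pics/ and viewed, and the job is handed in when it is done.

```bash
ls; mkdir -p pics
cat > h.py <<'E'
import numpy as np, cv2
from bench import r
from scipy.spatial.transform import Rotation as R
def snap(cam,fn,crop=None,scale=1):
    im=r.camera(cam); bgr=cv2.cvtColor(im,cv2.COLOR_RGB2BGR)
    if crop: a,b,c,d=crop; bgr=bgr[a:b,c:d]
    if scale!=1: bgr=cv2.resize(bgr,None,fx=scale,fy=scale,interpolation=cv2.INTER_CUBIC)
    cv2.imwrite('pics/'+fn,bgr)
def cal(cam):
    i=r.camera_info(cam); K=np.array([[i['fx'],0,i['cx']],[0,i['fy'],i['cy']],[0,0,1.]])
    return K,np.array(i['rvec'],float),np.array(i['tvec'],float)
def proj(cam,P):
    K,rv,tv=cal(cam); p=cv2.projectPoints(np.atleast_2d(np.array(P,float)),rv,tv,K,None)[0][:,0]
    return p[:,::-1]
def atz(cam,rc,z):
    K,rv,tv=cal(cam); Rm=cv2.Rodrigues(rv)[0]; c=-Rm.T@tv
    d=Rm.T@np.linalg.inv(K)@np.array([rc[1],rc[0],1.]); s=(z-c[2])/d[2]; return c+s*d
def tri(rc1,rc2,c1='side',c2='top'):
    A=[]
    for cam,rc in((c1,rc1),(c2,rc2)):
        K,rv,tv=cal(cam); P=K@np.c_[cv2.Rodrigues(rv)[0],tv]
        A+= [rc[1]*P[2]-P[0], rc[0]*P[2]-P[1]]
    v=np.linalg.svd(np.array(A))[2][-1]; return v[:3]/v[3]
def st():
    s=r.read_state(); print({k:np.round(s[k],3).tolist() for k in('time','ee_pos','eef_rot','ft_force','width','joint_positions')})
    return s
E
python3 - <<'E'
from h import *
st()
snap('side','s0.png');snap('top','t0.png')
for c in('side','top'):
    K,rv,tv=cal(c);Rm=cv2.Rodrigues(rv)[0];print(c,K[0,0],-Rm.T@tv,Rm[2])
    for n in ['chest','hinge','front_bay','stay_foot','bar','knob','stand','tong_mid','mini0_mid','bowl','tumbler','stirrer','coasters']:
        print(c,n,[(np.round(d['point'],1).tolist(),round(d['confidence'],2)) for d in r.mark_of(c,n)])
E
```

```text
pics
{'time': 0.0, 'ee_pos': [0.215, 0.587, 0.216], 'eef_rot': [0.123, 0.696, -0.124, 0.696], 'ft_force': [0.319, -0.44, -0.231], 'width': 0.087, 'joint_positions': [-1.243, 0.333, -0.065, 1.461, 0.022, 1.35, -0.089]}
side 498.4572870505495 [ 0.4862081  -0.86001414  0.83345249] [ 0.09469332  0.76362854 -0.63867411]
side chest [([207.3, 299.7], 0.74), ([353.8, 318.5], 0.46), ([143.3, 325.4], 0.18)]
side hinge [([171.1, 338.6], 0.75)]
side front_bay [([327.2, 409.7], 0.63)]
side stay_foot [([218.3, 284.9], 0.83)]
side bar [([183.1, 238.1], 0.96), ([373.8, 312.0], 0.27)]
side knob [([245.1, 318.3], 0.62)]
side stand [([356.8, 318.2], 0.64)]
side tong_mid [([353.6, 318.3], 0.67), ([139.2, 268.3], 0.64), ([326.5, 407.6], 0.36)]
side mini0_mid [([356.1, 320.8], 0.79)]
side bowl [([325.9, 404.3], 0.79), ([143.8, 325.6], 0.42)]
side tumbler [([286.8, 231.6], 0.89)]
side stirrer [([143.9, 325.3], 0.44), ([181.1, 239.6], 0.31)]
side coasters [([357.5, 319.4], 0.68), ([214.6, 378.8], 0.56)]
top 479.04239884951687 [ 0.44238106 -0.00526264  1.21885573] [ 0.14059965 -0.0040992  -0.99005805]
top chest [([212.2, 272.6], 0.86)]
top hinge [([163.9, 259.8], 0.89)]
top front_bay [([166.8, 259.9], 0.21)]
top stay_foot [([221.9, 323.4], 0.6)]
top bar [([265.4, 270.1], 0.69)]
top knob [([199.7, 336.4], 0.68)]
top stand [([217.8, 445.6], 0.64)]
top tong_mid [([233.3, 144.3], 0.8), ([163.8, 259.5], 0.18)]
top mini0_mid [([211.9, 461.8], 0.79), ([234.8, 146.7], 0.61)]
top bowl [([142.0, 426.0], 0.98), ([220.7, 325.3], 0.39)]
top tumbler [([282.5, 370.1], 0.91)]
top stirrer [([171.5, 161.9], 0.78)]
top coasters [([140.3, 296.6], 0.76)]
```

View pics/s0.png

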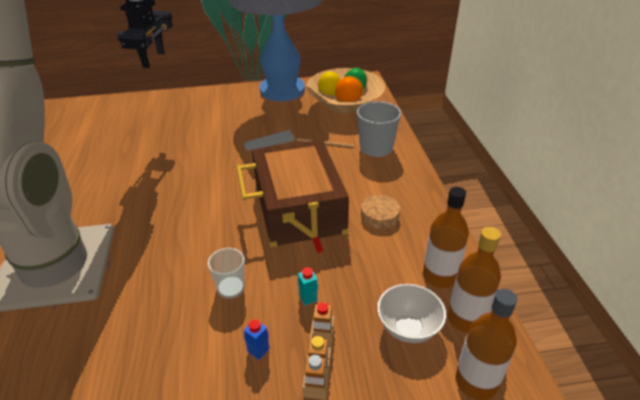

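View pics/t0.png

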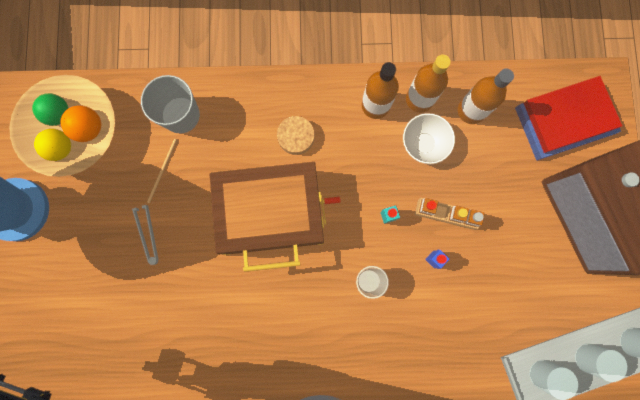

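Top view: the chest is at about (208,268) with its bar on the robot side at (262,271) and the red knob at (200,333). The stand is at (213,450) with three bottles whose caps are red (205,431), yellow (213,463) and white (216,478). Turquoise (213,390) and blue (259,438) bottles are decoys. The tong is at (235,147) and the stirrer at (170,163). Next I'll look at crops.

Run:
```python
from h import *
snap('top','t1.png',(150,280,190,350),5)
snap('top','t2.png',(180,280,370,500),6)
snap('top','t3.png',(125,285,110,210),6)
snap('side','s1.png',(120,260,220,370),5)
```

```text
(no output)
```

View pics/t1.png

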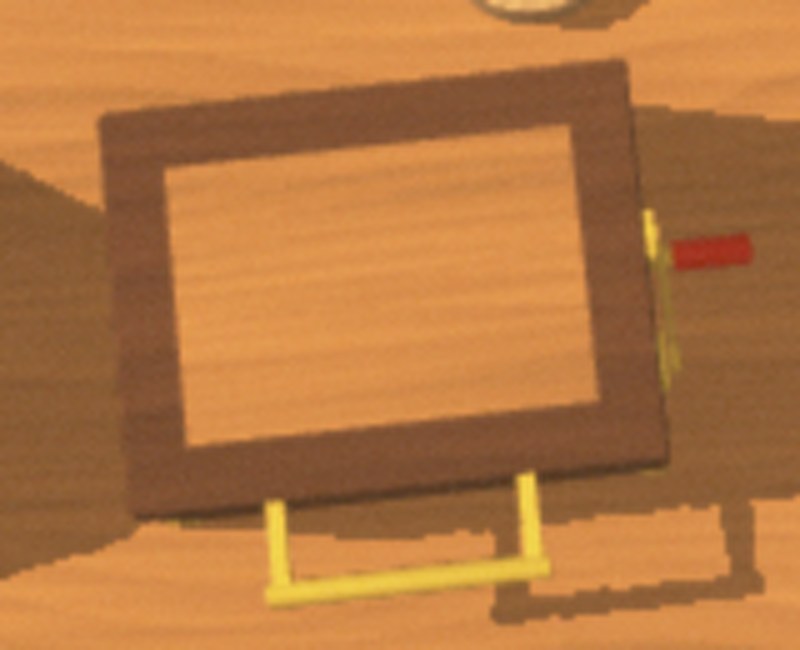

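View pics/t2.png

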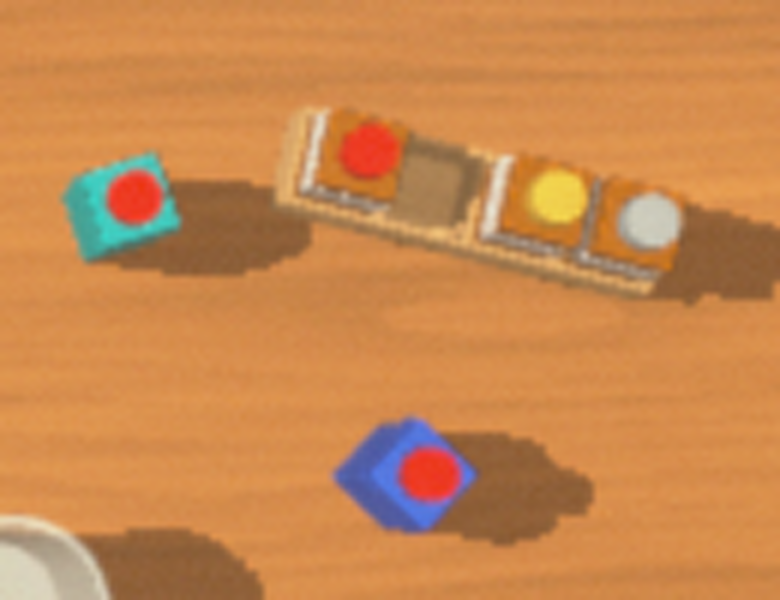

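View pics/t3.png

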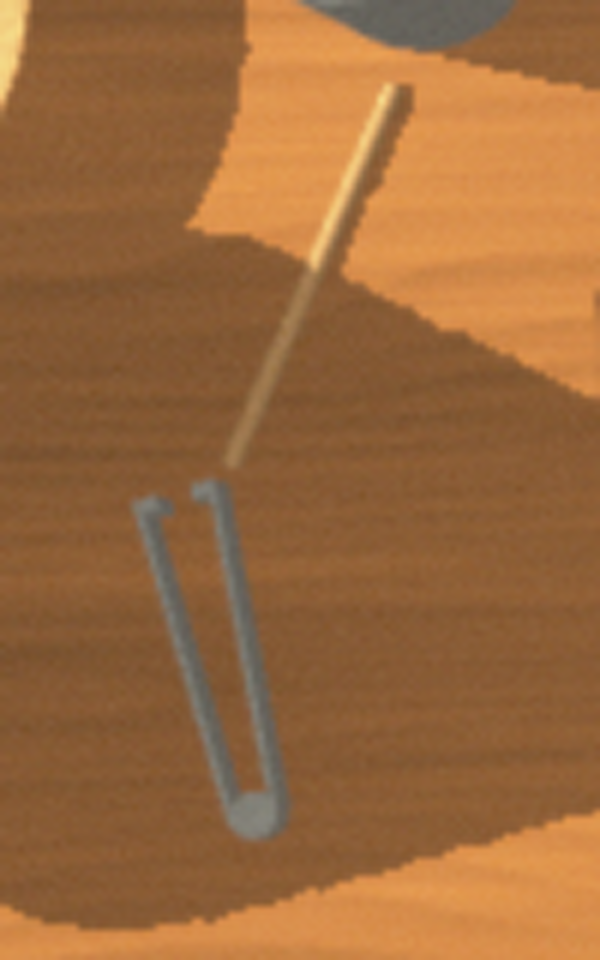

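View pics/s1.png

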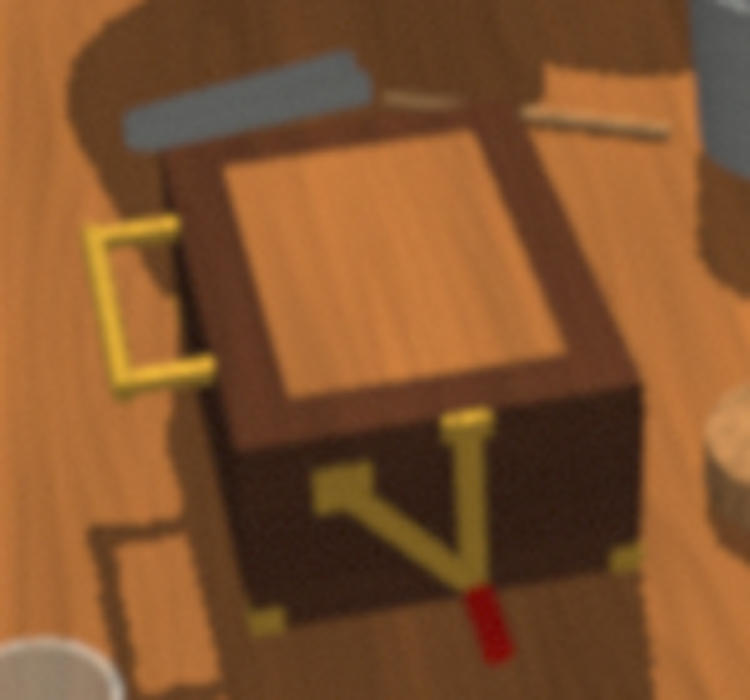

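```bash
cat > geo.py <<'E'
from h import *
from scipy.optimize import least_squares
top=lambda p,o,s:(o[0]+p[1]/s, o[1]+p[0]/s)
def pose(p,L):  # p=x,y,yaw ; L Nx3 local
    c,s=np.cos(p[2]),np.sin(p[2]); L=np.array(L,float)
    return np.c_[p[0]+c*L[:,0]-s*L[:,1], p[1]+s*L[:,0]+c*L[:,1], L[:,2]]
def fit(obs,p0):
    # obs: list of (cam,(row,col),local)
    def f(p):
        return np.concatenate([proj(c,pose(p,[l]))[0]-np.array(rc) for c,rc,l in obs])
    q=least_squares(f,p0); return q.x,np.round(q.fun.reshape(-1,2),1)
E
python3 - <<'E'
from geo import *
o=(150-.4,190-.4)
obs=[('top',top(p,o,5),l) for p,l in [((100,115),(.095,.125,.114)),((626,60),(.095,-.125,.114)),((667,462),(-.095,-.125,.114)),((133,517),(-.095,.125,.114))]]
so=(120-.4,220-.4)
obs2=[('side',top(p,so,5),l) for p,l in [((640,380),(.095,-.125,.114)),((240,452),(-.095,-.125,.114)),((165,150),(-.095,.125,.114)),((268,635),(-.095,-.125,0)),((640,570),(.095,-.125,0))]]
p0=[.5,.1,0]
print(fit(obs,p0)); print(fit(obs2,p0)); c,res=fit(obs+obs2,p0); print(c)
print('bar pred',pose(c,[(-.137,0.065,.108),(-.137,-.065,.108)]),proj('top',pose(c,[(-.137,0.065,.108),(-.137,-.065,.108)])), 'obs',top((268,597),o,5),top((548,567),o,5))
print(proj('top',pose(c,[(.0112,-.161,.014)])),proj('side',pose(c,[(.0112,-.161,.014)])))
# stand : top rim outline at z=.033
o2=(180-.4,370-.4)
for n,p,z in [('TL',(303,108),.033),('BL',(280,205),.033),('BR',(650,293),.033)]: print(n,atz('top',top(p,o2,6),z))
for n,p in [('red',(370,150)),('yel',(558,195)),('whi',(650,220)),('turq',(135,197)),('blue',(430,473))]: print(n,atz('top',top(p,o2,6),.087 if n in('red','yel','whi') else .084))
o3=(125-.4,110-.4)
for n,p in [('pivot',(256,815)),('tipL',(150,505)),('tipR',(208,490)),('stir0',(232,465)),('stir1',(390,85))]: print(n,atz('top',top(p,o3,6),.018 if n[0]!='s' else .006))
print('wine',atz('top',(110,378),0),'bowl',atz('top',(139,428),.055),'tumb',atz('top',(282,372),.085))
s=r.read_state(); print(R.from_quat(s['eef_rot']).as_matrix())
E
```

```text
(array([0.57838462, 0.11264202, 0.08008801]), array([[-0.3, -0.4],
       [-0.2,  0.4],
       [-0. ,  0.8],
       [ 0.4, -0.9]]))
(array([0.58149248, 0.11064047, 0.08454797]), array([[ 0.8,  2.4],
       [ 0.1, -0.3],
       [-1. , -1. ],
       [ 0. , -2.3],
       [-0.8,  1. ]]))
[0.5800927  0.11191279 0.08538107]
bar pred [[0.43804873 0.16499301 0.108     ]
 [0.44913479 0.03546657 0.108     ]] [[268.42382929 243.98283727]
 [262.12467249 300.36379248]] obs (269.0, 243.2) (263.0, 299.2)
[[199.54277619 333.22072946]] [[244.71720493 317.72763022]]
TL [ 0.60191904 -0.26414881  0.033     ]
BL [ 0.56158505 -0.25238875  0.033     ]
BR [ 0.52130811 -0.40317619  0.033     ]
red [ 0.5771807  -0.27802286  0.087     ]
yel [ 0.55739413 -0.35141523  0.087     ]
whi [ 0.54656118 -0.38712952  0.087     ]
turq [ 0.56107826 -0.18438174  0.084     ]
blue [ 0.44961936 -0.29484192  0.084     ]
pivot [0.46301661 0.40649387 0.018     ]
tipL [0.59342358 0.4541101  0.018     ]
tipR [0.59917442 0.4299074  0.018     ]
stir0 [0.61120938 0.42433171 0.006     ]
stir1 [0.77579967 0.36001934 0.006     ]
wine [ 0.84219866 -0.1731001   0.        ] bowl [ 0.74605885 -0.28716084  0.055     ] tumb [ 0.39920085 -0.12977341  0.085     ]
[[-9.00813223e-06  3.43611373e-01  9.39111934e-01]
 [ 4.40996334e-05  9.39111933e-01 -3.43611372e-01]
 [-9.99999999e-01  3.83191953e-05 -2.36127800e-05]]
```

Candidates for bottles, with top pixels: red cap (205,431), yellow (213,463) and white (217,478) sit in the bamboo stand, and these are the ones I want. Turquoise (213,392) and blue (259,441) are free-standing look-alikes. The crop confirmed this, and shows the second cell from the left empty. I'll start with the lid bar.

```bash
python3 -m pendant '[{"translation":[1.4,-2.86,0],"angular":[0,0,-3.84],"hand":-0.22},{"translation":[1.4,-2.86,0],"angular":[0,0,-3.84],"hand":-0.22},{"translation":[1.4,-2.86,0],"angular":[0,0,-3.84],"hand":-0.22},{"translation":[1.4,-2.86,0],"angular":[0,0,-3.84],"hand":-0.22},{"translation":[1.4,-2.86,0],"angular":[0,0,-3.84],"hand":-0.22},{"translation":[1.4,-2.86,0],"angular":[0,0,-3.84],"hand":-0.22},{"translation":[1.4,-2.86,0],"angular":[0,0,-3.84],"hand":-0.22},{"translation":[1.4,-2.86,0],"angular":[0,0,-3.84],"hand":-0.22},{"translation":[1.4,-2.86,0],"angular":[0,0,-3.84],"hand":-0.22},{"translation":[1.4,-2.86,0],"angular":[0,0,-3.84],"hand":-0.22},{"translation":[1.4,-2.86,0],"angular":[0,0,-3.84],"hand":-0.22},{"translation":[1.4,-2.86,0],"angular":[0,0,-3.84],"hand":-0.22},{"translation":[1.4,-2.86,0],"angular":[0,0,-3.84],"hand":-0.22},{"translation":[1.4,-2.86,0],"angular":[0,0,-3.84],"hand":-0.22},{"translation":[1.4,-2.86,0],"angular":[0,0,-3.84],"hand":-0.22},{"translation":[1.4,-2.86,0],"angular":[0,0,-3.84],"hand":-0.22},{"translation":[0,0,0],"angular":[0,0,-3.84],"hand":-0.22},{"translation":[0,0,0],"angular":[0,0,0],"hand":-0.22}]' 10
cat >> h.py <<'E'
def ee():
    s=r.read_state(); M=R.from_quat(s['eef_rot']).as_matrix()
    print('t',round(s['time'],2),'p',np.round(s['ee_pos'],4),'x',np.round(M[:,0],3),'yang',round(np.degrees(np.arctan2(M[1,1],M[0,1])),2),'F',np.round(s['ft_force'],1),'w',round(float(s['width']),4),'q',np.round(s['joint_positions'],2))
    return s,M
E
python3 -c "from h import *;ee()"
```

```text
time: 3.4
ee_pos: [0.439, 0.1287, 0.2167]
eef_rot: [0.48, 0.519, -0.48, 0.519]
ft_force: [-0.1, 0.5, 0.6]
width: 0.0341
t 3.4 p [0.439  0.1287 0.2167] x [ 0.  0. -1.] yang 4.46 F [-0.1  0.5  0.6] w 0.0341 q [-0.77 -0.06  0.37  1.9   0.02  1.3  -0.33]
```

```bash
python3 -m pendant '[{"translation":[0.15,-1.4,0],"angular":[0,0,0],"hand":-0.22},{"translation":[0.15,-1.37,0],"angular":[0,0,0],"hand":-0.22},{"translation":[0,0,-2],"angular":[0,0,0],"hand":-0.22},{"translation":[0,0,-2],"angular":[0,0,0],"hand":-0.22},{"translation":[0,0,-2],"angular":[0,0,0],"hand":-0.22},{"translation":[0,0,-2],"angular":[0,0,0],"hand":-0.22},{"translation":[0,0,-1.2],"angular":[0,0,0],"hand":-0.22},{"translation":[0,0,-1.07],"angular":[0,0,0],"hand":-0.22},{"translation":[0,0,0],"angular":[0,0,0],"hand":-0.22}]' 15; python3 -c "
from h import *;ee()
snap('side','s2.png',(120,260,190,340),5)
snap('top','t4.png',(150,300,190,350),5)"
```

```text
time: 4.3
ee_pos: [0.4412, 0.1012, 0.113]
eef_rot: [0.479, 0.52, -0.48, 0.52]
ft_force: [0.3, -0.0, 0.8]
width: 0.0342
t 4.3 p [0.4412 0.1012 0.113 ] x [-0.001 -0.001 -1.   ] yang 4.64 F [ 0.3 -0.   0.8] w 0.0342 q [-0.73  0.03  0.41  2.04 -0.01  1.07 -0.23]
```

View pics/s2.png

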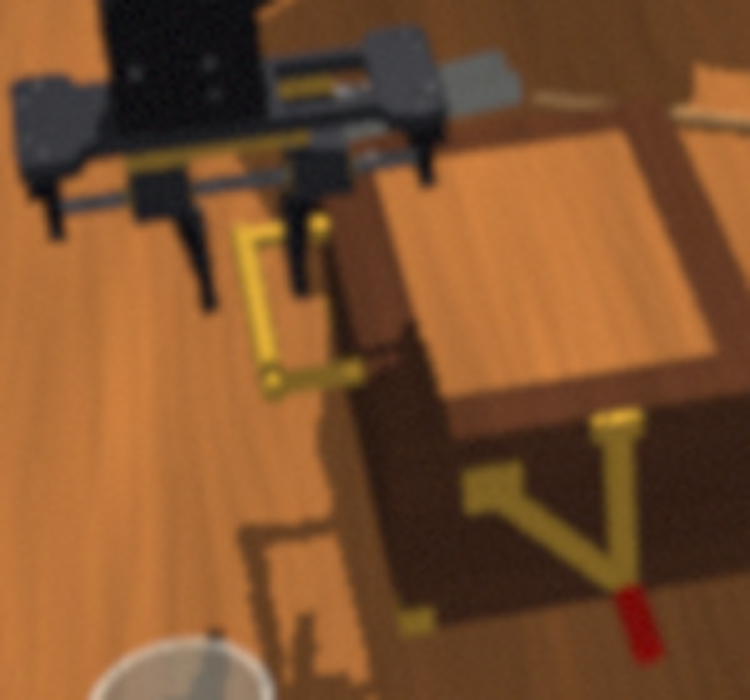

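```bash
python3 -m pendant '[{"translation":[0,0,0],"angular":[0,0,0],"hand":-1},{"translation":[0,0,0],"angular":[0,0,0],"hand":-1},{"translation":[0,0,0],"angular":[0,0,0],"hand":-1},{"translation":[0,0,0],"angular":[0,0,0],"hand":-1},{"translation":[0,0,0],"angular":[0,0,0],"hand":-1}]' 20; python3 -c "
from h import *;ee()
th=np.linspace(0,1.7,21)
x=95-232*np.cos(th)+6*np.sin(th);z=102+232*np.sin(th)+6*np.cos(th)
for i in range(20):
  d=(x[i+1]-x[i])/10; print(round(d*np.cos(.081),2),round(d*np.sin(.081),2),round((z[i+1]-z[i])/10,2))
"
```

```text
time: 4.9
ee_pos: [0.4418, 0.1017, 0.114]
eef_rot: [0.48, 0.52, -0.479, 0.52]
ft_force: [-0.4, 0.5, -0.4]
width: 0.0035
t 4.9 p [0.4418 0.1017 0.114 ] x [ 0.  0. -1.] yang 4.62 F [-0.4  0.5 -0.4] w 0.0035 q [-0.73  0.03  0.41  2.04 -0.01  1.07 -0.23]
0.13 0.01 1.97
0.3 0.02 1.95
0.46 0.04 1.92
0.62 0.05 1.87
0.78 0.06 1.81
0.93 0.08 1.74
1.07 0.09 1.65
1.21 0.1 1.55
1.34 0.11 1.45
1.45 0.12 1.33
1.56 0.13 1.2
1.66 0.13 1.06
1.74 0.14 0.91
1.81 0.15 0.76
1.87 0.15 0.61
1.91 0.16 0.44
1.95 0.16 0.28
1.96 0.16 0.11
1.96 0.16 -0.05
1.95 0.16 -0.22
```

```bash
python3 -c "
from h import *;ee()
snap('side','s3.png',(120,260,190,340),5)
snap('top','t5.png',(150,300,190,350),5)
print(proj('side',[[.4418,.1017,.108],[.4418,.1017,.089]]),proj('top',[[.4418,.1017,.108]]))"
```

```text
t 4.9 p [0.4418 0.1017 0.114 ] x [ 0.  0. -1.] yang 4.62 F [-0.4  0.5 -0.4] w 0.0035 q [-0.73  0.03  0.41  2.04 -0.01  1.07 -0.23]
[[181.09151844 240.30437897]
 [187.3147331  241.16731928]] [[266.07593554 271.56823683]]
```

View pics/s3.png

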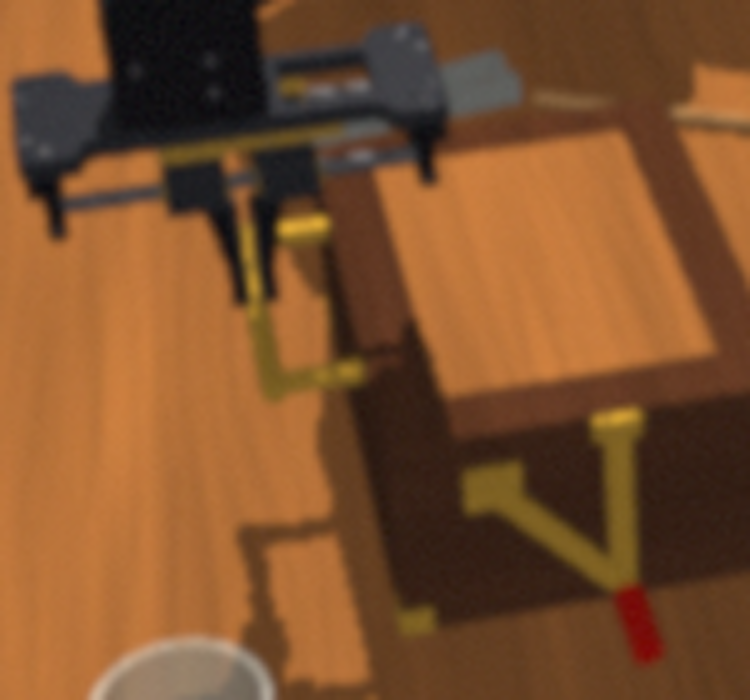

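View pics/t5.png

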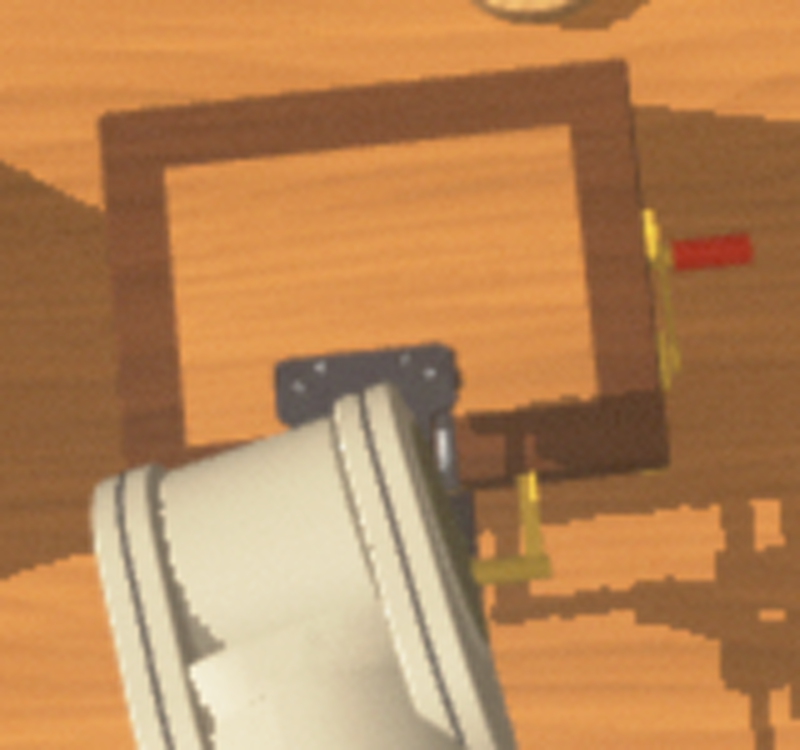

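The picture shows the bar between the fingers, at zoomed pixel (255,270), although the width reads 3.5 mm. I'll lift a little and check.

```bash
python3 -m pendant '[{"translation":[0,0,0],"angular":[0,0,0],"hand":-1},{"translation":[0,0,0],"angular":[0,0,0],"hand":-1},{"translation":[0.13,0.01,1.97],"angular":[0,0,0],"hand":-1},{"translation":[0.30,0.02,1.95],"angular":[0,0,0],"hand":-1},{"translation":[0,0,0],"angular":[0,0,0],"hand":-1}]' 20; python3 -c "
from h import *;ee()
snap('side','s4.png',(100,260,190,340),5)"
```

```text
time: 5.5
ee_pos: [0.4476, 0.1024, 0.1553]
eef_rot: [0.481, 0.519, -0.478, 0.52]
ft_force: [0.0, 0.2, -0.1]
width: 0.0006
t 5.5 p [0.4476 0.1024 0.1553] x [ 0.004  0.002 -1.   ] yang 4.61 F [ 0.   0.2 -0.1] w 0.0006 q [-0.73 -0.01  0.41  1.98  0.    1.16 -0.24]
```

View pics/s4.png

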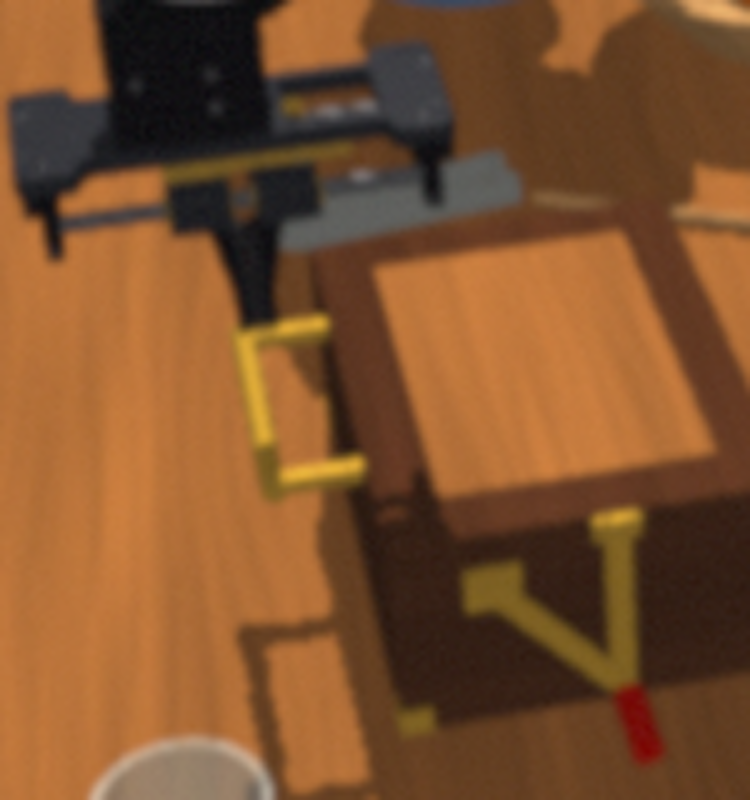

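```bash
python3 -c "
from h import *
from geo import pose
c=[.580,.112,.082]
print('tip s4', proj('side',[[.4476,.1024,.1303],[.4476,.1024,.1553]]))
for z in (.09,.1,.108): print(z,proj('side',pose(c,[(-.137,.065,z),(-.137,-.065,z)])),proj('top',pose(c,[(-.137,.065,z),(-.137,-.065,z)])))
print(tri((166,220+95/5),(270,243.6)),tri((120+385/5.,220+25),(263.4,299.6)))
"
```

```text
tip s4 [[173.19855033 241.71497451]
 [164.61171781 240.55863494]]
0.09 [[171.6153368  238.70121339]
 [204.00409364 245.21482937]] [[268.33167576 244.92339877]
 [262.32202343 300.42313605]]
0.1 [[168.40014792 238.25389922]
 [200.69491544 244.76559666]] [[268.36465188 244.26807275]
 [262.30126215 300.26472208]]
0.108 [[165.80418733 237.89273539]
 [198.02096965 244.402599  ]] [[268.39146075 243.73530692]
 [262.28438418 300.13593874]]
[0.43773495 0.1663516  0.10637822] [0.44840963 0.03732225 0.10965089]
```

```bash
python3 -c "
from h import *
snap('side','s5.png',(140,220,210,290),8)"
```

```text
(no output)
```

View pics/s5.png

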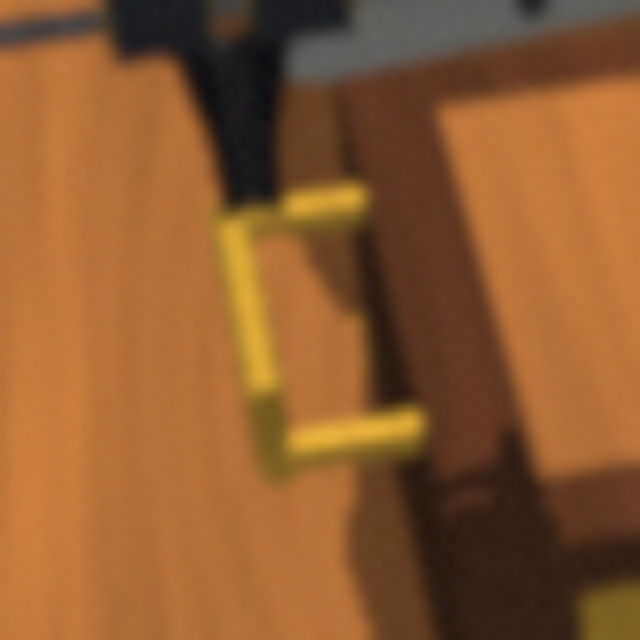

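```bash
python3 -c "
from h import *
print(proj('side',[[.215,.587,.217],[.215,.587,.192],[.215-.0435*.344,.587-.0435*.939,.192],[.215+.0435*.344,.587+.0435*.939,.192]]))
im=cv2.imread('pics/s0.png')[0:90,90:200]; cv2.imwrite('pics/s0c.png',cv2.resize(im,None,fx=7,fy=7,interpolation=cv2.INTER_CUBIC))
im=cv2.imread('pics/t0.png')[340:400,0:80]; cv2.imwrite('pics/t0c.png',cv2.resize(im,None,fx=7,fy=7,interpolation=cv2.INTER_CUBIC))
print(proj('top',[[.215,.587,.217],[.215,.587,.192]]))
"
```

```text
[[ 60.90997263 153.29224878]
 [ 68.82903237 155.14470107]
 [ 75.26884203 148.61372837]
 [ 62.6652408  161.39574833]]
[[386.9753272   24.76432233]
 [383.89279259  32.15750252]]
```

View pics/s0c.png

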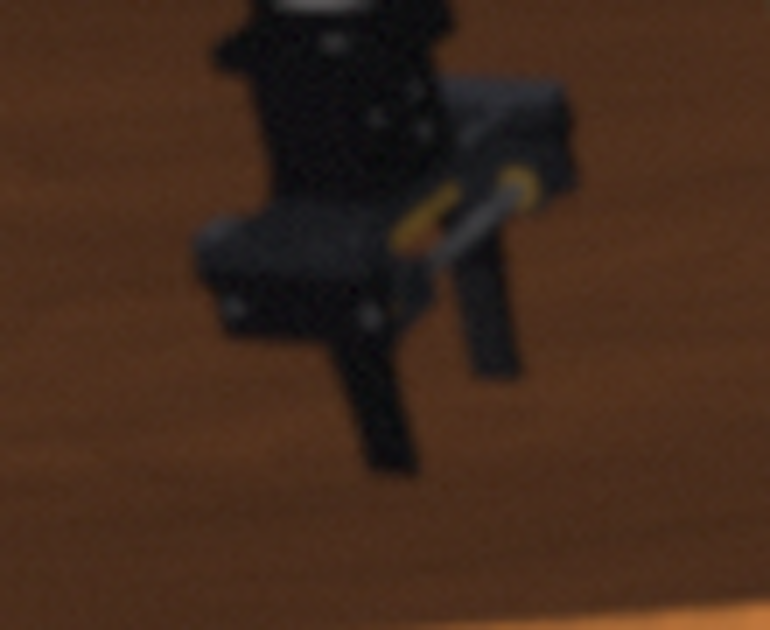

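View pics/t0c.png

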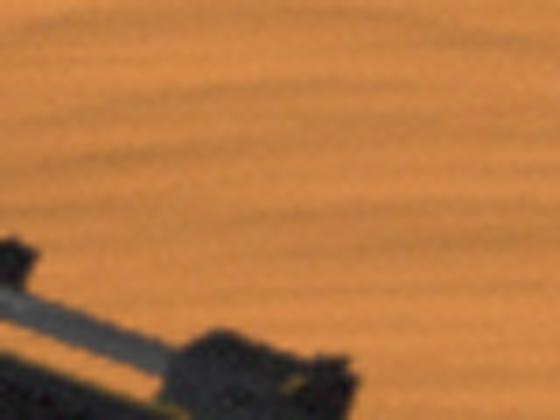

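The fingertips appear at the reported TCP height in both pictures, at the start and now, not 25 mm ahead. The missed bar agrees with this. I'll treat tip ≈ TCP, so the grasp point is about 19 mm behind it, and regrip lower.

```bash
python3 -m pendant '[{"translation":[-0.56,-0.1,0],"angular":[0,0,0],"hand":-0.22},{"translation":[0,0,0],"angular":[0,0,0],"hand":-0.22},{"translation":[0,0,0],"angular":[0,0,0],"hand":-0.22},{"translation":[0,0,0],"angular":[0,0,0],"hand":-0.22},{"translation":[0,0,0],"angular":[0,0,0],"hand":-0.22},{"translation":[0,0,-1.5],"angular":[0,0,0],"hand":-0.22},{"translation":[0,0,-1.5],"angular":[0,0,0],"hand":-0.22},{"translation":[0,0,-1.5],"angular":[0,0,0],"hand":-0.22},{"translation":[0,0,-1.1],"angular":[0,0,0],"hand":-0.22},{"translation":[0,0,-1],"angular":[0,0,0],"hand":-0.22},{"translation":[0,0,0],"angular":[0,0,0],"hand":-1},{"translation":[0,0,0],"angular":[0,0,0],"hand":-1},{"translation":[0,0,0],"angular":[0,0,0],"hand":-1},{"translation":[0,0,0],"angular":[0,0,0],"hand":-1},{"translation":[0,0,0],"angular":[0,0,0],"hand":-1}]' 20; python3 -c "
from h import *;ee()
snap('side','s6.png',(120,260,190,340),5)"
```

```text
time: 7.1
ee_pos: [0.4421, 0.1012, 0.088]
eef_rot: [0.481, 0.519, -0.478, 0.52]
ft_force: [5.8, 0.7, -1.4]
width: 0.0112
t 7.1 p [0.4421 0.1012 0.088 ] x [ 0.004  0.001 -1.   ] yang 4.61 F [ 5.8  0.7 -1.4] w 0.0112 q [-0.73  0.07  0.42  2.07 -0.03  1.01 -0.21]
```

View pics/s6.png

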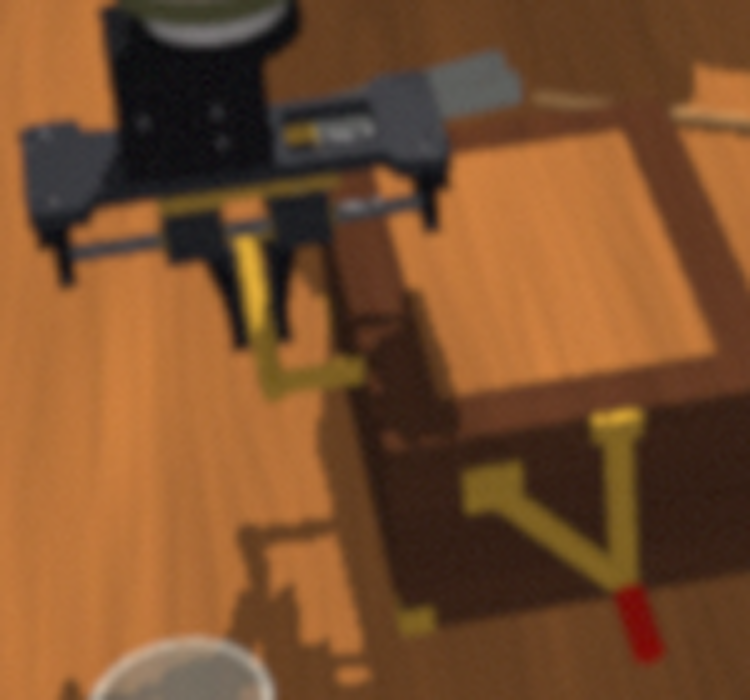

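The bar is gripped: width 11 mm, and the picture shows it between the pads. I'll raise it along the arc.

```bash
python3 -m pendant '[{"translation":[0.13,0.01,1.97],"angular":[0,0,0],"hand":-1},{"translation":[0.30,0.02,1.95],"angular":[0,0,0],"hand":-1},{"translation":[0.46,0.04,1.92],"angular":[0,0,0],"hand":-1},{"translation":[0.62,0.05,1.87],"angular":[0,0,0],"hand":-1},{"translation":[0.78,0.06,1.81],"angular":[0,0,0],"hand":-1},{"translation":[0.93,0.08,1.74],"angular":[0,0,0],"hand":-1},{"translation":[1.07,0.09,1.65],"angular":[0,0,0],"hand":-1},{"translation":[1.21,0.10,1.55],"angular":[0,0,0],"hand":-1},{"translation":[0,0,0],"angular":[0,0,0],"hand":-1}]' 20; python3 -c "
from h import *;ee()"
```

```text
time: 8.05
ee_pos: [0.4973, 0.1055, 0.2334]
eef_rot: [0.48, 0.519, -0.479, 0.52]
ft_force: [2.7, 0.4, -1.2]
width: 0.0113
t 8.05 p [0.4973 0.1055 0.2334] x [ 0.003  0.001 -1.   ] yang 4.59 F [ 2.7  0.4 -1.2] w 0.0113 q [-0.72  0.05  0.44  1.76 -0.02  1.33 -0.2 ]
```

```bash
python3 -m pendant '[{"translation":[1.34,0.11,1.45],"angular":[0,0,0],"hand":-1},{"translation":[1.45,0.12,1.33],"angular":[0,0,0],"hand":-1},{"translation":[1.56,0.13,1.20],"angular":[0,0,0],"hand":-1},{"translation":[1.66,0.13,1.06],"angular":[0,0,0],"hand":-1},{"translation":[1.74,0.14,0.91],"angular":[0,0,0],"hand":-1},{"translation":[1.81,0.15,0.76],"angular":[0,0,0],"hand":-1},{"translation":[1.87,0.15,0.61],"angular":[0,0,0],"hand":-1},{"translation":[1.91,0.16,0.44],"angular":[0,0,0],"hand":-1},{"translation":[1.95,0.16,0.28],"angular":[0,0,0],"hand":-1},{"translation":[0,0,0],"angular":[0,0,0],"hand":-1}]' 20; python3 -c "
from h import *;ee()
snap('side','s7.png')"
```

```text
time: 9.05
ee_pos: [0.65, 0.1183, 0.3126]
eef_rot: [0.48, 0.519, -0.479, 0.52]
ft_force: [2.3, 1.7, 3.8]
width: 0.0118
t 9.05 p [0.65   0.1183 0.3126] x [ 0.002  0.    -1.   ] yang 4.63 F [2.3 1.7 3.8] w 0.0118 q [-0.59  0.41  0.49  1.22 -0.19  1.56 -0.05]
```

View pics/s7.png

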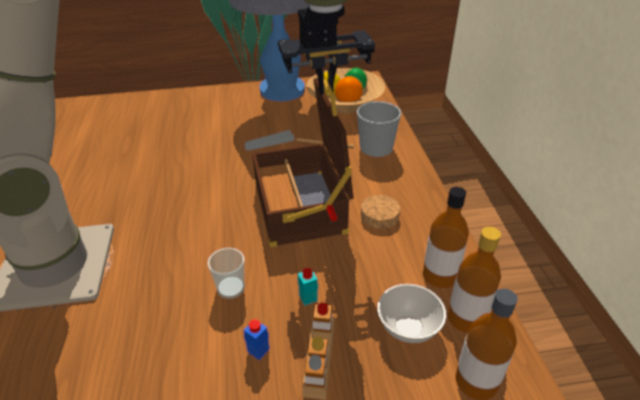

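```bash
python3 -m pendant '[{"translation":[1.96,0.16,0.11],"angular":[0,0,0],"hand":-1},{"translation":[1.96,0.16,-0.05],"angular":[0,0,0],"hand":-1},{"translation":[1.2,0.1,-0.12],"angular":[0,0,0],"hand":-1},{"translation":[0.75,0.06,-0.1],"angular":[0,0,0],"hand":-1},{"translation":[0.3,0.02,-0.05],"angular":[0,0,0],"hand":-1},{"translation":[0,0,0],"angular":[0,0,0],"hand":-1}]' 20; python3 -c "
from h import *;ee()
snap('side','s8.png',(80,260,220,380),5)"
```

```text
time: 9.7
ee_pos: [0.7097, 0.1232, 0.31]
eef_rot: [0.479, 0.52, -0.48, 0.519]
ft_force: [-1.4, -0.2, 2.4]
width: 0.0115
t 9.7 p [0.7097 0.1232 0.31  ] x [-0.001  0.    -1.   ] yang 4.63 F [-1.4 -0.2  2.4] w 0.0115 q [-0.51  0.57  0.49  1.01 -0.26  1.62 -0.02]
```

View pics/s8.png

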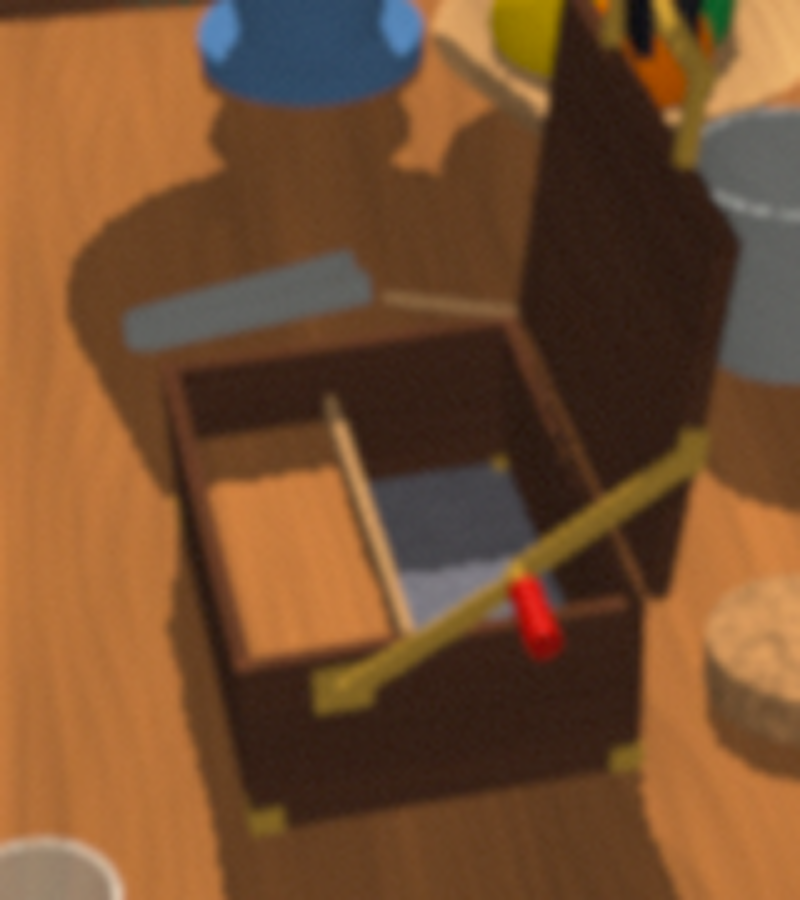

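The lid is raised and the stay is almost straight (knob crop (535,620)). I'll nudge it further back to feel the stop.

```bash
python3 -m pendant '[{"translation":[0.3,0.02,-0.04],"angular":[0,0,0],"hand":-1},{"translation":[0.3,0.02,-0.04],"angular":[0,0,0],"hand":-1},{"translation":[0,0,0],"angular":[0,0,0],"hand":-1}]' 20; python3 -c "
from h import *;ee()
snap('side','s9.png',(120,240,260,380),6)"
```

```text
time: 10.05
ee_pos: [0.713, 0.1233, 0.3093]
eef_rot: [0.478, 0.522, -0.481, 0.518]
ft_force: [-19.4, -0.5, 7.4]
width: 0.0113
t 10.05 p [0.713  0.1233 0.3093] x [-0.007  0.    -1.   ] yang 4.63 F [-19.4  -0.5   7.4] w 0.0113 q [-0.5   0.58  0.49  0.99 -0.26  1.63 -0.02]
```

View pics/s9.png

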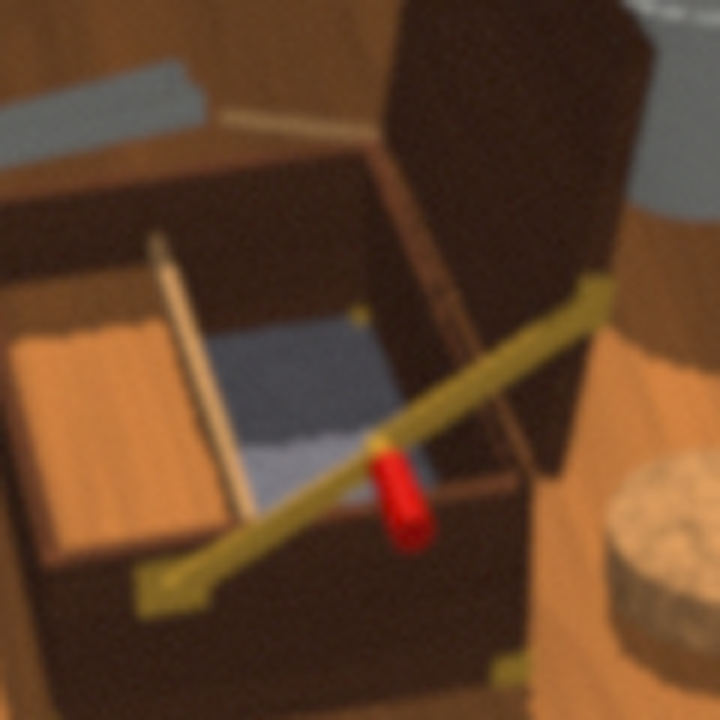

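```bash
python3 -m pendant '[{"translation":[-0.3,0,0],"angular":[0,0,0],"hand":-0.22},{"translation":[0,0,0],"angular":[0,0,0],"hand":-0.22},{"translation":[0,0,0],"angular":[0,0,0],"hand":-0.22},{"translation":[0,0,0],"angular":[0,0,0],"hand":-0.22},{"translation":[0,0,2],"angular":[0,0,0],"hand":-0.22},{"translation":[0,0,2],"angular":[0,0,0],"hand":-0.22},{"translation":[-0.4,-1,2],"angular":[0,0,0],"hand":-0.1},{"translation":[-0.8,-2.5,0],"angular":[0,0,0],"hand":-0.1},{"translation":[-0.8,-2.5,0],"angular":[4,0.33,0],"hand":-0.1},{"translation":[-0.8,-2.5,0],"angular":[4,0.33,0],"hand":-0.1},{"translation":[-0.8,-2.5,0],"angular":[4,0.33,0],"hand":-0.1},{"translation":[-0.8,-2.5,0],"angular":[4,0.33,0],"hand":-0.1},{"translation":[-0.8,-2.5,0],"angular":[4,0.33,0],"hand":-0.1},{"translation":[-0.8,-2.5,0],"angular":[4,0.33,0],"hand":-0.1},{"translation":[-0.8,-2.5,0],"angular":[4,0.33,0],"hand":-0.1},{"translation":[-0.8,-2,0],"angular":[4,0.33,0],"hand":-0.1},{"translation":[-0.4,0,0],"angular":[4,0.33,0],"hand":-0.1},{"translation":[0,0,0],"angular":[4,0.33,0],"hand":-0.1},{"translation":[0,0,0],"angular":[0,0,0],"hand":-0.1}]' 20; python3 -c "
from h import *;ee()
snap('side','s10.png')
snap('top','t10.png')
for c in('side','top'):
  for n in ['knob','bar','stay_foot']: print(c,n,[(np.round(d['point'],1).tolist(),round(d['confidence'],2)) for d in r.mark_of(c,n)])
"
```

```text
time: 12.0
ee_pos: [0.6327, -0.1089, 0.3668]
eef_rot: [0.616, 0.666, -0.287, 0.307]
ft_force: [0.1, -0.7, 0.1]
width: 0.039
t 12.0 p [ 0.6327 -0.1089  0.3668] x [-0.053  0.644 -0.763] yang 4.41 F [ 0.1 -0.7  0.1] w 0.039 q [ 0.19  0.59  0.42  1.01 -0.83  1.96  0.49]
side knob [([200.4, 329.0], 0.74)]
side bar []
side stay_foot [([217.3, 288.4], 0.64), ([357.3, 320.3], 0.61), ([172.6, 336.1], 0.46), ([198.0, 314.2], 0.21)]
top knob [([182.1, 334.0], 0.5)]
top bar []
top stay_foot [([223.0, 322.5], 0.86)]
```

View pics/s10.png

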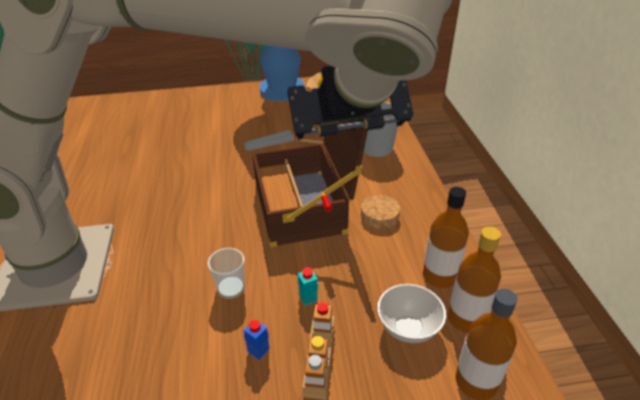

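View pics/t10.png

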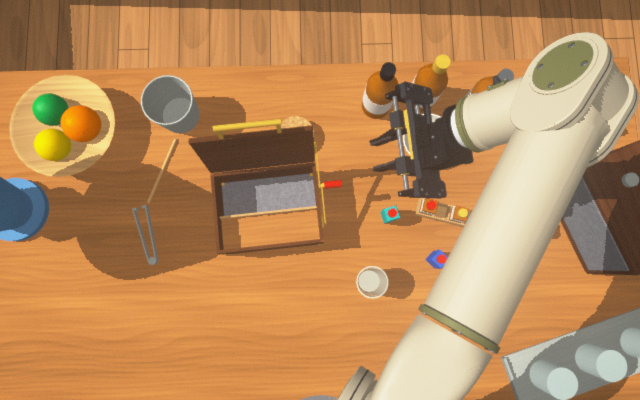

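Top view: the arm is clear of the chest, the knob shows at (184,332) in top and (202,326) in side, and the fingertips are at about (142,371) and (169,374).

```bash
python3 -c "
from h import *
from geo import pose
im=cv2.imread('pics/t10.png')[130:230,280:400]; cv2.imwrite('pics/t10c.png',cv2.resize(im,None,fx=6,fy=6,interpolation=cv2.INTER_CUBIC))
im=cv2.imread('pics/s10.png')[150:230,270:370]; cv2.imwrite('pics/s10c.png',cv2.resize(im,None,fx=7,fy=7,interpolation=cv2.INTER_CUBIC))
c=[.580,.112,.082]
print(pose(c,[(.032,-.161,.136),(.032,-.181,.136)]),proj('side',pose(c,[(.032,-.141,.136),(.032,-.181,.136)])),proj('top',pose(c,[(.032,-.141,.136),(.032,-.181,.136)])))
print(proj('top',[[.6327,-.1089,.3668]]))
print(tri((200.4,329),(182.1,334)))
"
```

```text
[[ 0.62507969 -0.04583796  0.136     ]
 [ 0.62671785 -0.06577076  0.136     ]] [[197.39553298 323.90750048]
 [208.9347773  328.49165068]] [[184.63017249 325.20189066]
 [182.79475495 342.54577814]]
[[157.49052858 372.55471039]]
[ 0.62955362 -0.04604775  0.14264312]
```

View pics/t10c.png

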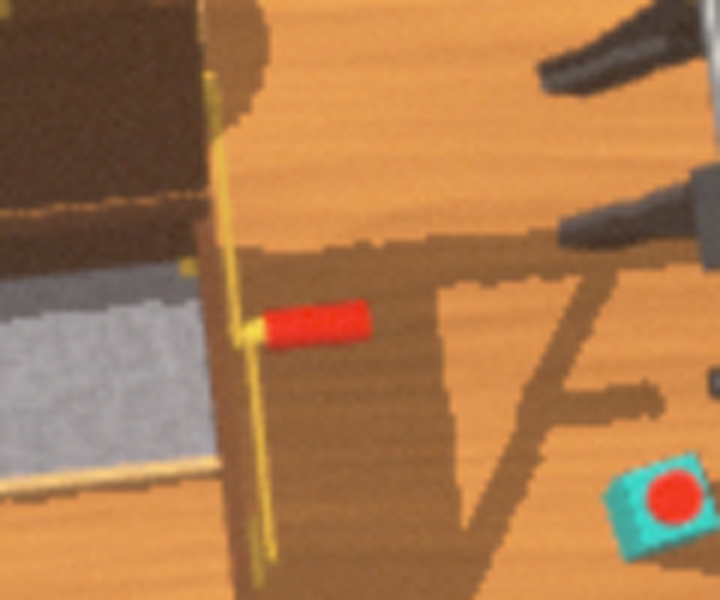

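View pics/s10c.png

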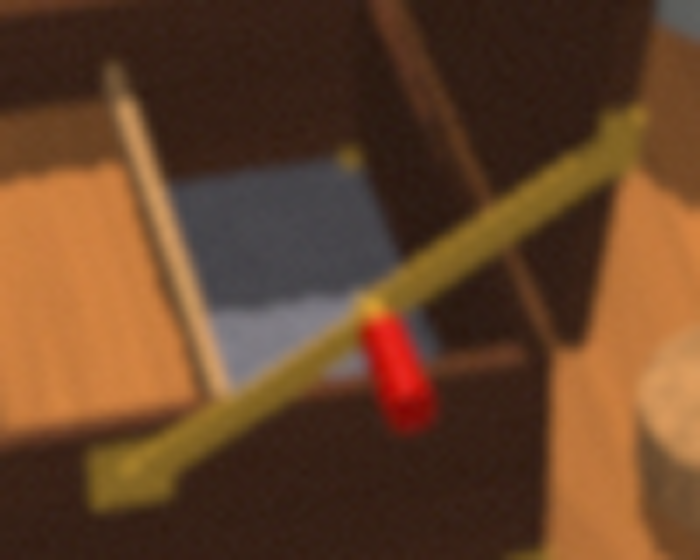

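```bash
python3 -m pendant '[{"translation":[-0.05,0.31,-2.35],"angular":[0,0,0],"hand":-0.1},{"translation":[-0.05,0.31,-2.35],"angular":[0,0,0],"hand":-0.1},{"translation":[-0.05,0.31,-2.35],"angular":[0,0,0],"hand":-0.1},{"translation":[-0.06,0.31,-2.35],"angular":[0,0,0],"hand":-0.1},{"translation":[-0.06,0.31,-2.35],"angular":[0,0,0],"hand":-0.1},{"translation":[-0.06,0.31,-2.35],"angular":[0,0,0],"hand":-0.1},{"translation":[-0.06,0.31,-2.35],"angular":[0,0,0],"hand":-0.1},{"translation":[-0.05,0.31,-2.35],"angular":[0,0,0],"hand":-0.1},{"translation":[-0.08,0.97,-1.15],"angular":[0,0,0],"hand":-0.1},{"translation":[-0.08,0.97,-1.15],"angular":[0,0,0],"hand":-0.1},{"translation":[-0.08,0.97,-1.15],"angular":[0,0,0],"hand":-0.1},{"translation":[0,0,0],"angular":[0,0,0],"hand":-0.1}]' 25; python3 -c "
from h import *;ee()
snap('side','s11.png',(120,240,260,380),6)
snap('top','t11.png',(130,230,280,400),6)"
```

```text
time: 13.6
ee_pos: [0.6259, -0.0501, 0.1459]
eef_rot: [0.614, 0.668, -0.286, 0.309]
ft_force: [0.4, 1.1, -0.0]
width: 0.0395
t 13.6 p [ 0.6259 -0.0501  0.1459] x [-0.055  0.643 -0.763] yang 4.79 F [ 0.4  1.1 -0. ] w 0.0395 q [ 0.09  0.64  0.37  1.41 -0.81  1.58  0.71]
```

View pics/s11.png

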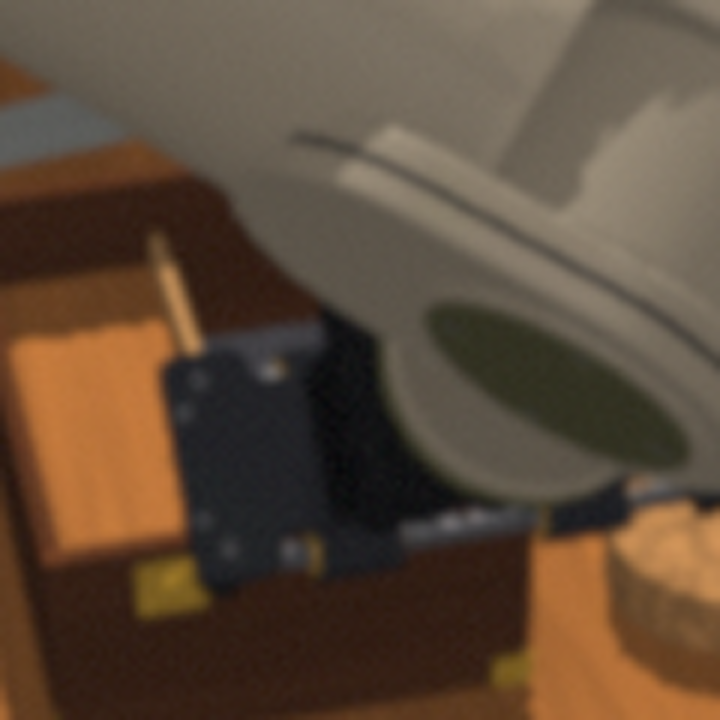

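View pics/t11.png

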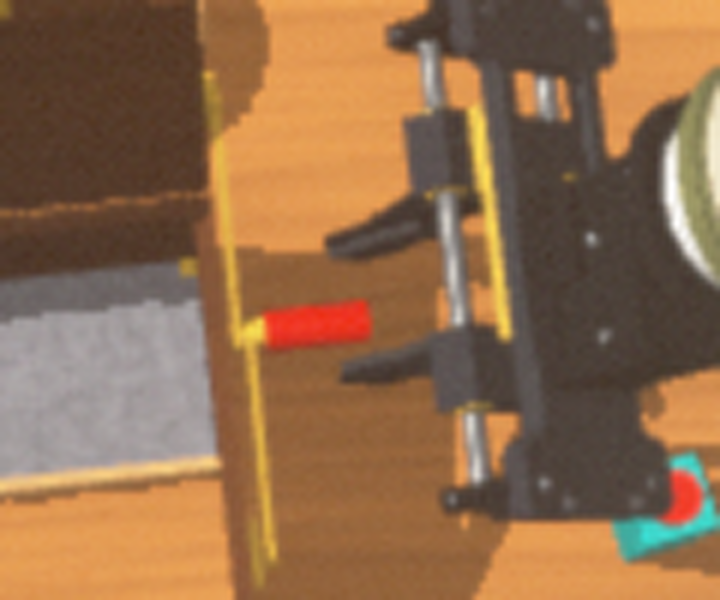

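The top view shows the fingers straddling the knob (crop (318,320)). I'll go in and close.

```bash
python3 -m pendant '[{"translation":[-0.15,0.72,-1.22],"angular":[0,0,0],"hand":-0.1},{"translation":[-0.15,0.72,-1.22],"angular":[0,0,0],"hand":-0.1},{"translation":[0,0,0],"angular":[0,0,0],"hand":-0.1},{"translation":[0,0,0],"angular":[0,0,0],"hand":-1},{"translation":[0,0,0],"angular":[0,0,0],"hand":-1},{"translation":[0,0,0],"angular":[0,0,0],"hand":-1},{"translation":[0,0,0],"angular":[0,0,0],"hand":-1},{"translation":[0,0,0],"angular":[0,0,0],"hand":-1}]' 25; python3 -c "
from h import *;ee()
snap('top','t12.png',(130,230,280,400),6)"
```

```text
time: 14.5
ee_pos: [0.6236, -0.0387, 0.1226]
eef_rot: [0.615, 0.666, -0.286, 0.31]
ft_force: [1.2, 0.1, 1.1]
width: 0.0156
t 14.5 p [ 0.6236 -0.0387  0.1226] x [-0.052  0.642 -0.765] yang 4.62 F [1.2 0.1 1.1] w 0.0156 q [ 0.08  0.64  0.37  1.45 -0.82  1.53  0.73]
```

View pics/t12.png

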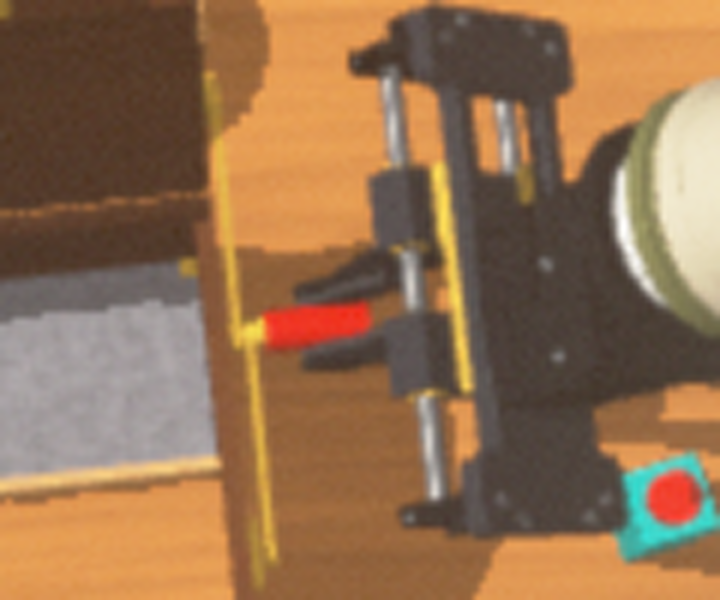

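The knob is gripped (15.6 mm). I'll push up and to the front.

```bash
python3 -m pendant '[{"translation":[-0.16,-0.01,0.26],"angular":[0,0,0],"hand":-1},{"translation":[-0.16,-0.01,0.26],"angular":[0,0,0],"hand":-1},{"translation":[-0.1,-0.01,0.17],"angular":[0,0,0],"hand":-1},{"translation":[0,0,0],"angular":[0,0,0],"hand":-1}]' 25; python3 -c "
from h import *;ee()"
```

```text
time: 14.95
ee_pos: [0.6196, -0.039, 0.1286]
eef_rot: [0.615, 0.666, -0.287, 0.31]
ft_force: [8.5, -1.0, -7.9]
width: 0.0154
t 14.95 p [ 0.6196 -0.039   0.1286] x [-0.051  0.641 -0.766] yang 4.58 F [ 8.5 -1.  -7.9] w 0.0154 q [ 0.08  0.63  0.37  1.46 -0.81  1.53  0.72]
```

```bash
python3 -m pendant '[{"translation":[-0.1,-0.01,0.2],"angular":[0,0,0],"hand":-1},{"translation":[0,0,0],"angular":[0,0,0],"hand":-1}]' 25; python3 -c "
from h import *;ee()"
```

```text
time: 15.15
ee_pos: [0.619, -0.039, 0.1295]
eef_rot: [0.615, 0.666, -0.287, 0.31]
ft_force: [13.4, 0.3, -13.7]
width: 0.0152
t 15.15 p [ 0.619  -0.039   0.1295] x [-0.051  0.641 -0.766] yang 4.55 F [ 13.4   0.3 -13.7] w 0.0152 q [ 0.07  0.63  0.37  1.46 -0.81  1.53  0.72]
```

```bash
python3 -m pendant '[{"translation":[0.1,0,-0.15],"angular":[0,0,0],"hand":-0.1},{"translation":[0,0,0],"angular":[0,0,0],"hand":-0.1},{"translation":[0,0,0],"angular":[0,0,0],"hand":-0.1},{"translation":[0,0,0],"angular":[0,0,0],"hand":-0.1},{"translation":[0.08,-0.96,1.15],"angular":[0,0,0],"hand":-0.1},{"translation":[0.16,-1.9,2.3],"angular":[0,0,0],"hand":-0.1},{"translation":[0.16,-1.9,2.3],"angular":[0,0,0],"hand":0.3},{"translation":[0.16,-1.9,2.3],"angular":[0,0,0],"hand":0.3},{"translation":[0,-1.9,2.3],"angular":[0,0,0],"hand":0.3},{"translation":[0,-1.9,2.3],"angular":[0,0,0],"hand":0.3},{"translation":[0,-1.9,2.3],"angular":[0,0,0],"hand":0.3},{"translation":[0,0,0],"angular":[0,0,0],"hand":0.3}]' 25; python3 -c "
from h import *;ee()
snap('side','s13.png',(150,230,270,370),7)
snap('top','t13.png',(130,260,200,360),5)
from geo import pose
c=[.580,.112,.082]
for k in((.032,.136),(.0289,.1411)):
  L=[(k[0],-.141,k[1]),(k[0],-.181,k[1])];print(proj('side',pose(c,L)),proj('top',pose(c,L)))
"
```

```text
time: 16.35
ee_pos: [0.6244, -0.1667, 0.2829]
eef_rot: [0.616, 0.664, -0.287, 0.312]
ft_force: [-0.5, -1.2, 0.3]
width: 0.0564
t 16.35 p [ 0.6244 -0.1667  0.2829] x [-0.048  0.639 -0.767] yang 4.42 F [-0.5 -1.2  0.3] w 0.0564 q [ 0.25  0.66  0.43  1.08 -0.8   1.89  0.65]
[[197.39553298 323.90750048]
 [208.9347773  328.49165068]] [[184.63017249 325.20189066]
 [182.79475495 342.54577814]]
[[195.82286123 322.52807575]
 [207.35815957 327.08923659]] [[185.59402859 325.38225748]
 [183.74885196 342.81305953]]
```

View pics/s13.png

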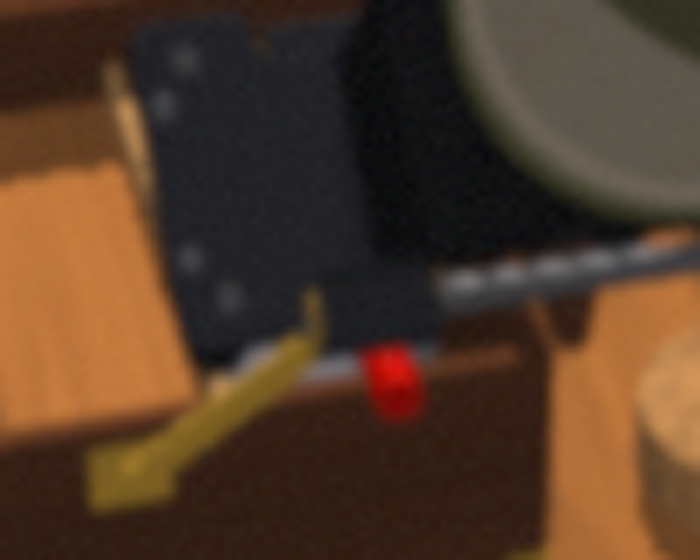

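View pics/t13.png

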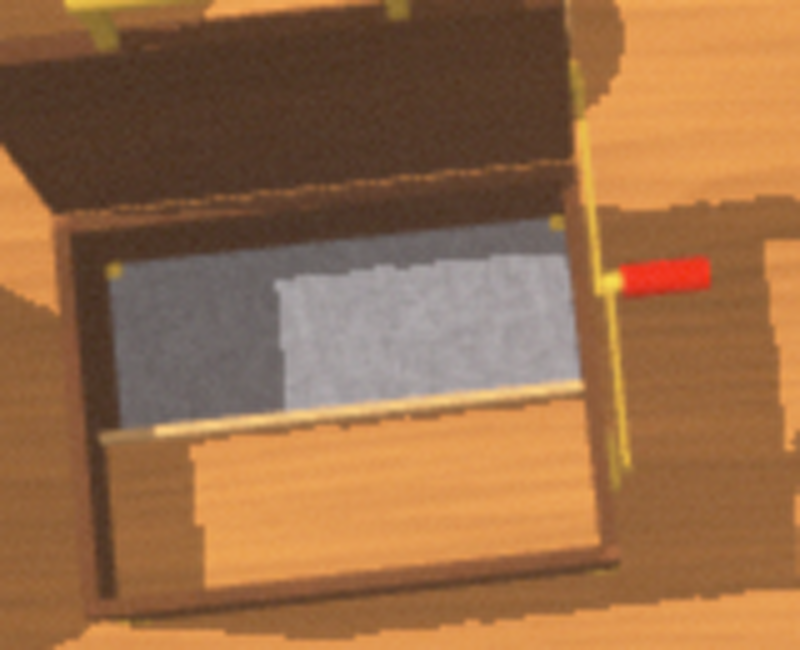

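The stay is locked: the knob shifted about 2 px up and to the front in the side crop, as predicted, and I pushed to 19 N at the stop. Next are the bottles, so I'll work out the reorientation.

```bash
cat >> h.py <<'E'
def plan(p,jaw,n=None):
    s,M=ee(); a=np.radians(jaw); y=np.array([np.cos(a),np.sin(a),0]); x=np.array([0,0,-1.]); T=np.c_[x,y,np.cross(x,y)]
    rv=(R.from_matrix(T)*R.from_matrix(M).inv()).as_rotvec(degrees=True)
    d=(np.array(p)-s['ee_pos'])*100; print('d cm',np.round(d,2),'rotvec',np.round(rv,2)); 
    if n: print('per row',np.round(d/n,2),np.round(rv/n,2))
E
python3 -c "
from h import *
plan((.5466,-.3871,.2),-15.5,12)
im=cv2.imread('pics/s10.png')[260:400,240:380]; cv2.imwrite('pics/s10d.png',cv2.resize(im,None,fx=5,fy=5,interpolation=cv2.INTER_CUBIC))
print(proj('side',[[.5772,-.278,.087],[.5574,-.3514,.087],[.5466,-.3871,.087]]))
"
```

```text
t 16.45 p [ 0.6245 -0.1633  0.2797] x [-0.052  0.642 -0.765] yang 4.58 F [-1.  -0.5 -0.6] w 0.0567 q [ 0.25  0.66  0.43  1.09 -0.8   1.89  0.65]
d cm [ -7.79 -22.38  -7.97] rotvec [-40.1    3.81 -19.24]
per row [-0.65 -1.86 -0.66] [-3.34  0.32 -1.6 ]
[[305.09602458 321.76743892]
 [339.7887118  317.36367817]
 [358.4793841  314.31997612]]
```

View pics/s10d.png

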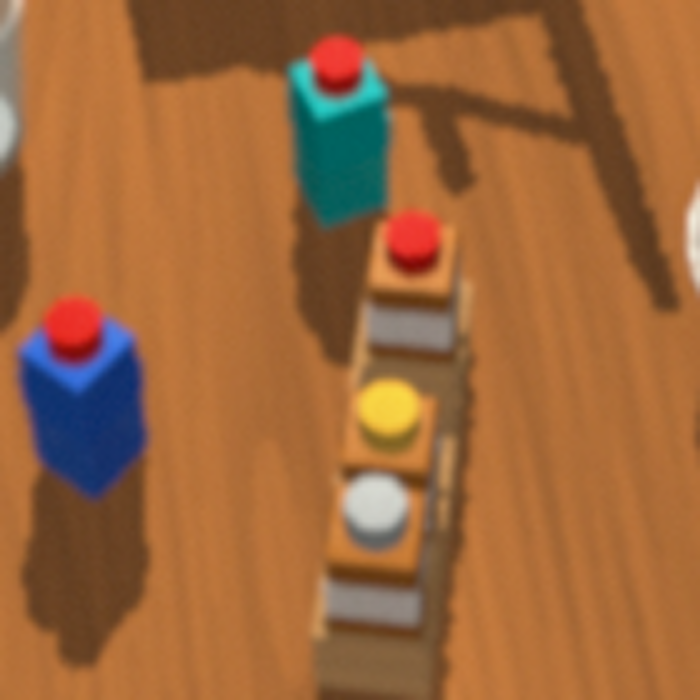

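Side crop: caps red (236,413), yellow (402,390) and white (500,376) agree with the top-view positions to about 1.5 px. I'll take the white-capped bottle first.

```bash
python3 -m pendant '[{"translation":[-0.65,-1.87,-0.6],"angular":[-3.34,0.32,-1.6],"hand":0.4},{"translation":[-0.65,-1.87,-0.6],"angular":[-3.34,0.32,-1.6],"hand":0.4},{"translation":[-0.65,-1.87,-0.6],"angular":[-3.34,0.32,-1.6],"hand":0.4},{"translation":[-0.65,-1.87,-0.6],"angular":[-3.34,0.32,-1.6],"hand":0.4},{"translation":[-0.65,-1.87,-0.6],"angular":[-3.34,0.32,-1.6],"hand":0.4},{"translation":[-0.65,-1.87,-0.6],"angular":[-3.34,0.32,-1.6],"hand":0.4},{"translation":[-0.65,-1.87,-0.6],"angular":[-3.34,0.32,-1.6],"hand":0.4},{"translation":[-0.65,-1.87,-0.6],"angular":[-3.34,0.32,-1.6],"hand":0.4},{"translation":[-0.65,-1.87,-0.6],"angular":[-3.34,0.32,-1.6],"hand":0.4},{"translation":[-0.65,-1.87,-0.6],"angular":[-3.34,0.32,-1.6],"hand":0.4},{"translation":[-0.65,-1.87,-0.6],"angular":[-3.34,0.32,-1.6],"hand":0.4},{"translation":[-0.65,-1.87,-0.6],"angular":[-3.34,0.32,-1.6],"hand":0.4},{"translation":[0,0,0],"angular":[0,0,0],"hand":0.4},{"translation":[0,0,0],"angular":[0,0,0],"hand":0.4}]' 20; python3 -c "
from h import *;plan((.5472,-.3882,.125),-15.5)
snap('side','s14.png')
snap('top','t14.png')"
```

```text
time: 17.85
ee_pos: [0.547, -0.3851, 0.2068]
eef_rot: [0.563, 0.43, -0.562, 0.427]
ft_force: [0.7, 0.2, 1.0]
width: 0.0605
t 17.85 p [ 0.547  -0.3851  0.2068] x [-0.002  0.004 -1.   ] yang -15.33 F [0.7 0.2 1. ] w 0.0605 q [ 0.06  0.51  0.7   1.37 -0.33  1.38  0.5 ]
d cm [ 0.02 -0.31 -8.18] rotvec [-0.25 -0.11 -0.17]
```

View pics/s14.png

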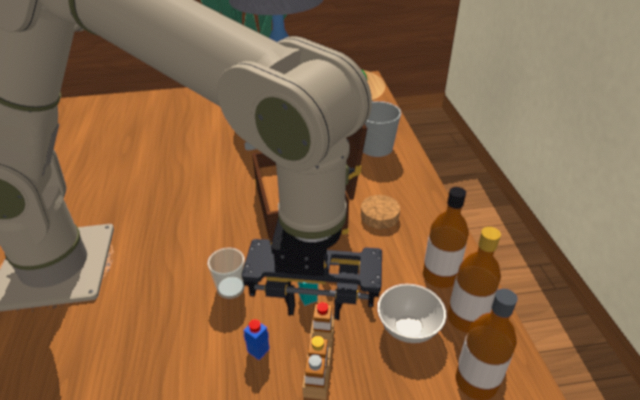

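View pics/t14.png

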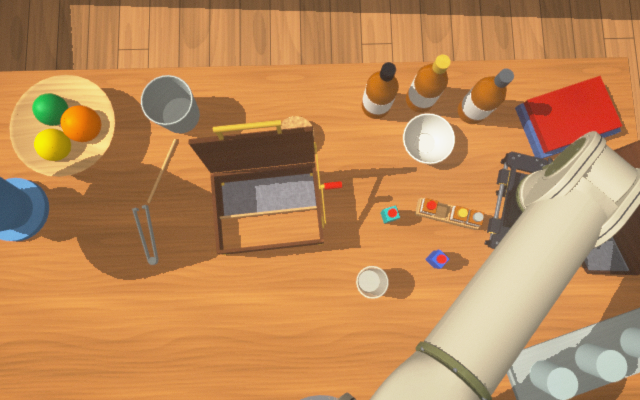

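```bash
python3 -m pendant '[{"translation":[0,-0.15,-2],"angular":[-0.25,-0.1,-0.17],"hand":0.4},{"translation":[0.02,-0.16,-2],"angular":[0,0,0],"hand":0.4},{"translation":[0,0,-2],"angular":[0,0,0],"hand":0.4},{"translation":[0,0,-2],"angular":[0,0,0],"hand":0.4},{"translation":[0,0,0],"angular":[0,0,0],"hand":0.4}]' 20; python3 -c "
from h import *;s,M=ee()
p=s['ee_pos']; print(proj('side',[p,p+.0303*M[:,1],p-.0303*M[:,1]]))
snap('side','s15.png',(260,400,240,400),5)
snap('top','t15.png',(170,250,400,540),5)"
```

```text
time: 18.45
ee_pos: [0.5461, -0.3883, 0.1245]
eef_rot: [-0.562, -0.429, 0.564, -0.427]
ft_force: [-0.1, -0.2, 0.3]
width: 0.061
t 18.45 p [ 0.5461 -0.3883  0.1245] x [-0.003  0.001 -1.   ] yang -15.58 F [-0.1 -0.2  0.3] w 0.061 q [ 0.08  0.57  0.67  1.47 -0.36  1.24  0.52]
[[346.27889352 313.76149953]
 [348.15732352 332.14762366]
 [344.41593182 295.52677957]]
```

View pics/s15.png

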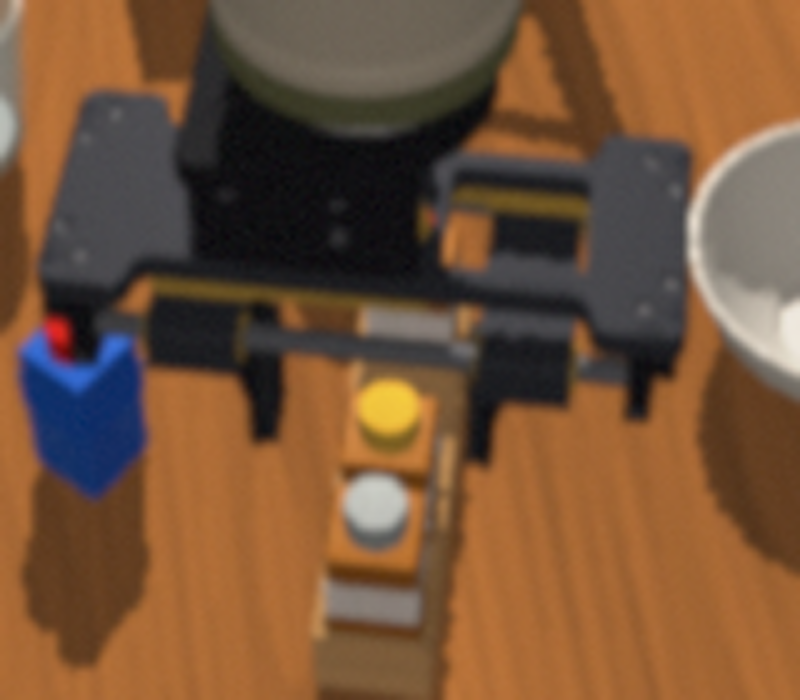

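View pics/t15.png

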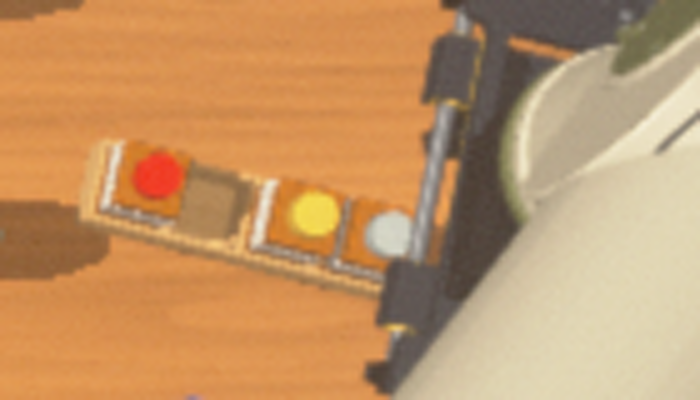

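```bash
python3 -m pendant '[{"translation":[0.1,0,-1.5],"angular":[0,0,0],"hand":0.2},{"translation":[0,0,-1.5],"angular":[0,0,0],"hand":0.2},{"translation":[0,0,-1.5],"angular":[0,0,0],"hand":0.2},{"translation":[0,0,-1.5],"angular":[0,0,0],"hand":0.2},{"translation":[0,0,-1.4],"angular":[0,0,0],"hand":0.2},{"translation":[0,0,-1],"angular":[0,0,0],"hand":0.2},{"translation":[0,0,0],"angular":[0,0,0],"hand":0.2}]' 15; python3 -c "
from h import *;ee()
snap('side','s16.png',(260,400,240,400),5)
"
```

```text
time: 19.25
ee_pos: [0.5471, -0.3893, 0.0413]
eef_rot: [-0.562, -0.427, 0.564, -0.427]
ft_force: [0.8, -0.0, -0.7]
width: 0.0519
t 19.25 p [ 0.5471 -0.3893  0.0413] x [-0.002 -0.001 -1.   ] yang -15.62 F [ 0.8 -0.  -0.7] w 0.0519 q [ 0.1   0.65  0.63  1.54 -0.41  1.09  0.56]
```

View pics/s16.png

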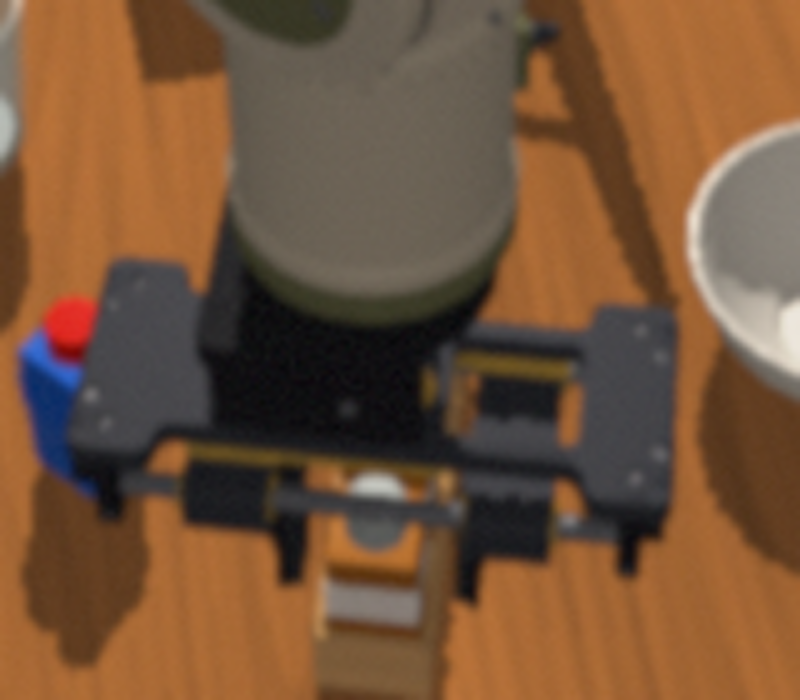

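The fingers straddle the white-capped bottle (crop cols 290 and 468, cap at 376). I'll close and lift straight up.

```bash
python3 -m pendant '[{"translation":[0,0,0],"angular":[0,0,0],"hand":-1},{"translation":[0,0,0],"angular":[0,0,0],"hand":-1},{"translation":[0,0,0],"angular":[0,0,0],"hand":-1},{"translation":[0,0,0],"angular":[0,0,0],"hand":-1},{"translation":[0,0,0.3],"angular":[0,0,0],"hand":-1},{"translation":[0,0,0.6],"angular":[0,0,0],"hand":-1},{"translation":[0,0,0.8],"angular":[0,0,0],"hand":-1},{"translation":[0,0,0.8],"angular":[0,0,0],"hand":-1},{"translation":[0,0,0.8],"angular":[0,0,0],"hand":-1},{"translation":[0,0,0.8],"angular":[0,0,0],"hand":-1},{"translation":[0,0,0],"angular":[0,0,0],"hand":-1}]' 15; python3 -c "
from h import *;ee()
snap('side','s17.png',(260,400,240,400),5)
"
```

```text
time: 20.4
ee_pos: [0.5485, -0.3903, 0.0858]
eef_rot: [-0.563, -0.426, 0.563, -0.429]
ft_force: [0.5, 0.0, -1.5]
width: 0.0326
t 20.4 p [ 0.5485 -0.3903  0.0858] x [ 0.002 -0.004 -1.   ] yang -15.62 F [ 0.5  0.  -1.5] w 0.0326 q [ 0.09  0.6   0.66  1.5  -0.39  1.16  0.54]
```

View pics/s17.png

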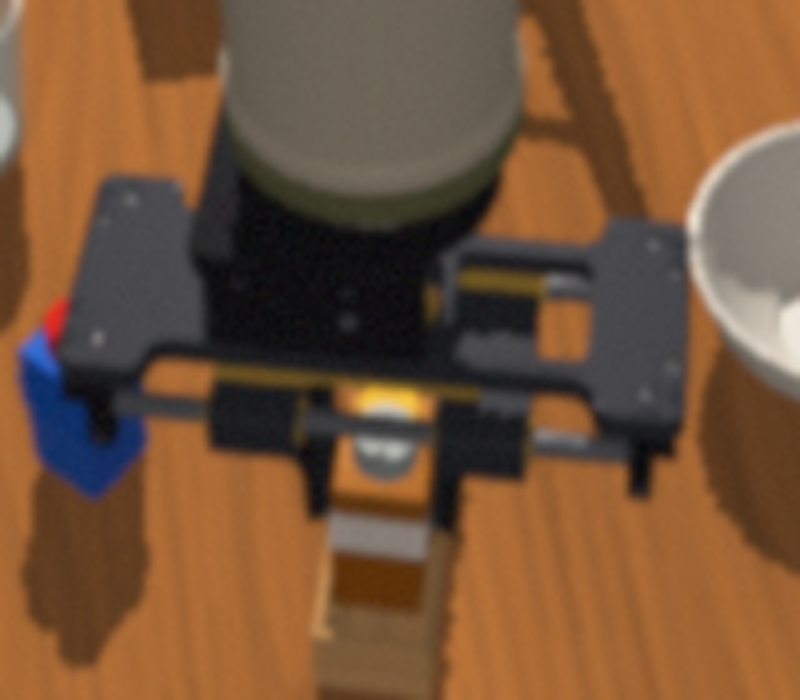

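Bottle out, with the stand unmoved (left edge still at crop (315,690)). I'll carry it up and over with a +110° turn.

```bash
python3 -m pendant '[{"translation":[0,0,1.5],"angular":[0,0,0],"hand":-1},{"translation":[0,0,2.5],"angular":[0,0,0],"hand":-1},{"translation":[0,0,2.5],"angular":[0,0,0],"hand":-1},{"translation":[0,0,2.5],"angular":[0,0,8],"hand":-1},{"translation":[0,0,2.5],"angular":[0,0,8],"hand":-1},{"translation":[0,0,2],"angular":[0,0,8],"hand":-1},{"translation":[0,2,0],"angular":[0,0,8],"hand":-1},{"translation":[0,2.5,0],"angular":[0,0,8],"hand":-1},{"translation":[0,2.5,0],"angular":[0,0,8],"hand":-1},{"translation":[0,2.5,0],"angular":[0,0,8],"hand":-1},{"translation":[0.2,2.5,0],"angular":[0,0,8],"hand":-1},{"translation":[0.3,2.5,0],"angular":[0,0,8],"hand":-1},{"translation":[0.3,2.5,0],"angular":[0,0,8],"hand":-1},{"translation":[0.3,2.5,0],"angular":[0,0,8],"hand":-1},{"translation":[0.3,2.5,0],"angular":[0,0,8],"hand":-1},{"translation":[0.3,2.5,0],"angular":[0,0,8],"hand":-1},{"translation":[0.3,2.5,0],"angular":[0,0,6],"hand":-1},{"translation":[0.3,2.5,0],"angular":[0,0,0],"hand":-1},{"translation":[0,0,0],"angular":[0,0,0],"hand":-1}]' 15; python3 -c "
from h import *;plan((.6234,.1938,.22),94.7,10)
snap('side','s18.png')
"
```

```text
time: 22.35
ee_pos: [0.5714, -0.0906, 0.2197]
eef_rot: [-0.028, 0.706, 0.03, 0.708]
ft_force: [0.5, 0.7, -2.0]
width: 0.032
t 22.35 p [ 0.5714 -0.0906  0.2197] x [ 0.003  0.003 -1.   ] yang 94.67 F [ 0.5  0.7 -2. ] w 0.032 q [-0.15  0.22  0.28  1.6  -0.07  1.32  1.78]
d cm [ 5.2  28.44  0.03] rotvec [-0.16  0.16  0.03]
per row [0.52 2.84 0.  ] [-0.02  0.02  0.  ]
```

View pics/s18.png

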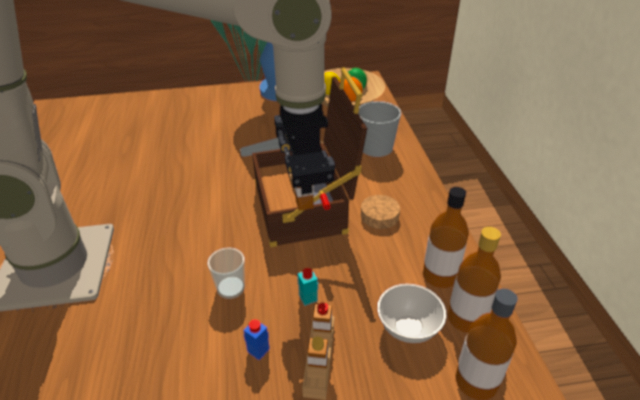

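The bottle is carried and the stand shows two bottles left at their places. I'll continue to slot A.

```bash
python3 -m pendant '[{"translation":[0.52,2.84,0],"angular":[0,0,0],"hand":-1},{"translation":[0.52,2.84,0],"angular":[0,0,0],"hand":-1},{"translation":[0.52,2.84,0],"angular":[0,0,0],"hand":-1},{"translation":[0.52,2.84,0],"angular":[0,0,0],"hand":-1},{"translation":[0.52,2.84,0],"angular":[0,0,0],"hand":-1},{"translation":[0.52,2.84,0],"angular":[0,0,0],"hand":-1},{"translation":[0.52,2.84,0],"angular":[0,0,0],"hand":-1},{"translation":[0.52,2.84,0],"angular":[0,0,0],"hand":-1},{"translation":[0.52,2.84,0],"angular":[0,0,0],"hand":-1},{"translation":[0.52,2.84,0],"angular":[0,0,0],"hand":-1},{"translation":[0,0,0],"angular":[0,0,0],"hand":-1},{"translation":[0,0,0],"angular":[0,0,0],"hand":-1}]' 15; python3 -c "
from h import *;plan((.6234,.1938,.15),94.7)
snap('side','s19.png',(60,260,220,380),5)
snap('top','t19.png',(90,260,190,350),5)
"
```

```text
time: 23.6
ee_pos: [0.6231, 0.1883, 0.2192]
eef_rot: [-0.027, 0.706, 0.027, 0.707]
ft_force: [0.4, -0.9, -1.2]
width: 0.0318
t 23.6 p [0.6231 0.1883 0.2192] x [ 0.002  0.    -1.   ] yang 94.36 F [ 0.4 -0.9 -1.2] w 0.0318 q [-0.46  0.38  0.13  1.39 -0.05  1.37  1.32]
d cm [ 0.03  0.55 -6.92] rotvec [-0.    0.13  0.34]
```

View pics/s19.png

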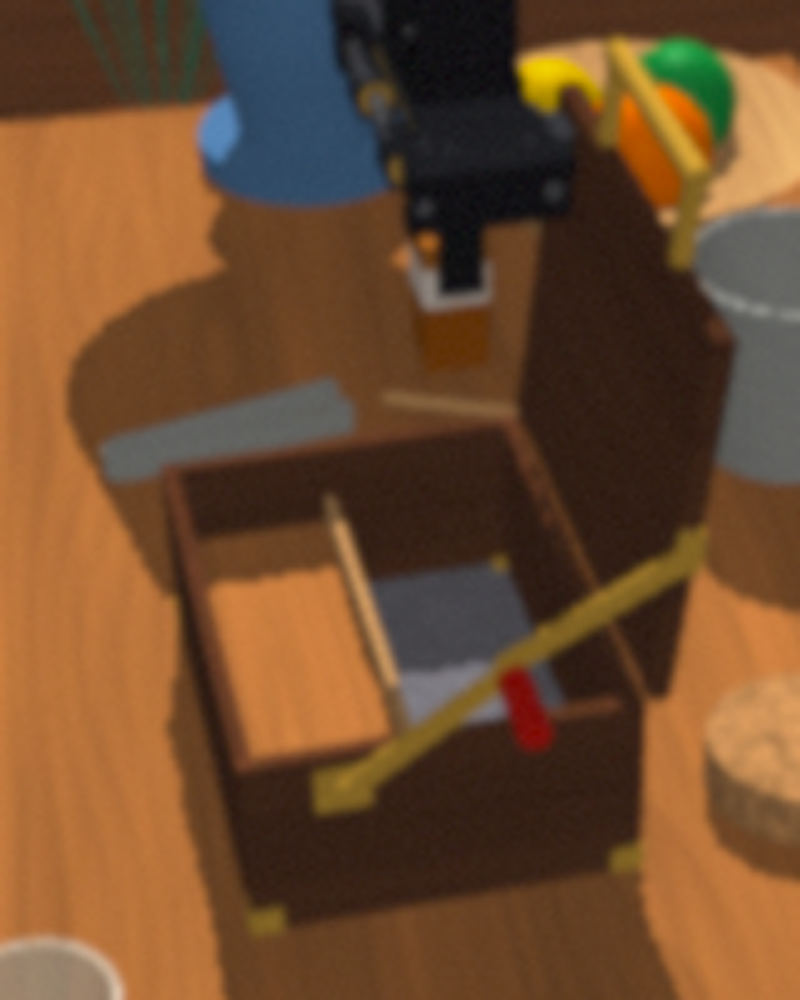

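View pics/t19.png

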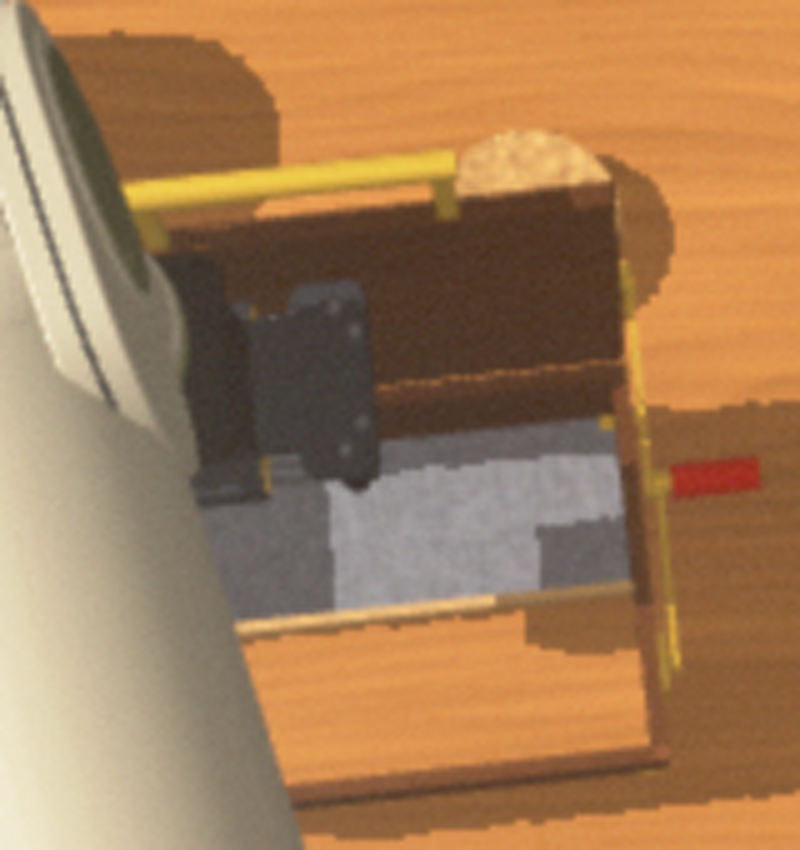

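The bottle hangs upright above the back bay, at side crop (450,330). The tong has shifted, so it was knocked and I'll re-measure it later. To keep the wrist off the lid I'll set the bottle nearer the divider. Lowering now.

```bash
python3 -m pendant '[{"translation":[-0.9,0.3,0],"angular":[0,0,0.3],"hand":-1},{"translation":[-0.88,0.3,0],"angular":[0,0,0],"hand":-1},{"translation":[0,0,0],"angular":[0,0,0],"hand":-1},{"translation":[0,0,-2],"angular":[0,0,0],"hand":-1},{"translation":[0,0,-2],"angular":[0,0,0],"hand":-1},{"translation":[0,0,-2],"angular":[0,0,0],"hand":-1},{"translation":[0,0,-1],"angular":[0,0,0],"hand":-1},{"translation":[0,0,0],"angular":[0,0,0],"hand":-1}]' 15; python3 -c "
from h import *;plan((.6053,.1943,.048),94.7)
snap('side','s20.png',(40,240,220,380),5)
"
```

```text
time: 24.5
ee_pos: [0.6042, 0.1948, 0.1479]
eef_rot: [-0.029, 0.706, 0.029, 0.707]
ft_force: [-0.1, 0.2, -1.5]
width: 0.0318
t 24.5 p [0.6042 0.1948 0.1479] x [ 0.  0. -1.] yang 94.68 F [-0.1  0.2 -1.5] w 0.0318 q [-0.48  0.39  0.12  1.53 -0.05  1.22  1.3 ]
d cm [ 0.11 -0.05 -9.99] rotvec [-0.01  0.01  0.02]
```

View pics/s20.png

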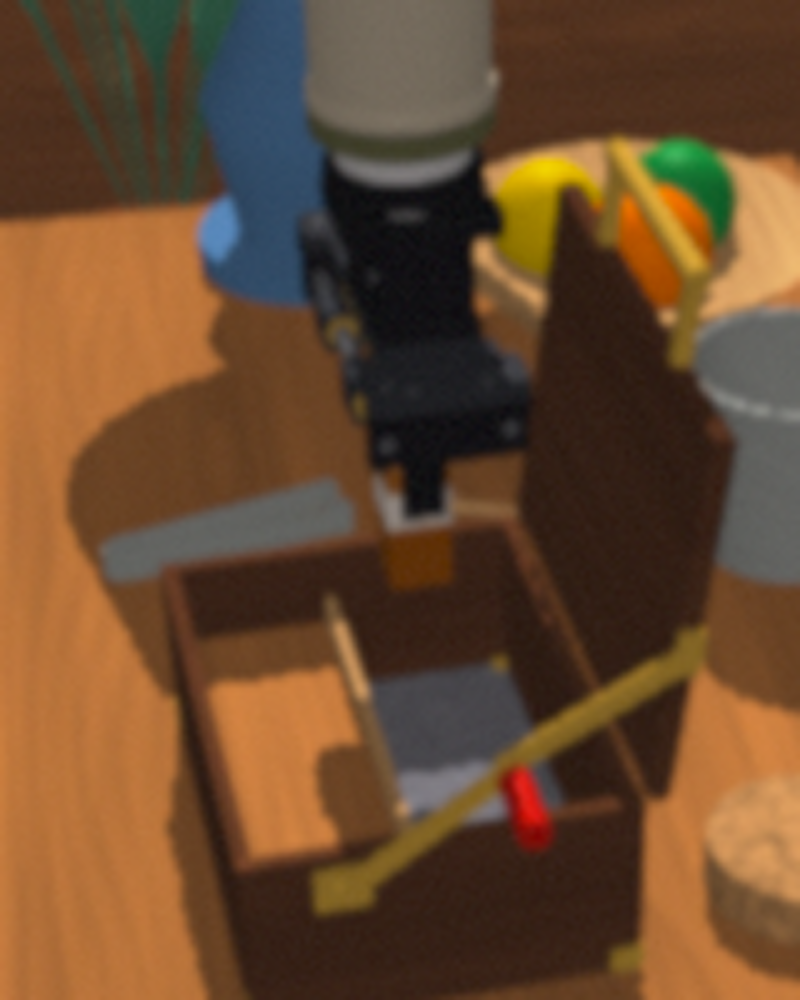

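```bash
python3 -m pendant '[{"translation":[0.1,-0.05,-1.5],"angular":[0,0,0],"hand":-1},{"translation":[0,0,-1.5],"angular":[0,0,0],"hand":-1},{"translation":[0,0,-1.5],"angular":[0,0,0],"hand":-1},{"translation":[0,0,-1.5],"angular":[0,0,0],"hand":-1},{"translation":[0,0,-1.5],"angular":[0,0,0],"hand":-1},{"translation":[0,0,-1.2],"angular":[0,0,0],"hand":-1},{"translation":[0,0,-0.8],"angular":[0,0,0],"hand":-1},{"translation":[0,0,0],"angular":[0,0,0],"hand":-1}]' 15; python3 -c "
from h import *;ee()"
python3 -m pendant '[{"translation":[0,0,-0.3],"angular":[0,0,0],"hand":-1},{"translation":[0,0,-0.2],"angular":[0,0,0],"hand":-1},{"translation":[0,0,0],"angular":[0,0,0],"hand":-1}]' 15
```

```text
time: 25.35
ee_pos: [0.6054, 0.1945, 0.0528]
eef_rot: [-0.029, 0.706, 0.029, 0.707]
ft_force: [-0.3, 0.1, -1.1]
width: 0.0319
t 25.35 p [0.6054 0.1945 0.0528] x [ 0.001  0.    -1.   ] yang 94.69 F [-0.3  0.1 -1.1] w 0.0319 q [-0.47  0.49  0.11  1.61 -0.06  1.05  1.31]
time: 25.65
ee_pos: [0.6071, 0.1944, 0.0503]
eef_rot: [-0.028, 0.705, 0.029, 0.708]
ft_force: [-0.5, -1.8, 2.5]
width: 0.032
```

Touchdown. I'll release and rise.

```bash
python3 -m pendant '[{"translation":[0,0,0.05],"angular":[0,0,0],"hand":-0.08},{"translation":[0,0,0],"angular":[0,0,0],"hand":-0.08},{"translation":[0,0,0],"angular":[0,0,0],"hand":-0.08},{"translation":[0,0,1],"angular":[0,0,0],"hand":-0.08},{"translation":[0,0,2],"angular":[0,0,0],"hand":-0.08},{"translation":[0,0,3],"angular":[0,0,0],"hand":-0.08},{"translation":[0,0,3],"angular":[0,0,0],"hand":-0.08},{"translation":[0,0,3],"angular":[0,0,0],"hand":-0.08},{"translation":[0,0,3],"angular":[0,0,0],"hand":-0.08},{"translation":[0,0,2],"angular":[0,0,0],"hand":-0.08},{"translation":[0,0,0],"angular":[0,0,0],"hand":-0.08}]' 15; python3 -c "
from h import *;plan((.5574,-.352,.2),-15.6)
snap('side','s21.png',(60,260,220,380),5)
"
```

```text
time: 26.75
ee_pos: [0.6075, 0.1952, 0.224]
eef_rot: [-0.028, 0.704, 0.03, 0.709]
ft_force: [-0.4, -0.2, 0.3]
width: 0.0402
t 26.75 p [0.6075 0.1952 0.224 ] x [ 0.008  0.004 -1.   ] yang 94.68 F [-0.4 -0.2  0.3] w 0.0402 q [-0.48  0.35  0.13  1.43 -0.04  1.36  1.3 ]
d cm [ -5.01 -54.72  -2.4 ] rotvec [   0.3     0.5  -110.28]
```

View pics/s21.png

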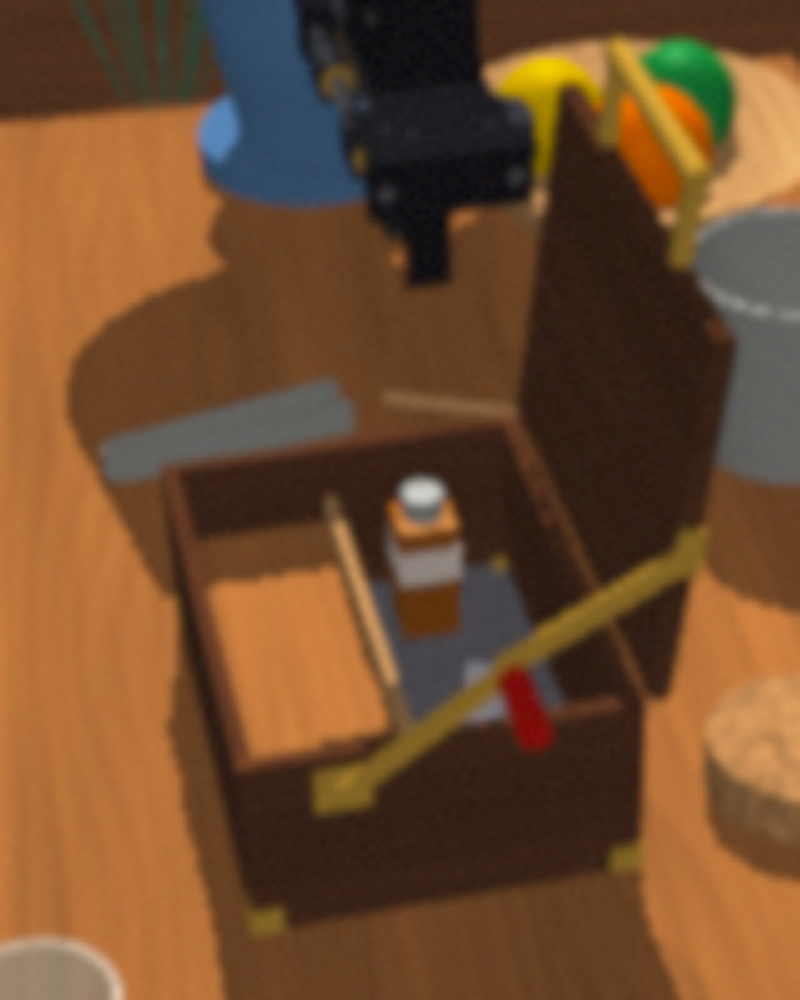

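White-capped bottle is standing in the back bay at crop (560,425). Next, the yellow-capped one.

```bash
python3 -m pendant '[{"translation":[-0.2,-2.9,0],"angular":[0.3,0.5,0],"hand":0.1},{"translation":[-0.2,-2.9,0],"angular":[0,0,0],"hand":0.1},{"translation":[-0.2,-2.9,0],"angular":[0,0,0],"hand":0.1},{"translation":[-0.2,-2.9,0],"angular":[0,0,0],"hand":0.1},{"translation":[-0.2,-2.9,0],"angular":[0,0,0],"hand":0.1},{"translation":[-0.2,-2.9,0],"angular":[0,0,0],"hand":0.1},{"translation":[-0.2,-2.9,0],"angular":[0,0,0],"hand":0.1},{"translation":[-0.2,-2.9,0],"angular":[0,0,0],"hand":0.1},{"translation":[-0.2,-2.9,0],"angular":[0,0,-4],"hand":0.1},{"translation":[-0.2,-2.9,0],"angular":[0,0,-8],"hand":0.1},{"translation":[-0.2,-2,0],"angular":[0,0,-8],"hand":0.1},{"translation":[-0.2,-2,0],"angular":[0,0,-8],"hand":0.1},{"translation":[-0.2,-2,0],"angular":[0,0,-8],"hand":0.1},{"translation":[-0.2,-2,0],"angular":[0,0,-8],"hand":0.1},{"translation":[-0.2,-2,0],"angular":[0,0,-8],"hand":0.1},{"translation":[-0.2,-2,0],"angular":[0,0,-8],"hand":0.1},{"translation":[-0.2,-2,0],"angular":[0,0,-8],"hand":0.1},{"translation":[-0.2,-2,0],"angular":[0,0,-8],"hand":0.1},{"translation":[-0.2,-2,0],"angular":[0,0,-8],"hand":0.1},{"translation":[-0.2,-2,0],"angular":[0,0,-8],"hand":0.1}]' 15; python3 -c "
from h import *;plan((.558,-.3525,.125),-15.6,6)
"
```

```text
time: 28.8
ee_pos: [0.5655, -0.2964, 0.219]
eef_rot: [0.494, 0.509, -0.487, 0.509]
ft_force: [0.3, -0.3, 0.0]
width: 0.0477
t 28.8 p [ 0.5655 -0.2964  0.219 ] x [ 0.006  0.006 -1.   ] yang 2.16 F [ 0.3 -0.3  0. ] w 0.0477 q [-0.03  0.39  0.59  1.45 -0.23  1.36  0.62]
d cm [-0.75 -5.61 -9.4 ] rotvec [ -0.31   0.38 -17.76]
per row [-0.12 -0.93 -1.57] [-0.05  0.06 -2.96]
```

```bash
python3 -m pendant '[{"translation":[-0.2,-1.9,-1.5],"angular":[-0.3,0.4,-6],"hand":0.2},{"translation":[-0.25,-1.9,-1.5],"angular":[0,0,-6],"hand":0.2},{"translation":[-0.3,-1.8,-1.5],"angular":[0,0,-5.7],"hand":0.2},{"translation":[0,0,-2],"angular":[0,0,0],"hand":0.2},{"translation":[0,0,-2],"angular":[0,0,0],"hand":0.2},{"translation":[0,0,-1],"angular":[0,0,0],"hand":0.2},{"translation":[0,0,0],"angular":[0,0,0],"hand":0.2}]' 15; python3 -c "
from h import *;plan((.558,-.3525,.041),-15.6)
snap('side','s22.png',(250,390,240,400),5)
"
```

```text
time: 29.5
ee_pos: [0.5577, -0.3508, 0.1229]
eef_rot: [-0.561, -0.431, 0.562, -0.429]
ft_force: [0.1, 0.2, -0.2]
width: 0.0523
t 29.5 p [ 0.5577 -0.3508  0.1229] x [-0.003  0.002 -1.   ] yang -15.1 F [ 0.1  0.2 -0.2] w 0.0523 q [ 0.04  0.53  0.63  1.5  -0.32  1.22  0.45]
d cm [ 0.03 -0.17 -8.19] rotvec [-0.1  -0.16 -0.5 ]
```

View pics/s22.png

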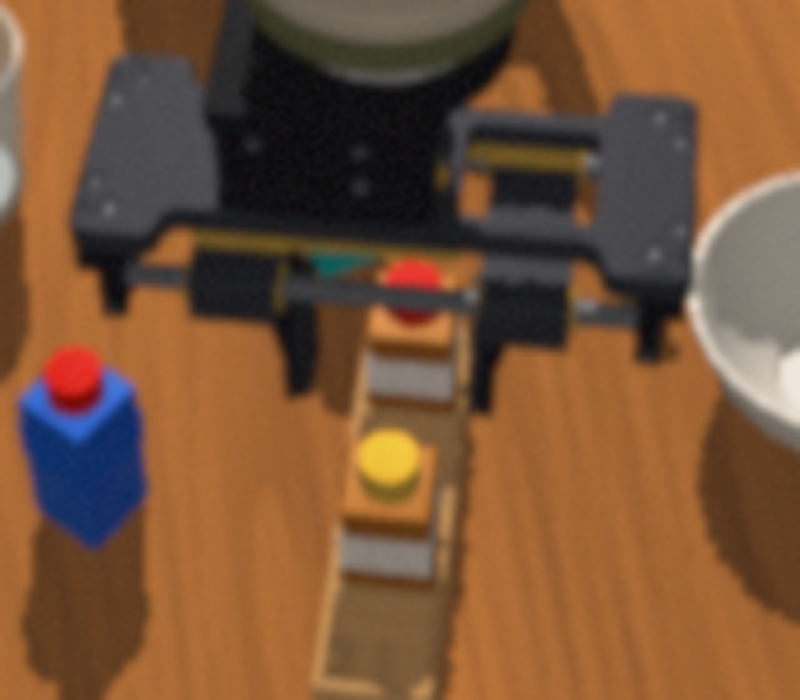

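```bash
python3 -m pendant '[{"translation":[0.03,-0.17,-1.5],"angular":[-0.1,-0.16,-0.5],"hand":0.2},{"translation":[0,0,-1.5],"angular":[0,0,0],"hand":0.2},{"translation":[0,0,-1.5],"angular":[0,0,0],"hand":0.2},{"translation":[0,0,-1.5],"angular":[0,0,0],"hand":0.2},{"translation":[0,0,-1.2],"angular":[0,0,0],"hand":0.2},{"translation":[0,0,-0.9],"angular":[0,0,0],"hand":0.2},{"translation":[0,0,0],"angular":[0,0,0],"hand":0.2}]' 15; python3 -c "
from h import *;ee()
snap('side','s23.png',(250,390,240,400),5)
"
```

```text
time: 30.25
ee_pos: [0.5582, -0.3526, 0.0421]
eef_rot: [0.563, 0.428, -0.563, 0.428]
ft_force: [-0.7, -0.2, -0.4]
width: 0.0523
t 30.25 p [ 0.5582 -0.3526  0.0421] x [ 0.001 -0.    -1.   ] yang -15.52 F [-0.7 -0.2 -0.4] w 0.0523 q [ 0.07  0.61  0.59  1.57 -0.37  1.07  0.48]
```

View pics/s23.png

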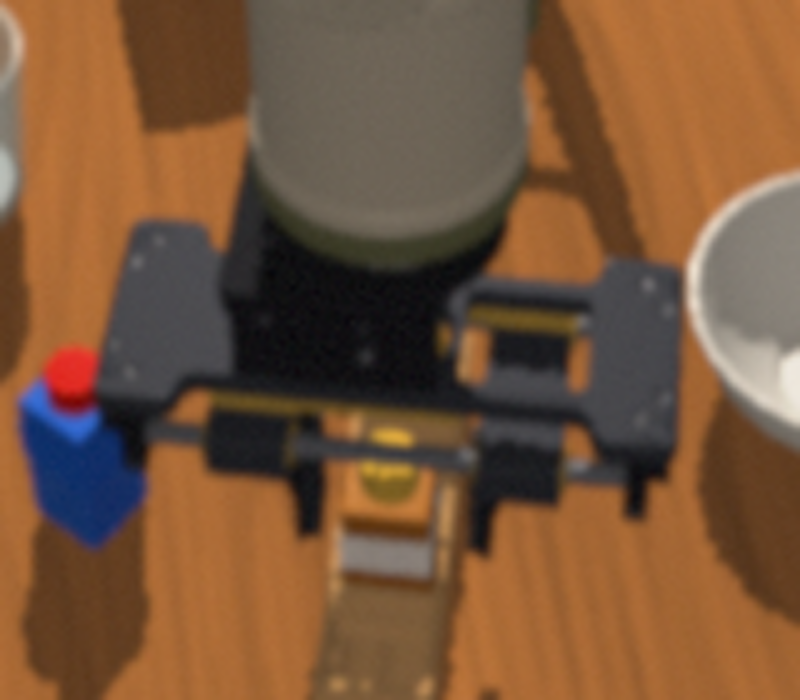

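The fingers straddle the yellow-capped bottle and the blue one is untouched. Close and lift.

```bash
python3 -m pendant '[{"translation":[0,0,0],"angular":[0,0,0],"hand":-1},{"translation":[0,0,0],"angular":[0,0,0],"hand":-1},{"translation":[0,0,0],"angular":[0,0,0],"hand":-1},{"translation":[0,0,0],"angular":[0,0,0],"hand":-1},{"translation":[0,0,0.3],"angular":[0,0,0],"hand":-1},{"translation":[0,0,0.6],"angular":[0,0,0],"hand":-1},{"translation":[0,0,0.8],"angular":[0,0,0],"hand":-1},{"translation":[0,0,0.8],"angular":[0,0,0],"hand":-1},{"translation":[0,0,0.8],"angular":[0,0,0],"hand":-1},{"translation":[0,0,0.8],"angular":[0,0,0],"hand":-1},{"translation":[0,0,0.8],"angular":[0,0,0],"hand":-1},{"translation":[0,0,0],"angular":[0,0,0],"hand":-1}]' 15; python3 -c "
from h import *;ee()
snap('side','s24.png',(250,390,240,400),5)
"
```

```text
time: 31.5
ee_pos: [0.5595, -0.3535, 0.0942]
eef_rot: [0.564, 0.426, -0.562, 0.43]
ft_force: [1.6, -0.2, -1.6]
width: 0.0327
t 31.5 p [ 0.5595 -0.3535  0.0942] x [ 0.005 -0.002 -1.   ] yang -15.52 F [ 1.6 -0.2 -1.6] w 0.0327 q [ 0.05  0.56  0.62  1.53 -0.34  1.16  0.46]
```

View pics/s24.png

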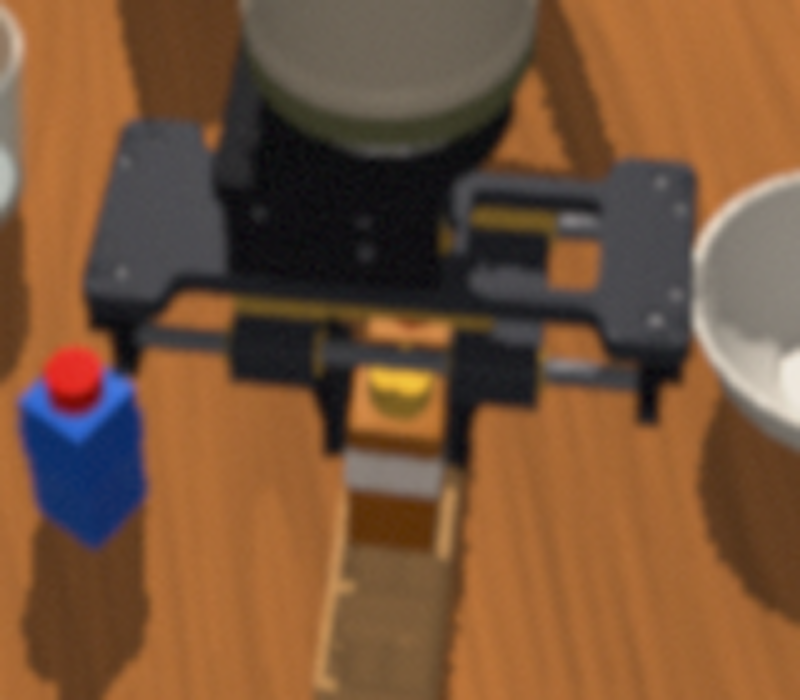

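The bottle is out and the stand has not moved. Carrying it to slot B.

```bash
python3 -m pendant '[{"translation":[0,0,1.5],"angular":[0,0,0],"hand":-1},{"translation":[0,0,2.5],"angular":[0,0,0],"hand":-1},{"translation":[0,0,2.5],"angular":[0,0,0],"hand":-1},{"translation":[0,0,2.5],"angular":[0,0,8],"hand":-1},{"translation":[0,0,2.5],"angular":[0,0,8],"hand":-1},{"translation":[0,0,1.2],"angular":[0,0,8],"hand":-1},{"translation":[0,2,0],"angular":[0,0,8],"hand":-1},{"translation":[0,2.2,0],"angular":[0,0,8],"hand":-1},{"translation":[0,2.2,0],"angular":[0,0,8],"hand":-1},{"translation":[0,2.2,0],"angular":[0,0,8],"hand":-1},{"translation":[0.1,2.2,0],"angular":[0,0,8],"hand":-1},{"translation":[0.1,2.2,0],"angular":[0,0,8],"hand":-1},{"translation":[0.1,2.2,0],"angular":[0,0,8],"hand":-1},{"translation":[0.2,2.2,0],"angular":[0,0,8],"hand":-1},{"translation":[0.2,2.2,0],"angular":[0,0,8],"hand":-1},{"translation":[0.2,2.2,0],"angular":[0,0,8],"hand":-1},{"translation":[0.3,2.5,0],"angular":[0,0,6.2],"hand":-1},{"translation":[0.3,2.5,0],"angular":[0,0,0],"hand":-1},{"translation":[0,0,0],"angular":[0,0,0],"hand":-1}]' 15; python3 -c "
from h import *;plan((.5998,.1397,.22),94.7,9)
"
```

```text
time: 33.45
ee_pos: [0.5743, -0.0808, 0.2202]
eef_rot: [-0.029, 0.706, 0.032, 0.707]
ft_force: [-0.2, -1.3, -1.4]
width: 0.0319
t 33.45 p [ 0.5743 -0.0808  0.2202] x [ 0.     0.005 -1.   ] yang 94.97 F [-0.2 -1.3 -1.4] w 0.0319 q [-0.14  0.23  0.24  1.59 -0.06  1.33  1.77]
d cm [ 2.550e+00  2.205e+01 -2.000e-02] rotvec [-0.27  0.02 -0.27]
per row [ 0.28  2.45 -0.  ] [-0.03  0.   -0.03]
```

```bash
python3 -m pendant '[{"translation":[0.28,2.45,0],"angular":[-0.25,0,-0.25],"hand":-1},{"translation":[0.28,2.45,0],"angular":[0,0,0],"hand":-1},{"translation":[0.28,2.45,0],"angular":[0,0,0],"hand":-1},{"translation":[0.28,2.45,0],"angular":[0,0,0],"hand":-1},{"translation":[0.28,2.45,0],"angular":[0,0,0],"hand":-1},{"translation":[0.28,2.45,0],"angular":[0,0,0],"hand":-1},{"translation":[0.28,2.45,0],"angular":[0,0,0],"hand":-1},{"translation":[0.28,2.45,0],"angular":[0,0,0],"hand":-1},{"translation":[0.28,2.45,0],"angular":[0,0,0],"hand":-1},{"translation":[0,0,0],"angular":[0,0,0],"hand":-1},{"translation":[0,0,-2],"angular":[0,0,0],"hand":-1},{"translation":[0,0,-2],"angular":[0,0,0],"hand":-1},{"translation":[0,0,-2],"angular":[0,0,0],"hand":-1},{"translation":[0,0,0],"angular":[0,0,0],"hand":-1}]' 15; python3 -c "
from h import *;plan((.5998,.1397,.053),94.7)
snap('side','s25.png',(60,260,220,380),5)
"
```

```text
time: 34.85
ee_pos: [0.5977, 0.1337, 0.1573]
eef_rot: [-0.028, 0.708, 0.026, 0.705]
ft_force: [-0.1, 0.0, -1.6]
width: 0.032
t 34.85 p [0.5977 0.1337 0.1573] x [-0.004 -0.003 -1.   ] yang 94.35 F [-0.1  0.  -1.6] w 0.032 q [-0.39  0.34  0.11  1.58 -0.04  1.23  1.38]
d cm [  0.21   0.6  -10.43] rotvec [ 0.19 -0.24  0.35]
```

View pics/s25.png

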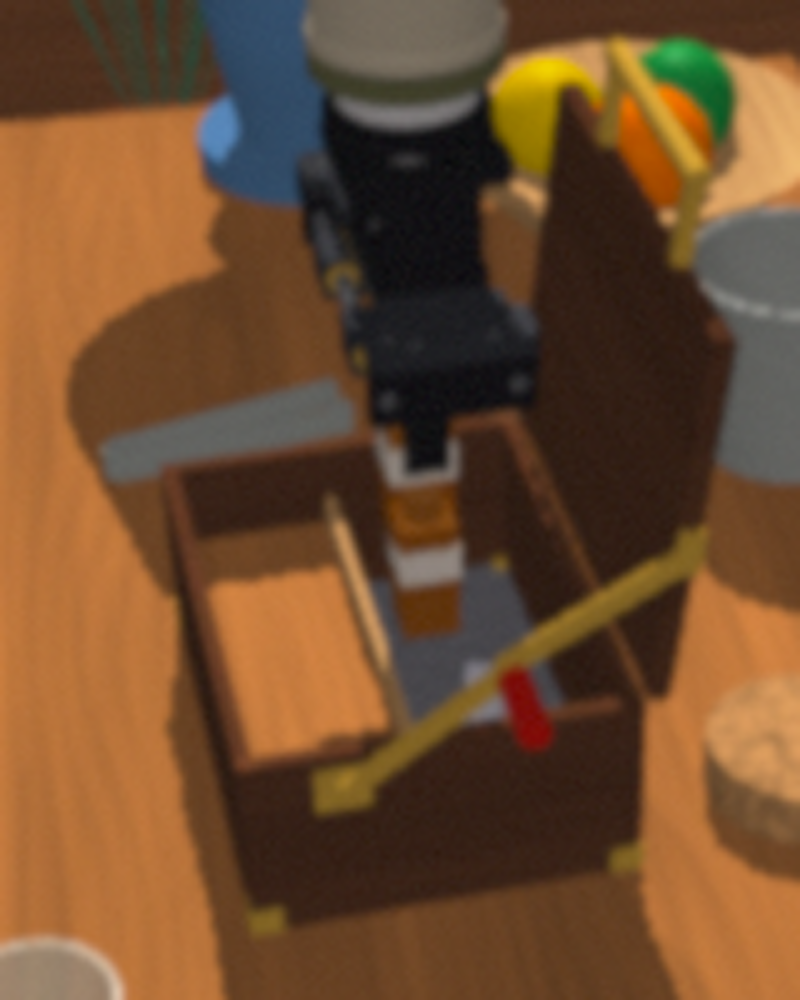

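```bash
python3 -m pendant '[{"translation":[0.2,0.53,0],"angular":[0.2,-0.24,0.35],"hand":-1},{"translation":[0,0,0],"angular":[0,0,0],"hand":-1},{"translation":[0,0,-1.5],"angular":[0,0,0],"hand":-1},{"translation":[0,0,-1.5],"angular":[0,0,0],"hand":-1},{"translation":[0,0,-1.5],"angular":[0,0,0],"hand":-1},{"translation":[0,0,-1.5],"angular":[0,0,0],"hand":-1},{"translation":[0,0,-1.5],"angular":[0,0,0],"hand":-1},{"translation":[0,0,-1.5],"angular":[0,0,0],"hand":-1},{"translation":[0,0,-1],"angular":[0,0,0],"hand":-1},{"translation":[0,0,-0.4],"angular":[0,0,0],"hand":-1},{"translation":[0,0,0],"angular":[0,0,0],"hand":-1}]' 15; python3 -c "
from h import *;ee()"
python3 -m pendant '[{"translation":[0,0,-0.3],"angular":[0,0,0],"hand":-1},{"translation":[0,0,0],"angular":[0,0,0],"hand":-1}]' 15
```

```text
time: 36.0
ee_pos: [0.6009, 0.1407, 0.0551]
eef_rot: [-0.029, 0.705, 0.03, 0.708]
ft_force: [0.9, -0.2, -0.7]
width: 0.0322
t 36.0 p [0.6009 0.1407 0.0551] x [ 0.004  0.002 -1.   ] yang 94.78 F [ 0.9 -0.2 -0.7] w 0.0322 q [-0.38  0.44  0.1   1.67 -0.05  1.03  1.39]
time: 36.2
ee_pos: [0.6013, 0.1409, 0.0529]
eef_rot: [-0.029, 0.705, 0.03, 0.708]
ft_force: [-0.9, -0.4, -0.4]
width: 0.032
```

```bash
python3 -m pendant '[{"translation":[0,0,-0.25],"angular":[0,0,0],"hand":-1},{"translation":[0,0,-0.15],"angular":[0,0,0],"hand":-1},{"translation":[0,0,0],"angular":[0,0,0],"hand":-1}]' 15
```

```text
time: 36.5
ee_pos: [0.6024, 0.1402, 0.0506]
eef_rot: [-0.029, 0.704, 0.03, 0.709]
ft_force: [-1.9, -2.8, 9.9]
width: 0.0319
```

```bash
python3 -m pendant '[{"translation":[0,0,0.15],"angular":[0,0,0],"hand":-1},{"translation":[0,0,0],"angular":[0,0,0],"hand":-0.1},{"translation":[0,0,0],"angular":[0,0,0],"hand":-0.1},{"translation":[0,0,0],"angular":[0,0,0],"hand":-0.1},{"translation":[0,0,1],"angular":[0,0,0],"hand":-0.1},{"translation":[0,0,2],"angular":[0,0,0],"hand":-0.1},{"translation":[0,0,3],"angular":[0,0,0],"hand":-0.1},{"translation":[0,0,3],"angular":[0,0,0],"hand":-0.1},{"translation":[0,0,3],"angular":[0,0,0],"hand":-0.1},{"translation":[0,0,3],"angular":[0,0,0],"hand":-0.1},{"translation":[0,0,2],"angular":[0,0,0],"hand":-0.1},{"translation":[0,0,0],"angular":[0,0,0],"hand":-0.1}]' 15; python3 -c "
from h import *;plan((.5778,-.2792,.2),-15.6)
snap('side','s26.png',(60,260,220,380),5)
"
```

```text
time: 37.7
ee_pos: [0.6025, 0.1411, 0.2244]
eef_rot: [-0.028, 0.703, 0.031, 0.71]
ft_force: [0.2, 0.2, -0.9]
width: 0.0394
t 37.7 p [0.6025 0.1411 0.2244] x [ 0.01   0.004 -1.   ] yang 94.78 F [ 0.2  0.2 -0.9] w 0.0394 q [-0.39  0.3   0.11  1.49 -0.04  1.34  1.38]
d cm [ -2.47 -42.03  -2.44] rotvec [   0.4     0.61 -110.38]
```

View pics/s26.png

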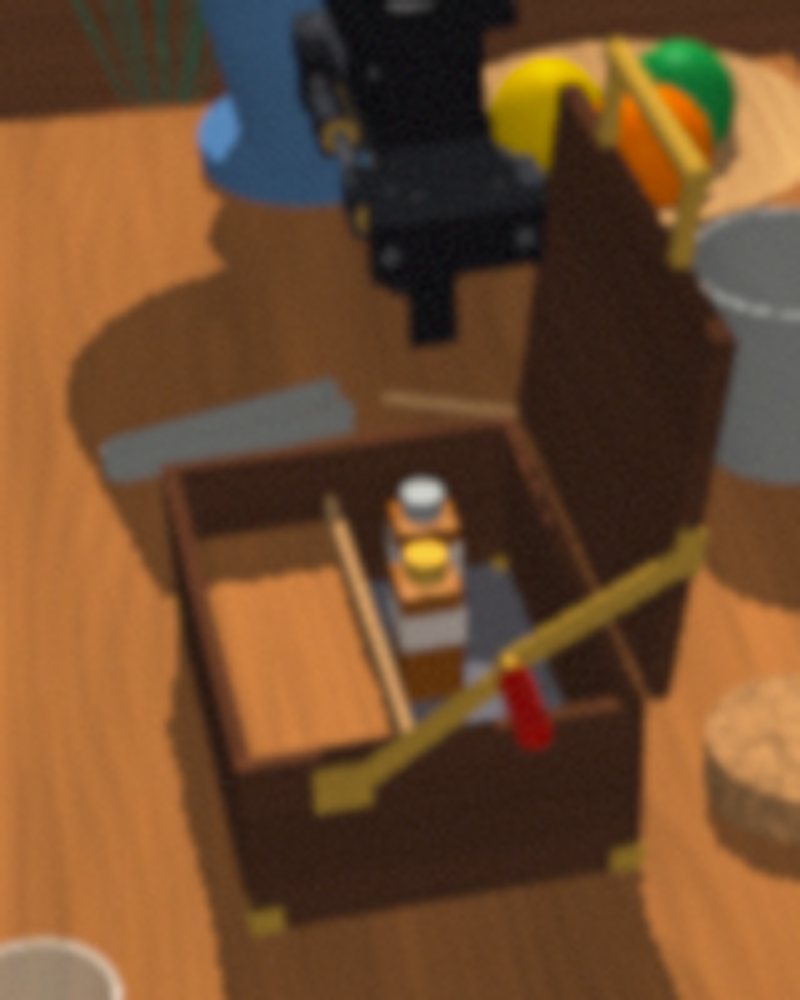

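Two are standing in the bay, caps at crop (490,422) and (553,427). Next, the red-capped bottle in the stand's first cell.

```bash
python3 -m pendant '[{"translation":[-0.1,-2.9,0],"angular":[0.4,0.6,0],"hand":0.1},{"translation":[-0.1,-2.9,0],"angular":[0,0,0],"hand":0.1},{"translation":[-0.1,-2.9,0],"angular":[0,0,0],"hand":0.1},{"translation":[-0.1,-2.9,0],"angular":[0,0,0],"hand":0.1},{"translation":[-0.1,-2.9,0],"angular":[0,0,0],"hand":0.1},{"translation":[-0.1,-2.9,0],"angular":[0,0,0],"hand":0.1},{"translation":[-0.1,-2.9,0],"angular":[0,0,0],"hand":0.1},{"translation":[-0.1,-2.9,0],"angular":[0,0,-4],"hand":0.1},{"translation":[-0.1,-1.9,0],"angular":[0,0,-8],"hand":0.1},{"translation":[-0.1,-1.4,0],"angular":[0,0,-8],"hand":0.1},{"translation":[-0.1,-1.4,0],"angular":[0,0,-8],"hand":0.1},{"translation":[-0.1,-1.4,0],"angular":[0,0,-8],"hand":0.1},{"translation":[-0.1,-1.4,0],"angular":[0,0,-8],"hand":0.1},{"translation":[-0.1,-1.4,0],"angular":[0,0,-8],"hand":0.1},{"translation":[-0.1,-1.4,0],"angular":[0,0,-8],"hand":0.1},{"translation":[-0.1,-1.4,0],"angular":[0,0,-8],"hand":0.1},{"translation":[-0.1,-1.4,0],"angular":[0,0,-8],"hand":0.1},{"translation":[-0.1,-1.4,0],"angular":[0,0,-8],"hand":0.1},{"translation":[-0.1,-1.4,0],"angular":[0,0,-8],"hand":0.1},{"translation":[-0.1,-1.4,0],"angular":[0,0,-8],"hand":0.1}]' 15; python3 -c "
from h import *;plan((.5778,-.2792,.125),-15.6,4)
"
```

```text
time: 39.75
ee_pos: [0.5806, -0.2651, 0.2195]
eef_rot: [0.528, 0.473, -0.521, 0.475]
ft_force: [0.6, -0.7, -0.1]
width: 0.0476
t 39.75 p [ 0.5806 -0.2651  0.2195] x [ 0.009  0.005 -1.   ] yang -5.75 F [ 0.6 -0.7 -0.1] w 0.0476 q [-0.06  0.39  0.57  1.45 -0.22  1.36  0.41]
d cm [-0.28 -1.41 -9.45] rotvec [-0.21  0.55 -9.85]
per row [-0.07 -0.35 -2.36] [-0.05  0.14 -2.46]
```

```bash
python3 -m pendant '[{"translation":[-0.1,-0.6,-1.5],"angular":[-0.2,0.55,-5],"hand":0.2},{"translation":[-0.1,-0.5,-2],"angular":[0,0,-3.8],"hand":0.2},{"translation":[0,-0.2,-2],"angular":[0,0,-0.5],"hand":0.2},{"translation":[0,0,-2],"angular":[0,0,0],"hand":0.2},{"translation":[0,0,-1.5],"angular":[0,0,0],"hand":0.2},{"translation":[0,0,0],"angular":[0,0,0],"hand":0.2}]' 15; python3 -c "
from h import *;plan((.5778,-.2792,.041),-15.6)
snap('side','s27.png',(230,370,240,400),5)
"
```

```text
time: 40.35
ee_pos: [0.5777, -0.2767, 0.1276]
eef_rot: [-0.559, -0.433, 0.56, -0.431]
ft_force: [-0.6, 1.1, -0.2]
width: 0.0521
t 40.35 p [ 0.5777 -0.2767  0.1276] x [-0.003  0.002 -1.   ] yang -14.61 F [-0.6  1.1 -0.2] w 0.0521 q [-0.05  0.47  0.57  1.55 -0.27  1.2   0.31]
d cm [ 0.01 -0.25 -8.66] rotvec [-0.09 -0.18 -0.99]
```

View pics/s27.png

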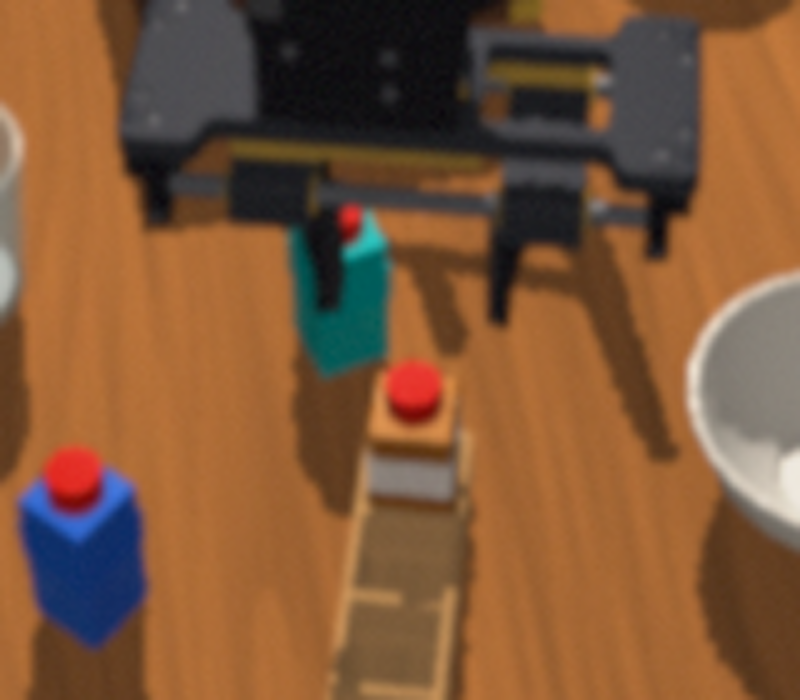

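```bash
python3 -m pendant '[{"translation":[0.01,-0.25,-1.5],"angular":[-0.1,-0.18,-1],"hand":0.2},{"translation":[0,0,-1.5],"angular":[0,0,0],"hand":0.2},{"translation":[0,0,-1.5],"angular":[0,0,0],"hand":0.2},{"translation":[0,0,-1.5],"angular":[0,0,0],"hand":0.2},{"translation":[0,0,-1.5],"angular":[0,0,0],"hand":0.2},{"translation":[0,0,-1.1],"angular":[0,0,0],"hand":0.2},{"translation":[0,0,0],"angular":[0,0,0],"hand":0.2}]' 15; python3 -c "
from h import *;ee()
snap('side','s28.png',(230,370,240,400),5)
"
```

```text
time: 41.1
ee_pos: [0.5782, -0.2792, 0.0421]
eef_rot: [0.563, 0.428, -0.563, 0.428]
ft_force: [-1.0, 0.1, -0.1]
width: 0.0521
t 41.1 p [ 0.5782 -0.2792  0.0421] x [ 0.001 -0.    -1.   ] yang -15.51 F [-1.   0.1 -0.1] w 0.0521 q [-0.02  0.56  0.54  1.62 -0.32  1.05  0.34]
```

View pics/s28.png

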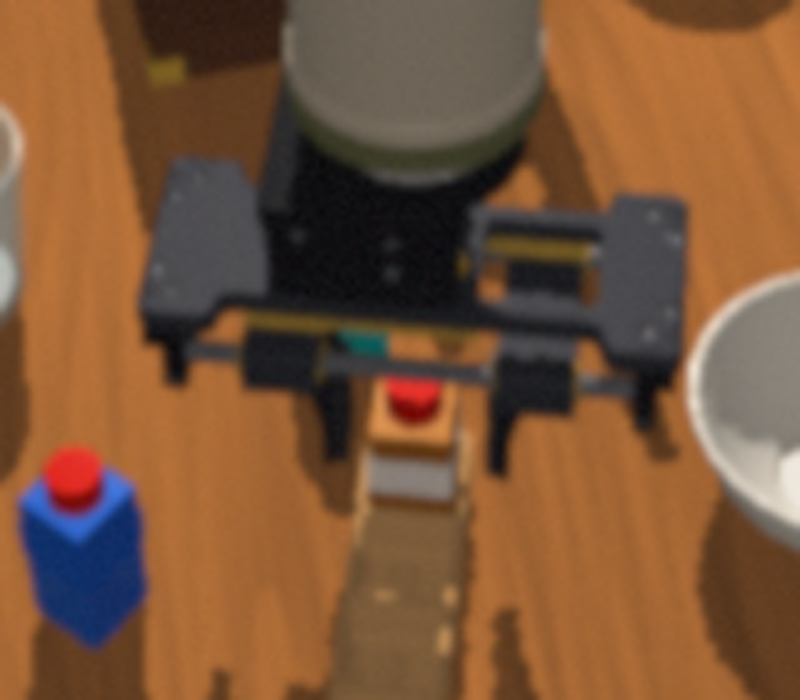

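The fingers straddle the red-capped amber bottle, with turquoise behind and clear. Close and lift.

```bash
python3 -m pendant '[{"translation":[0,0,0],"angular":[0,0,0],"hand":-1},{"translation":[0,0,0],"angular":[0,0,0],"hand":-1},{"translation":[0,0,0],"angular":[0,0,0],"hand":-1},{"translation":[0,0,0],"angular":[0,0,0],"hand":-1},{"translation":[0,0,0.3],"angular":[0,0,0],"hand":-1},{"translation":[0,0,0.6],"angular":[0,0,0],"hand":-1},{"translation":[0,0,0.8],"angular":[0,0,0],"hand":-1},{"translation":[0,0,0.8],"angular":[0,0,0],"hand":-1},{"translation":[0,0,0.8],"angular":[0,0,0],"hand":-1},{"translation":[0,0,0.8],"angular":[0,0,0],"hand":-1},{"translation":[0,0,0.8],"angular":[0,0,0],"hand":-1},{"translation":[0,0,0],"angular":[0,0,0],"hand":-1}]' 15; python3 -c "
from h import *;ee()
snap('side','s29.png',(230,370,240,400),5)
"
```

```text
time: 42.35
ee_pos: [0.5798, -0.2801, 0.0947]
eef_rot: [0.564, 0.426, -0.562, 0.43]
ft_force: [-0.2, -0.0, -0.7]
width: 0.033
t 42.35 p [ 0.5798 -0.2801  0.0947] x [ 0.006 -0.002 -1.   ] yang -15.52 F [-0.2 -0.  -0.7] w 0.033 q [-0.04  0.5   0.56  1.58 -0.29  1.13  0.32]
```

View pics/s29.png

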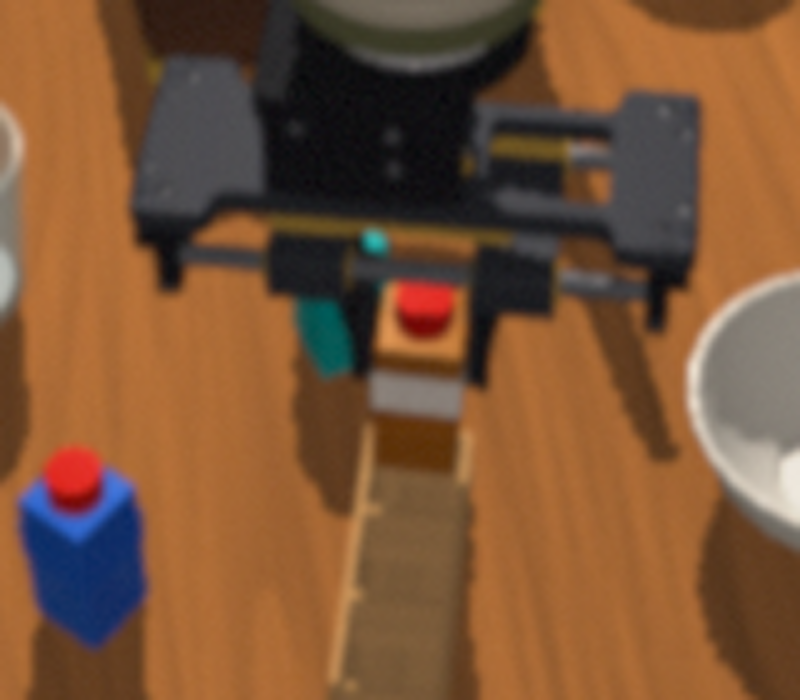

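```bash
python3 -m pendant '[{"translation":[0,0,1.5],"angular":[0,0,0],"hand":-1},{"translation":[0,0,2.5],"angular":[0,0,0],"hand":-1},{"translation":[0,0,2.5],"angular":[0,0,0],"hand":-1},{"translation":[0,0,2.5],"angular":[0,0,8],"hand":-1},{"translation":[0,0,2.5],"angular":[0,0,8],"hand":-1},{"translation":[0,0,1.2],"angular":[0,0,8],"hand":-1},{"translation":[0,1.6,0],"angular":[0,0,8],"hand":-1},{"translation":[0,1.6,0],"angular":[0,0,8],"hand":-1},{"translation":[0,1.6,0],"angular":[0,0,8],"hand":-1},{"translation":[0,1.6,0],"angular":[0,0,8],"hand":-1},{"translation":[0,1.6,0],"angular":[0,0,8],"hand":-1},{"translation":[0,1.6,0],"angular":[0,0,8],"hand":-1},{"translation":[0,1.6,0],"angular":[0,0,8],"hand":-1},{"translation":[0,1.6,0],"angular":[0,0,8],"hand":-1},{"translation":[0,1.6,0],"angular":[0,0,8],"hand":-1},{"translation":[0,1.6,0],"angular":[0,0,8],"hand":-1},{"translation":[0,1.6,0],"angular":[0,0,6.2],"hand":-1},{"translation":[0,0,0],"angular":[0,0,0],"hand":-1},{"translation":[0,0,0],"angular":[0,0,0],"hand":-1}]' 15; python3 -c "
from h import *;plan((.6142,.0867,.22),94.7,8)
"
```

```text
time: 44.3
ee_pos: [0.5791, -0.1044, 0.2206]
eef_rot: [-0.026, 0.706, 0.029, 0.707]
ft_force: [0.6, -0.6, -1.2]
width: 0.0321
t 44.3 p [ 0.5791 -0.1044  0.2206] x [ 0.     0.004 -1.   ] yang 94.49 F [ 0.6 -0.6 -1.2] w 0.0321 q [-0.09  0.25  0.23  1.57 -0.06  1.33  1.8 ]
d cm [ 3.51 19.11 -0.06] rotvec [-0.21  0.01  0.21]
per row [ 0.44  2.39 -0.01] [-0.03  0.    0.03]
```

```bash
python3 -m pendant '[{"translation":[0.44,2.39,0],"angular":[-0.2,0,0.2],"hand":-1},{"translation":[0.44,2.39,0],"angular":[0,0,0],"hand":-1},{"translation":[0.44,2.39,0],"angular":[0,0,0],"hand":-1},{"translation":[0.44,2.39,0],"angular":[0,0,0],"hand":-1},{"translation":[0.44,2.39,0],"angular":[0,0,0],"hand":-1},{"translation":[0.44,2.39,0],"angular":[0,0,0],"hand":-1},{"translation":[0.44,2.39,0],"angular":[0,0,0],"hand":-1},{"translation":[0.44,2.39,0],"angular":[0,0,0],"hand":-1},{"translation":[0,0,0],"angular":[0,0,0],"hand":-1},{"translation":[0,0,0],"angular":[0,0,0],"hand":-1}]' 15; python3 -c "
from h import *;plan((.6142,.0867,.053),94.7)
snap('side','s30.png',(60,260,220,380),5)
"
```

```text
time: 45.3
ee_pos: [0.6146, 0.0864, 0.2201]
eef_rot: [-0.029, 0.707, 0.029, 0.706]
ft_force: [-1.0, -1.2, -0.7]
width: 0.0327
t 45.3 p [0.6146 0.0864 0.2201] x [-0. -0. -1.] yang 94.73 F [-1.  -1.2 -0.7] w 0.0327 q [-0.32  0.32  0.13  1.48 -0.04  1.35  1.47]
d cm [ -0.04   0.03 -16.71] rotvec [ 0.02 -0.01 -0.03]
```

View pics/s30.png

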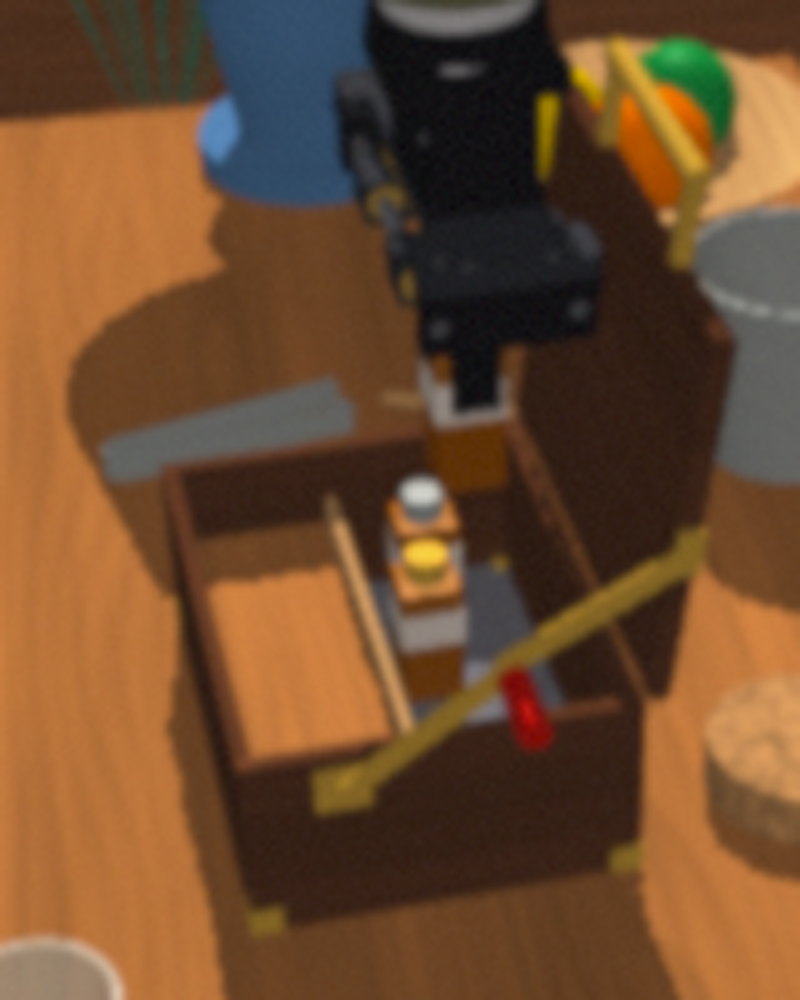

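```bash
python3 -m pendant '[{"translation":[0,0.08,-2],"angular":[0,0,0],"hand":-1},{"translation":[0,0,-2],"angular":[0,0,0],"hand":-1},{"translation":[0,0,-2],"angular":[0,0,0],"hand":-1},{"translation":[0,0,-2],"angular":[0,0,0],"hand":-1},{"translation":[0,0,-2],"angular":[0,0,0],"hand":-1},{"translation":[0,0,-1.5],"angular":[0,0,0],"hand":-1},{"translation":[0,0,-1.5],"angular":[0,0,0],"hand":-1},{"translation":[0,0,0],"angular":[0,0,0],"hand":-1}]' 15; python3 -c "
from h import *;ee()
snap('side','s31.png',(60,260,220,380),5)
"
```

```text
time: 46.15
ee_pos: [0.6133, 0.0873, 0.0881]
eef_rot: [-0.03, 0.708, 0.03, 0.705]
ft_force: [0.7, -0.2, -0.8]
width: 0.0326
t 46.15 p [0.6133 0.0873 0.0881] x [-0.003 -0.    -1.   ] yang 94.81 F [ 0.7 -0.2 -0.8] w 0.0326 q [-0.31  0.42  0.12  1.63 -0.05  1.1   1.48]
```

View pics/s31.png

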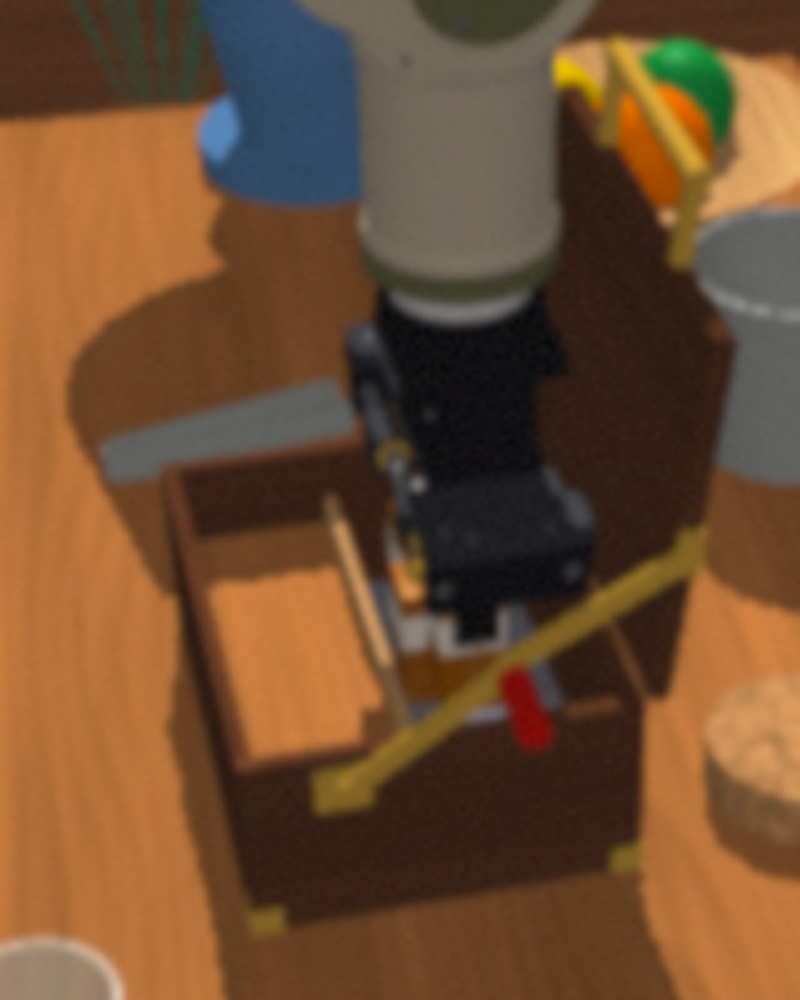

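```bash
python3 -m pendant '[{"translation":[0.05,0,-1.2],"angular":[0,0,0],"hand":-1},{"translation":[0,0,-1],"angular":[0,0,0],"hand":-1},{"translation":[0,0,-0.8],"angular":[0,0,0],"hand":-1},{"translation":[0,0,-0.4],"angular":[0,0,0],"hand":-1},{"translation":[0,0,0],"angular":[0,0,0],"hand":-1}]' 15;
python3 -m pendant '[{"translation":[0,0,-0.25],"angular":[0,0,0],"hand":-1},{"translation":[0,0,0],"angular":[0,0,0],"hand":-1}]' 15
```

```text
time: 46.7
ee_pos: [0.6144, 0.0882, 0.0554]
eef_rot: [-0.03, 0.707, 0.03, 0.706]
ft_force: [-0.4, -0.5, -1.1]
width: 0.0323
time: 46.9
ee_pos: [0.615, 0.0883, 0.0537]
eef_rot: [-0.03, 0.706, 0.03, 0.707]
ft_force: [0.8, 0.3, -0.5]
width: 0.0324
```

```bash
python3 -m pendant '[{"translation":[0,0,-0.2],"angular":[0,0,0],"hand":-1},{"translation":[0,0,0],"angular":[0,0,0],"hand":-1}]' 15; python3 -m pendant '[{"translation":[0,0,-0.15],"angular":[0,0,0],"hand":-1},{"translation":[0,0,0],"angular":[0,0,0],"hand":-1}]' 15
```

```text
time: 47.1
ee_pos: [0.615, 0.0883, 0.0518]
eef_rot: [-0.03, 0.706, 0.03, 0.707]
ft_force: [0.1, 0.4, -1.2]
width: 0.033
time: 47.3
ee_pos: [0.6154, 0.0871, 0.0509]
eef_rot: [-0.03, 0.706, 0.03, 0.707]
ft_force: [-0.6, -1.8, 4.9]
width: 0.0323
```

Touchdown. Release and rise.

```bash
python3 -m pendant '[{"translation":[0,0,0.1],"angular":[0,0,0],"hand":-1},{"translation":[0,0,0],"angular":[0,0,0],"hand":-0.1},{"translation":[0,0,0],"angular":[0,0,0],"hand":-0.1},{"translation":[0,0,0],"angular":[0,0,0],"hand":-0.1},{"translation":[0,0,1],"angular":[0,0,0],"hand":-0.1},{"translation":[0,0,2],"angular":[0,0,0],"hand":-0.1},{"translation":[0,0,3],"angular":[0,0,0],"hand":-0.1},{"translation":[0,0,3],"angular":[0,0,0],"hand":-0.1},{"translation":[0,0,3],"angular":[0,0,0],"hand":-0.1},{"translation":[0,0,3],"angular":[0,0,0],"hand":-0.1},{"translation":[0,0,2],"angular":[0,0,0],"hand":-0.1},{"translation":[0,0,0],"angular":[0,0,0],"hand":-0.1}]' 15; python3 -c "
from h import *;ee()
snap('side','s32.png',(60,260,220,380),5)
snap('top','t32.png',(120,290,90,350),3)
"
```

```text
time: 48.5
ee_pos: [0.6164, 0.0885, 0.2255]
eef_rot: [-0.029, 0.704, 0.031, 0.709]
ft_force: [0.0, -0.5, 0.2]
width: 0.0394
t 48.5 p [0.6164 0.0885 0.2255] x [ 0.006  0.002 -1.   ] yang 94.87 F [ 0.  -0.5  0.2] w 0.0394 q [-0.32  0.31  0.13  1.47 -0.04  1.35  1.47]
```

View pics/s32.png

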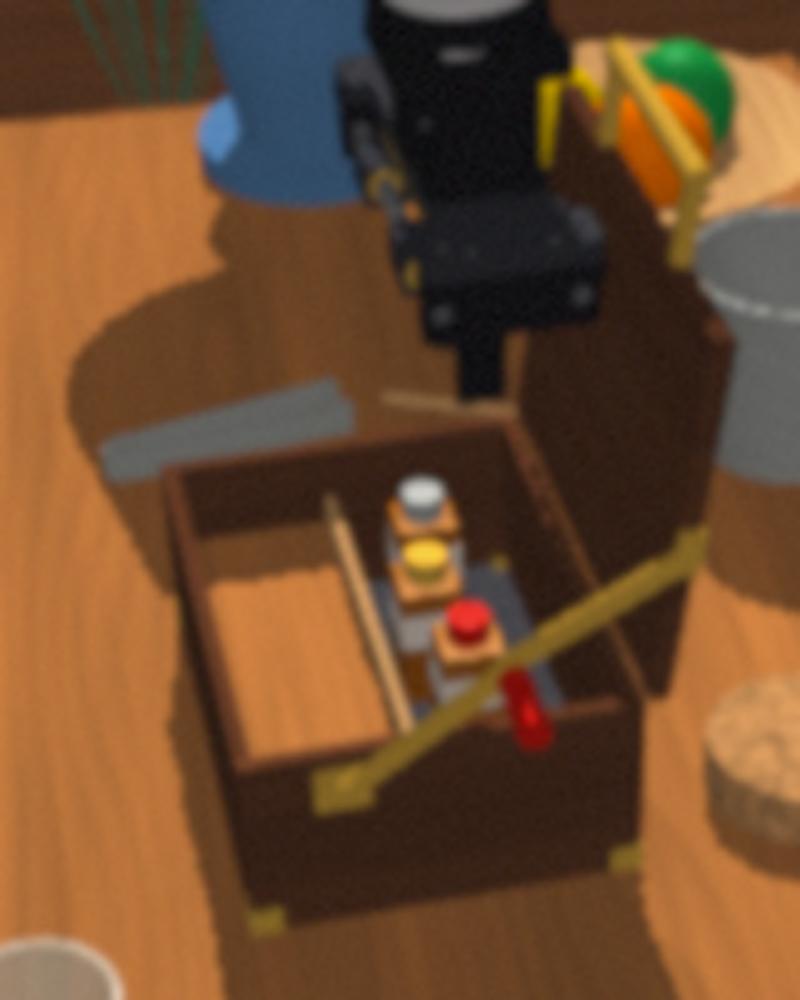

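View pics/t32.png

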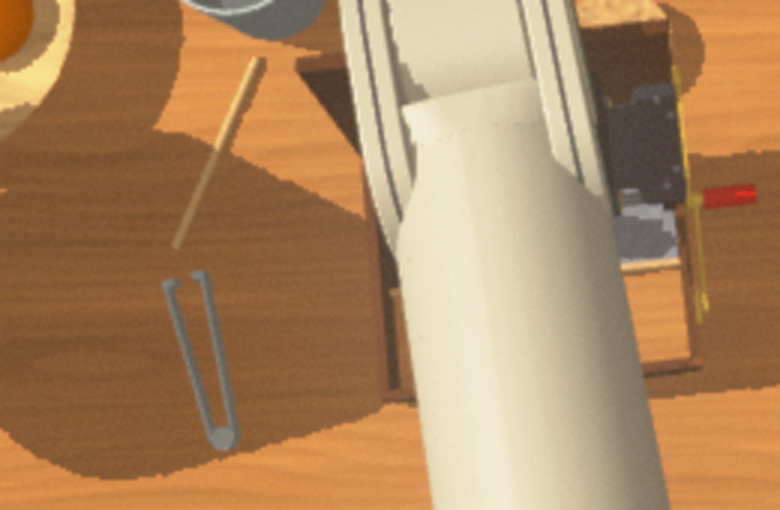

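All three bottles stand in the back bay, caps at crop (490,422), (553,427) and (615,468). Now I'll measure the tong.

```bash
python3 -c "
from h import *
snap('top','t33.png',(200,280,130,190),9)
"
```

```text
(no output)
```

View pics/t33.png

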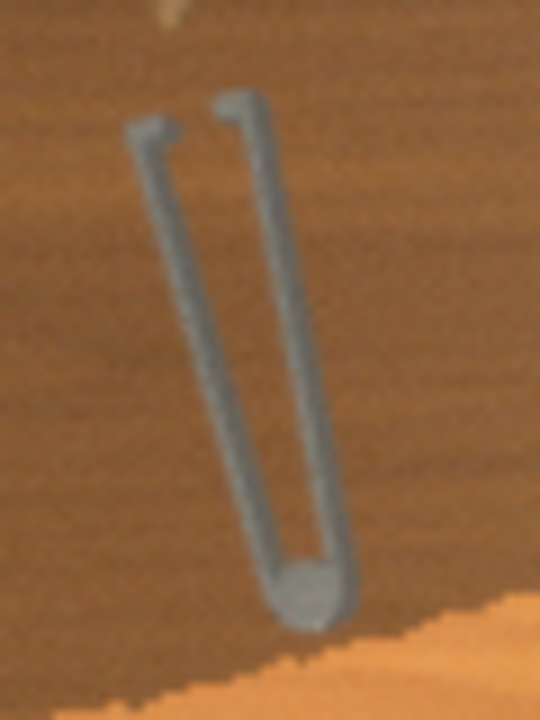

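```bash
python3 -c "
from h import *
from geo import top
o=(200-.44,130-.44)
P=[atz('top',top(p,o,9),.018) for p in [(310,630),(198,105),(305,592),(254,367),(200,367),(318,367)]]
for p in P: print(np.round(p,4))
d=P[1]-P[0]; print(np.linalg.norm(d),np.degrees(np.arctan2(d[1],d[0])), (P[0]+P[1])/2)
m=(P[0]+P[1])/2; ang=np.degrees(np.arctan2(d[1],d[0]))
print(proj('side',[m]))
plan((m[0],m[1],.2),ang+90,10)
print([(np.round(q['point'],1).tolist(),round(q['confidence'],2)) for q in r.mark_of('side','tong_mid')])
print([(np.round(q['point'],1).tolist(),round(q['confidence'],2)) for q in r.mark_of('top','tong_mid')],proj('top',[[m[0],m[1],.009]]),proj('side',[[m[0],m[1],.009]]))
"
```

```text
[0.4399 0.3769 0.018 ]
[0.5861 0.4112 0.018 ]
[0.4503 0.3785 0.018 ]
[0.5125 0.3939 0.018 ]
[0.5129 0.4089 0.018 ]
[0.5121 0.3761 0.018 ]
0.15023153007064352 13.203567304803254 [0.51298439 0.39404738 0.018     ]
[[143.32801989 264.05753958]]
t 48.65 p [0.6145 0.0883 0.2206] x [-0.001  0.001 -1.   ] yang 94.89 F [-0.5  0.4 -0.5] w 0.0388 q [-0.32  0.32  0.13  1.47 -0.04  1.35  1.47]
d cm [-10.15  30.58  -2.06] rotvec [-0.03 -0.05  8.32]
per row [-1.02  3.06 -0.21] [-0.   -0.    0.83]
[([147.9, 264.0], 0.61)]
[([240.1, 155.4], 0.79), ([139.7, 423.6], 0.67)] [[240.32556695 158.91436901]] [[145.86454637 264.29718516]]
```

```bash
python3 -m pendant '[{"translation":[-1.02,3.06,0],"angular":[0,0,0.83],"hand":0.26},{"translation":[-1.02,3.06,0],"angular":[0,0,0.83],"hand":0.26},{"translation":[-1.02,3.06,0],"angular":[0,0,0.83],"hand":0.26},{"translation":[-1.02,3.06,0],"angular":[0,0,0.83],"hand":0.26},{"translation":[-1.02,3.06,0],"angular":[0,0,0.83],"hand":0.26},{"translation":[-1.02,3.06,0],"angular":[0,0,0.83],"hand":0.26},{"translation":[-1.02,3.06,0],"angular":[0,0,0.83],"hand":0.26},{"translation":[-1.02,3.06,0],"angular":[0,0,0.83],"hand":0.26},{"translation":[-1.02,3.06,0],"angular":[0,0,0.83],"hand":0.26},{"translation":[-1.02,3.06,0],"angular":[0,0,0.83],"hand":0.26},{"translation":[0,0,-2],"angular":[0,0,0],"hand":0.26},{"translation":[0,0,-3],"angular":[0,0,0],"hand":0.26},{"translation":[0,0,-3],"angular":[0,0,0],"hand":0.26},{"translation":[0,0,-3],"angular":[0,0,0],"hand":0.26},{"translation":[0,0,-3],"angular":[0,0,0],"hand":0.26},{"translation":[0,0,-2],"angular":[0,0,0],"hand":0.26},{"translation":[0,0,0],"angular":[0,0,0],"hand":0.26}]' 25; python3 -c "
from h import *;plan((.513,.394,.009),103.2)
snap('side','s34.png',(80,220,200,340),5)
snap('top','t34.png',(190,290,90,220),6)
"
```

```text
time: 50.45
ee_pos: [0.5107, 0.3925, 0.0569]
eef_rot: [-0.082, 0.705, 0.08, 0.7]
ft_force: [-0.6, -0.2, 0.1]
width: 0.0549
t 50.45 p [0.5107 0.3925 0.0569] x [-0.006 -0.004 -1.   ] yang 103.19 F [-0.6 -0.2  0.1] w 0.0549 q [-0.69  0.5  -0.05  1.57  0.03  1.08  1.06]
d cm [ 0.23  0.15 -4.79] rotvec [ 0.23 -0.32  0.01]
```

View pics/s34.png

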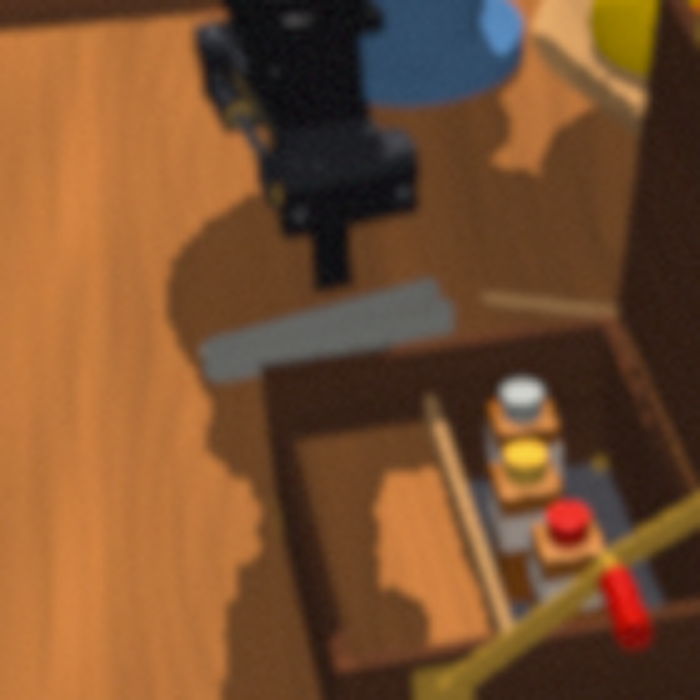

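View pics/t34.png

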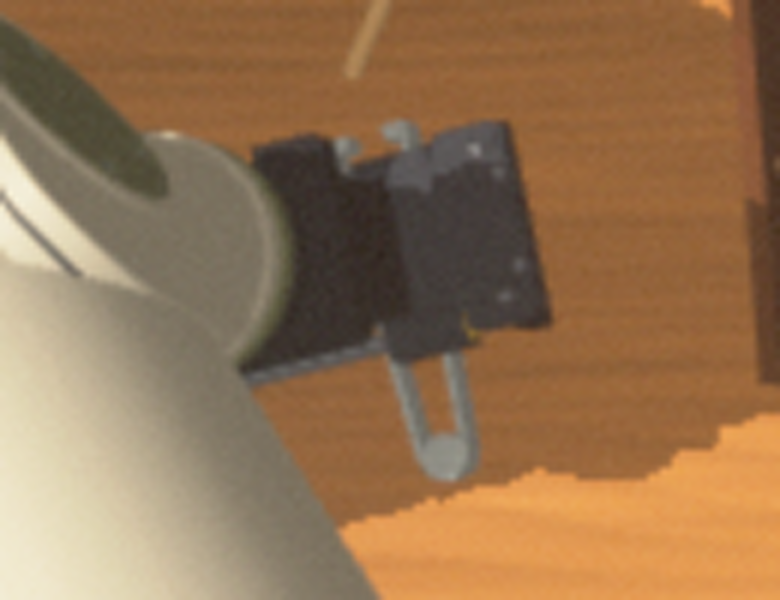

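```bash
python3 -m pendant '[{"translation":[0.2,0.15,-1.5],"angular":[0.2,-0.3,0],"hand":0.26},{"translation":[0,0,-1.5],"angular":[0,0,0],"hand":0.26},{"translation":[0,0,-1],"angular":[0,0,0],"hand":0.26},{"translation":[0,0,-0.6],"angular":[0,0,0],"hand":0.26},{"translation":[0,0,0],"angular":[0,0,0],"hand":0.26}]' 25; python3 -c "
from h import *;ee()
snap('side','s35.png',(80,220,200,340),5)
"
```

```text
time: 51.05
ee_pos: [0.5144, 0.3954, 0.0144]
eef_rot: [-0.08, 0.701, 0.082, 0.704]
ft_force: [0.2, -0.2, 0.3]
width: 0.0545
t 51.05 p [0.5144 0.3954 0.0144] x [ 0.004  0.003 -1.   ] yang 103.18 F [ 0.2 -0.2  0.3] w 0.0545 q [-0.69  0.55 -0.05  1.6   0.03  0.99  1.05]
```

View pics/s35.png

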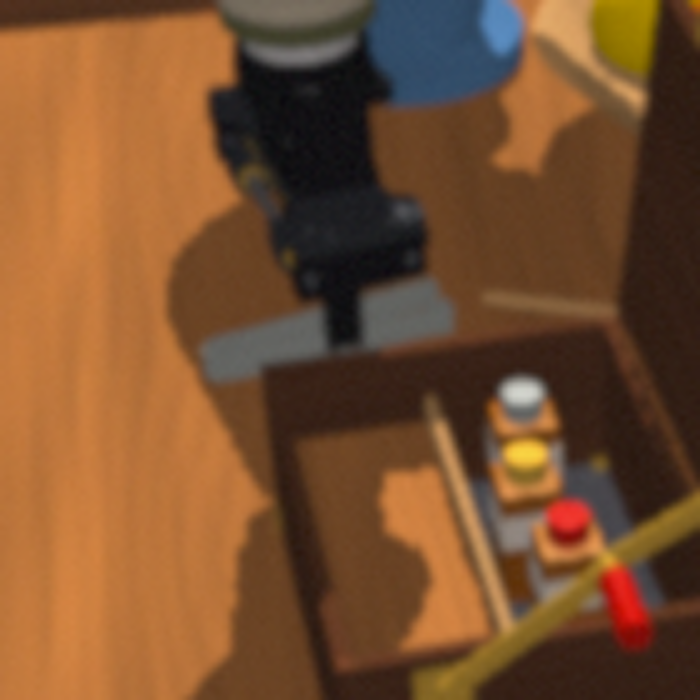

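```bash
python3 -m pendant '[{"translation":[0,0,-0.4],"angular":[0,0,0],"hand":0.26},{"translation":[0,0,-0.2],"angular":[0,0,0],"hand":0.26},{"translation":[0,0,0],"angular":[0,0,0],"hand":0.26},{"translation":[0,0,0],"angular":[0,0,0],"hand":-1},{"translation":[0,0,0],"angular":[0,0,0],"hand":-1},{"translation":[0,0,0],"angular":[0,0,0],"hand":-1},{"translation":[0,0,0],"angular":[0,0,0],"hand":-1},{"translation":[0,0,0],"angular":[0,0,0],"hand":-1}]' 25; python3 -c "
from h import *;ee()
"
```

```text
time: 51.9
ee_pos: [0.5149, 0.3958, 0.0093]
eef_rot: [-0.08, 0.7, 0.082, 0.704]
ft_force: [-0.7, 0.3, -0.2]
width: 0.027
t 51.9 p [0.5149 0.3958 0.0093] x [ 0.005  0.004 -1.   ] yang 103.18 F [-0.7  0.3 -0.2] w 0.027 q [-0.69  0.56 -0.05  1.6   0.03  0.98  1.05]
```

Gripped the tong (27 mm). Lift, turn −98.5° and carry it over the front bay.

```bash
python3 -m pendant '[{"translation":[0,0,0.5],"angular":[0,0,0],"hand":-1},{"translation":[0,0,1.5],"angular":[0,0,0],"hand":-1},{"translation":[0,0,2.5],"angular":[0,0,0],"hand":-1},{"translation":[0,0,3],"angular":[0,0,0],"hand":-1},{"translation":[0,0,3],"angular":[0,0,0],"hand":-1},{"translation":[0,0,3],"angular":[0,0,0],"hand":-1},{"translation":[0,0,3],"angular":[0,0,-7],"hand":-1},{"translation":[0.1,-1.8,1],"angular":[0,0,-7],"hand":-1},{"translation":[0.15,-2.5,0],"angular":[0,0,-7],"hand":-1},{"translation":[0.15,-2.5,0],"angular":[0,0,-7],"hand":-1},{"translation":[0.15,-2.5,0],"angular":[0,0,-7],"hand":-1},{"translation":[0.15,-2.5,0],"angular":[0,0,-7],"hand":-1},{"translation":[0.15,-2.5,0],"angular":[0,0,-7],"hand":-1},{"translation":[0.15,-2.5,0],"angular":[0,0,-7],"hand":-1},{"translation":[0.15,-2.5,0],"angular":[0,0,-7],"hand":-1},{"translation":[0.15,-2.5,0],"angular":[0,0,-7],"hand":-1},{"translation":[0.15,-2.5,0],"angular":[0,0,-7],"hand":-1},{"translation":[0.15,-2.5,0],"angular":[0,0,-7],"hand":-1},{"translation":[0,0,0],"angular":[0,0,-7],"hand":-1},{"translation":[0,0,0],"angular":[0,0,-7],"hand":-1}]' 25; python3 -c "
from h import *;plan((.5314,.108,.18),4.7)
snap('side','s36.png',(60,260,200,380),4)
snap('top','t36.png',(130,290,170,350),4)
"
```

```text
time: 53.9
ee_pos: [0.531, 0.1269, 0.1856]
eef_rot: [0.479, 0.518, -0.479, 0.523]
ft_force: [0.2, 0.6, -1.7]
width: 0.0271
t 53.9 p [0.531  0.1269 0.1856] x [ 0.005 -0.005 -1.   ] yang 4.8 F [ 0.2  0.6 -1.7] w 0.0271 q [-0.57  0.17  0.28  1.73 -0.04  1.24 -0.2 ]
d cm [ 0.04 -1.89 -0.56] rotvec [ 0.27  0.26 -0.1 ]
```

View pics/s36.png

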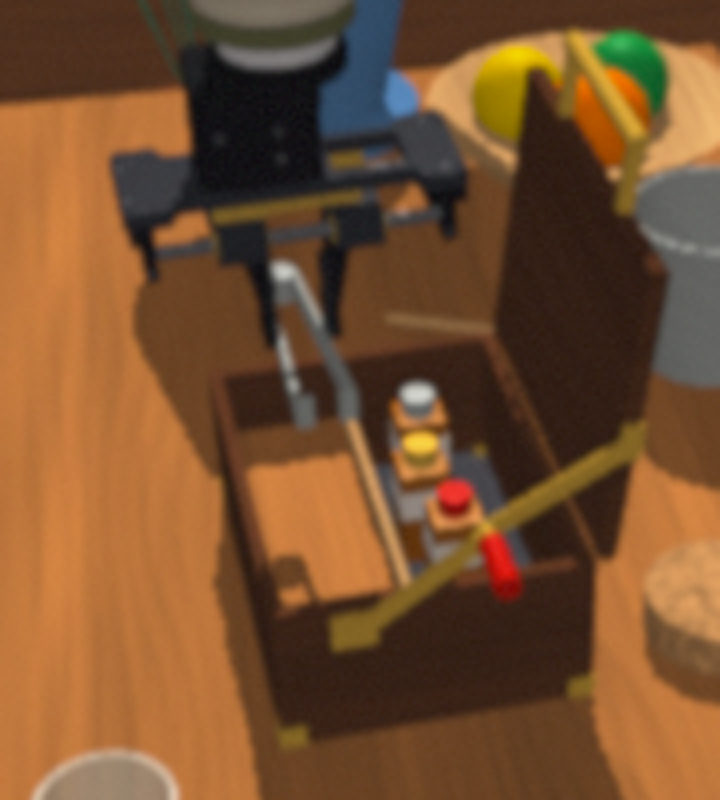

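View pics/t36.png

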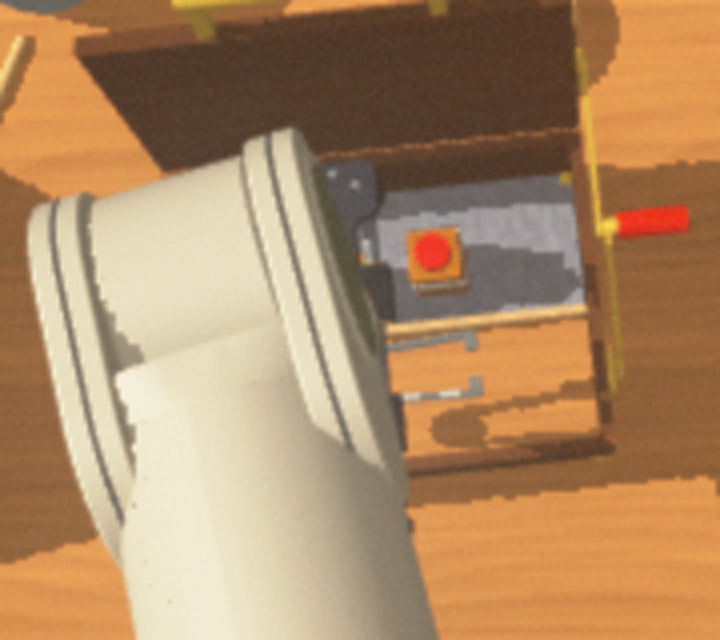

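```bash
python3 -c "
from h import *
for z in (.17,.185,.2):
  print(z,proj('side',[[.531-.006,.1269+.0735,z],[.531+.006,.1269-.0735,z]]),proj('top',[[.531+.006,.1269-.0735,z]]))
"
```

```text
0.17 [[133.86581539 269.71821755]
 [167.8531997  280.32644857]] [[221.79328245 290.37046182]]
0.185 [[128.67199278 269.27866896]
 [162.43409583 279.93418002]] [[221.17936951 289.97236312]]
0.2 [[123.39646709 268.83220592]
 [156.92118735 279.53512132]] [[220.54761114 289.56269234]]
```

The tong is level and aligned with the front bay. Lowering.

```bash
python3 -m pendant '[{"translation":[0,-1,0],"angular":[0.25,0.25,-0.1],"hand":-1},{"translation":[0,-0.9,0],"angular":[0,0,0],"hand":-1},{"translation":[0,0,-1.5],"angular":[0,0,0],"hand":-1},{"translation":[0,0,-1.5],"angular":[0,0,0],"hand":-1},{"translation":[0,0,-1.5],"angular":[0,0,0],"hand":-1},{"translation":[0,0,-1.5],"angular":[0,0,0],"hand":-1},{"translation":[0,0,-1.5],"angular":[0,0,0],"hand":-1},{"translation":[0,0,-1.5],"angular":[0,0,0],"hand":-1},{"translation":[0,0,-1],"angular":[0,0,0],"hand":-1},{"translation":[0,0,-0.5],"angular":[0,0,0],"hand":-1},{"translation":[0,0,0],"angular":[0,0,0],"hand":-1}]' 25; python3 -c "
from h import *;plan((.5314,.108,.066),4.7)
snap('side','s37.png',(100,260,210,370),5)
"
```

```text
time: 55.1
ee_pos: [0.5306, 0.1083, 0.0789]
eef_rot: [0.476, 0.522, -0.478, 0.522]
ft_force: [0.2, 0.2, -1.6]
width: 0.0272
t 55.1 p [0.5306 0.1083 0.0789] x [-0.002 -0.002 -1.   ] yang 5.1 F [ 0.2  0.2 -1.6] w 0.0272 q [-0.53  0.28  0.28  1.85 -0.09  1.03 -0.13]
d cm [ 0.08 -0.03 -1.29] rotvec [ 0.09 -0.1  -0.4 ]
```

View pics/s37.png

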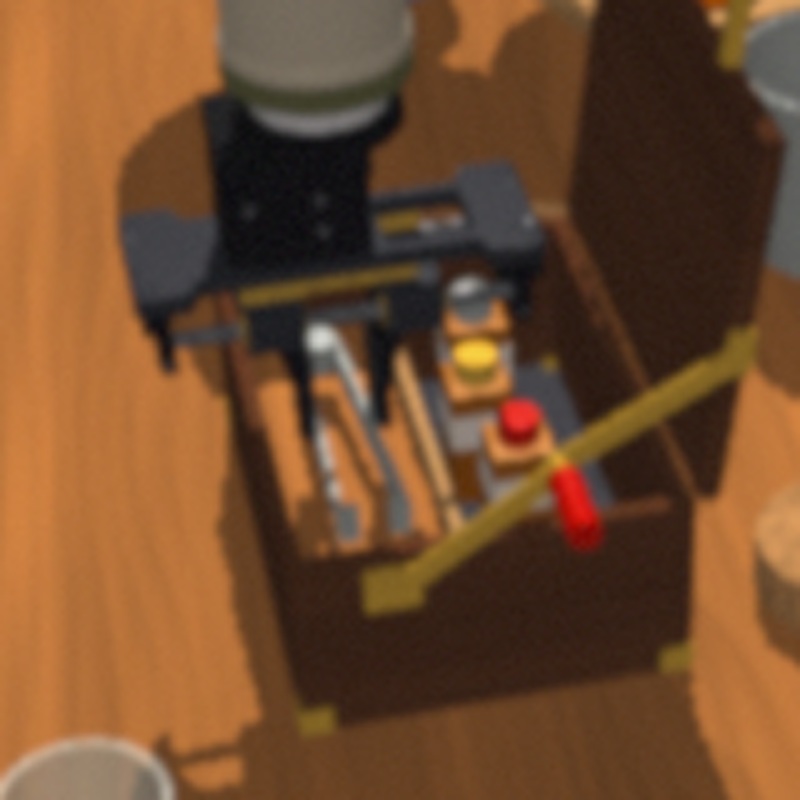

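```bash
python3 -m pendant '[{"translation":[0.05,0,-0.5],"angular":[0,0,-0.3],"hand":-1},{"translation":[0,0,-0.4],"angular":[0,0,0],"hand":-1},{"translation":[0,0,-0.2],"angular":[0,0,0],"hand":-1},{"translation":[0,0,0],"angular":[0,0,0],"hand":-1}]' 25; python3 -m pendant '[{"translation":[0,0,-0.2],"angular":[0,0,0],"hand":-1},{"translation":[0,0,0],"angular":[0,0,0],"hand":-1}]' 25
```

```text
time: 55.55
ee_pos: [0.5312, 0.1087, 0.0679]
eef_rot: [0.478, 0.52, -0.479, 0.52]
ft_force: [0.2, 0.8, -1.3]
width: 0.0271
time: 55.75
ee_pos: [0.5313, 0.1087, 0.066]
eef_rot: [0.478, 0.52, -0.479, 0.52]
ft_force: [-1.0, -0.7, -1.1]
width: 0.0274
```

```bash
python3 -m pendant '[{"translation":[0,0,-0.15],"angular":[0,0,0],"hand":-1},{"translation":[0,0,0],"angular":[0,0,0],"hand":-1}]' 25; python3 -m pendant '[{"translation":[0,0,-0.15],"angular":[0,0,0],"hand":-1},{"translation":[0,0,0],"angular":[0,0,0],"hand":-1}]' 25
```

```text
time: 55.95
ee_pos: [0.5315, 0.1088, 0.0652]
eef_rot: [0.478, 0.52, -0.479, 0.52]
ft_force: [-2.9, 0.0, 4.2]
width: 0.0272
time: 56.15
ee_pos: [0.5315, 0.1089, 0.0649]
eef_rot: [0.478, 0.521, -0.479, 0.52]
ft_force: [-8.2, -1.7, 19.0]
width: 0.0273
```

```bash
python3 -m pendant '[{"translation":[0,0,0.2],"angular":[0,0,0],"hand":-1},{"translation":[0,0,0],"angular":[0,0,0],"hand":0},{"translation":[0,0,0],"angular":[0,0,0],"hand":0},{"translation":[0,0,0],"angular":[0,0,0],"hand":0},{"translation":[0,0,1],"angular":[0,0,0],"hand":0},{"translation":[0,0,2],"angular":[0,0,0],"hand":0},{"translation":[0,0,3],"angular":[0,0,0],"hand":0},{"translation":[0,0,3],"angular":[0,0,0],"hand":0},{"translation":[0,0,3],"angular":[0,0,0],"hand":0},{"translation":[0,0,3],"angular":[0,0,0],"hand":0},{"translation":[0,0,3],"angular":[0,0,0],"hand":0},{"translation":[0,0,3],"angular":[0,0,0],"hand":0},{"translation":[0,0,0],"angular":[0,0,0],"hand":0}]' 20; python3 -c "
from h import *;ee()
snap('side','s38.png',(100,260,210,370),5)
"
```

```text
time: 57.45
ee_pos: [0.533, 0.109, 0.2801]
eef_rot: [0.48, 0.519, -0.477, 0.522]
ft_force: [-0.7, 0.8, -0.4]
width: 0.0432
t 57.45 p [0.533  0.109  0.2801] x [ 0.006  0.001 -1.   ] yang 4.76 F [-0.7  0.8 -0.4] w 0.0432 q [-0.56  0.11  0.3   1.6  -0.03  1.43 -0.17]
```

View pics/s38.png

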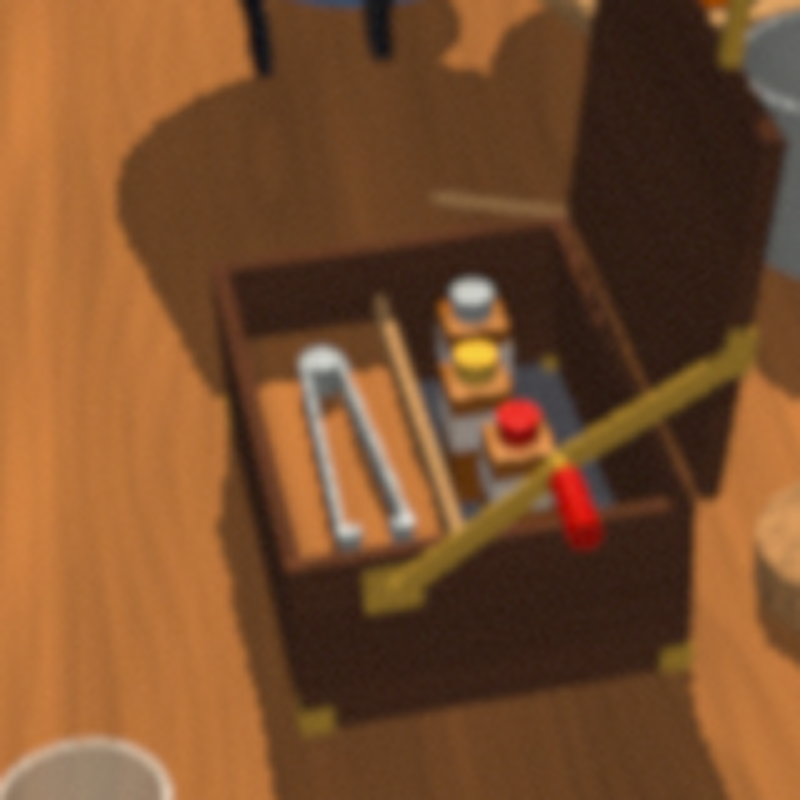

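The tong lies flat in the front bay, from (360,320) to (525,400). The three bottles are upright in the back and the stay is still locked. Next, back to the knob to break the knee.

```bash
python3 -m pendant '[{"translation":[0,-2.5,0],"angular":[0,0,0],"hand":-0.1},{"translation":[0,-3,0],"angular":[0,0,0],"hand":-0.1},{"translation":[0,-3,0],"angular":[4,0.33,0],"hand":-0.1},{"translation":[0,-3,0],"angular":[4,0.33,0],"hand":-0.1},{"translation":[0,-3,0],"angular":[4,0.33,0],"hand":-0.1},{"translation":[0,-3,0],"angular":[4,0.33,0],"hand":-0.1},{"translation":[1,-3,0],"angular":[4,0.33,0],"hand":-0.1},{"translation":[2,-3,0],"angular":[4,0.33,0],"hand":-0.1},{"translation":[2,-3,0],"angular":[4,0.33,0],"hand":-0.1},{"translation":[2,0,0],"angular":[4,0.33,0],"hand":-0.1},{"translation":[2,0,0],"angular":[4,0.33,0],"hand":-0.1},{"translation":[0,0,0],"angular":[4,0.33,0],"hand":-0.1},{"translation":[0,0,0],"angular":[0,0,0],"hand":-0.1}]' 25; python3 -c "
from h import *;s,M=ee()
for p in ((.6235,-.0875,.187),(.6195,-.039,.1295)): print((np.array(p)-s['ee_pos'])*100)
"
```

```text
time: 58.8
ee_pos: [0.6205, -0.158, 0.2716]
eef_rot: [0.614, 0.668, -0.287, 0.308]
ft_force: [-0.6, -0.0, -1.4]
width: 0.0392
t 58.8 p [ 0.6205 -0.158   0.2716] x [-0.056  0.643 -0.764] yang 4.61 F [-0.6 -0.  -1.4] w 0.0392 q [ 0.2   0.67  0.5   1.12 -0.83  1.89  0.68]
[ 0.30283653  7.05294055 -8.4635204 ]
[ -0.09716347  11.90294055 -14.2135204 ]
```

```bash
python3 -m pendant '[{"translation":[0.06,1.4,-1.7],"angular":[0,0,0],"hand":-0.1},{"translation":[0.06,1.4,-1.7],"angular":[0,0,0],"hand":-0.1},{"translation":[0.06,1.4,-1.7],"angular":[0,0,0],"hand":-0.1},{"translation":[0.06,1.4,-1.7],"angular":[0,0,0],"hand":-0.1},{"translation":[0.06,1.45,-1.66],"angular":[0,0,0],"hand":-0.1},{"translation":[0,0,0],"angular":[0,0,0],"hand":-0.1}]' 25; python3 -c "
from h import *;s,M=ee()
for p in ((.6195,-.039,.1295),): print((np.array(p)-s['ee_pos'])*100)
snap('top','t39.png',(130,230,280,400),6)
"
```

```text
time: 59.4
ee_pos: [0.6234, -0.0825, 0.1892]
eef_rot: [0.612, 0.669, -0.286, 0.31]
ft_force: [-0.2, 0.8, 0.6]
width: 0.0393
t 59.4 p [ 0.6234 -0.0825  0.1892] x [-0.058  0.642 -0.765] yang 5.02 F [-0.2  0.8  0.6] w 0.0393 q [ 0.08  0.64  0.47  1.34 -0.83  1.69  0.72]
[-0.39464142  4.34770512 -5.96693277]
```

View pics/t39.png

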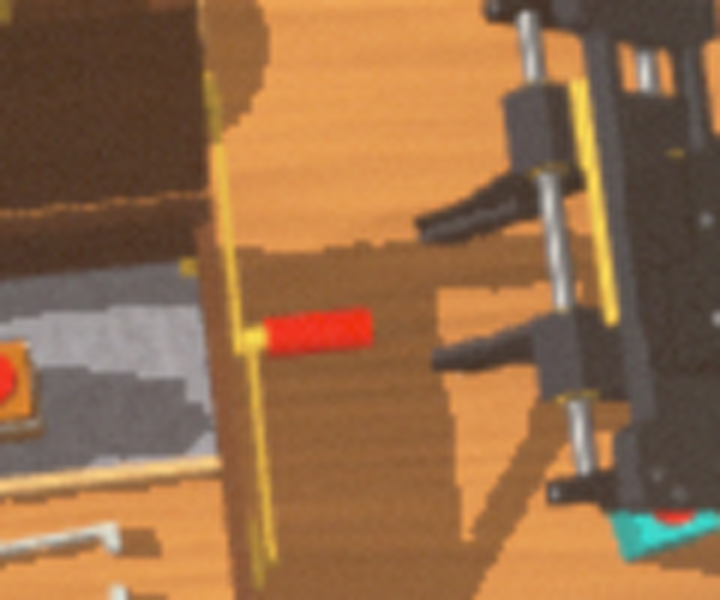

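```bash
python3 -m pendant '[{"translation":[-0.1,1.1,-1.5],"angular":[0,0,-0.2],"hand":-0.1},{"translation":[-0.1,1.1,-1.5],"angular":[0,0,0],"hand":-0.1},{"translation":[-0.1,1.1,-1.5],"angular":[0,0,0],"hand":-0.1},{"translation":[-0.1,1.05,-1.45],"angular":[0,0,0],"hand":-0.1},{"translation":[0,0,0],"angular":[0,0,0],"hand":-0.1}]' 25; python3 -c "
from h import *;s,M=ee()
for p in ((.6195,-.039,.1295),): print((np.array(p)-s['ee_pos'])*100)
snap('top','t40.png',(130,230,280,400),6)
"
```

```text
time: 59.95
ee_pos: [0.6198, -0.0414, 0.1307]
eef_rot: [0.614, 0.667, -0.286, 0.31]
ft_force: [0.9, -0.7, 1.2]
width: 0.0392
t 59.95 p [ 0.6198 -0.0414  0.1307] x [-0.053  0.642 -0.765] yang 4.68 F [ 0.9 -0.7  1.2] w 0.0392 q [ 0.03  0.64  0.45  1.45 -0.85  1.56  0.75]
[-0.03158174  0.24330868 -0.12073845]
```

View pics/t40.png

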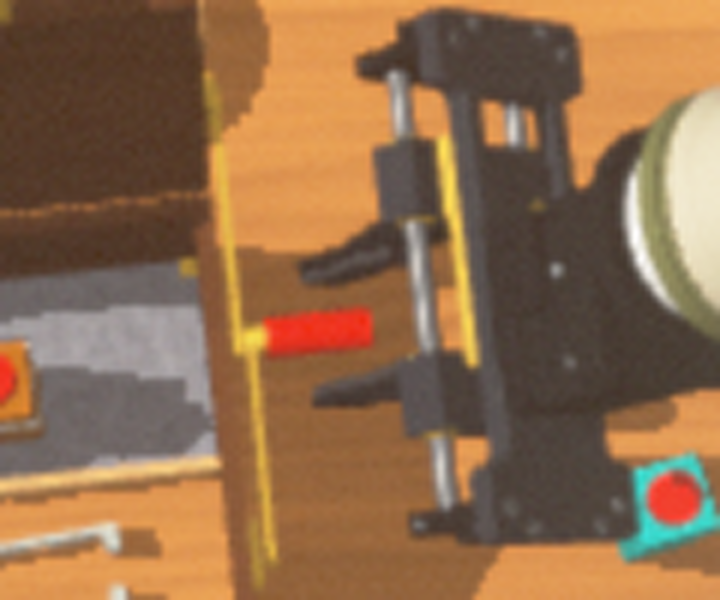

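```bash
python3 -m pendant '[{"translation":[0,0.2,0],"angular":[0,0,0],"hand":-1},{"translation":[0,0,0],"angular":[0,0,0],"hand":-1},{"translation":[0,0,0],"angular":[0,0,0],"hand":-1},{"translation":[0,0,0],"angular":[0,0,0],"hand":-1},{"translation":[0,0,0],"angular":[0,0,0],"hand":-1},{"translation":[0.16,0.01,-0.26],"angular":[0,0,0],"hand":-1},{"translation":[0.16,0.01,-0.26],"angular":[0,0,0],"hand":-1},{"translation":[0.16,0.01,-0.26],"angular":[0,0,0],"hand":-1},{"translation":[0,0,0],"angular":[0,0,0],"hand":-1}]' 30; python3 -c "
from h import *;s,M=ee()
"
```

```text
time: 60.9
ee_pos: [0.6255, -0.0403, 0.1229]
eef_rot: [0.615, 0.666, -0.286, 0.31]
ft_force: [-0.7, -2.3, 3.3]
width: 0.0148
t 60.9 p [ 0.6255 -0.0403  0.1229] x [-0.051  0.641 -0.766] yang 4.57 F [-0.7 -2.3  3.3] w 0.0148 q [ 0.03  0.66  0.45  1.45 -0.86  1.55  0.75]
```

```bash
python3 -m pendant '[{"translation":[0.14,0.01,-0.27],"angular":[0,0,0],"hand":-1},{"translation":[0.14,0.01,-0.27],"angular":[0,0,0],"hand":-1},{"translation":[0.13,0.01,-0.27],"angular":[0,0,0],"hand":-1},{"translation":[0.12,0.01,-0.27],"angular":[0,0,0],"hand":-1},{"translation":[0.12,0.01,-0.28],"angular":[0,0,0],"hand":-1},{"translation":[0.12,0.01,-0.28],"angular":[0,0,0],"hand":-1},{"translation":[0.11,0.01,-0.28],"angular":[0,0,0],"hand":-1},{"translation":[0,0,0],"angular":[0,0,0],"hand":-1}]' 30; python3 -c "
from h import *;s,M=ee()
"
```

```text
time: 61.7
ee_pos: [0.6331, -0.0396, 0.1036]
eef_rot: [0.614, 0.667, -0.287, 0.309]
ft_force: [-5.3, -3.5, 5.5]
width: 0.0151
t 61.7 p [ 0.6331 -0.0396  0.1036] x [-0.054  0.642 -0.765] yang 4.62 F [-5.3 -3.5  5.5] w 0.0151 q [ 0.03  0.7   0.44  1.43 -0.87  1.54  0.76]
```

The knee broke cleanly, with the knob about 26 mm down. Release, retreat and look.

```bash
python3 -m pendant '[{"translation":[0,0,0],"angular":[0,0,0],"hand":-0.1},{"translation":[0,0,0],"angular":[0,0,0],"hand":-0.1},{"translation":[0,0,0],"angular":[0,0,0],"hand":-0.1},{"translation":[0,0,0],"angular":[0,0,0],"hand":-0.1},{"translation":[0.08,-0.96,1.15],"angular":[0,0,0],"hand":-0.1},{"translation":[0.16,-1.9,2.3],"angular":[0,0,0],"hand":-0.1},{"translation":[0.16,-1.9,2.3],"angular":[0,0,0],"hand":-0.1},{"translation":[0.16,-1.9,2.3],"angular":[0,0,0],"hand":-0.1},{"translation":[0,-1.9,3],"angular":[0,0,0],"hand":-0.22},{"translation":[0,-1.9,3],"angular":[0,0,0],"hand":-0.22},{"translation":[0,-1.9,3],"angular":[0,0,0],"hand":-0.22},{"translation":[0,0,3],"angular":[-4,-0.33,0],"hand":-0.22},{"translation":[0,0,3],"angular":[-4,-0.33,0],"hand":-0.22},{"translation":[0,0,3],"angular":[-4,-0.33,0],"hand":-0.22},{"translation":[0,0,0],"angular":[-4,-0.33,0],"hand":-0.22},{"translation":[0,0,0],"angular":[0,0,0],"hand":-0.22}]' 20; python3 -c "
from h import *;ee()
snap('side','s41.png',(60,260,200,380),4)
snap('top','t41.png',(90,290,170,350),4)
for c in('side','top'):
    for n in ('bar','knob'): print(c,n,[(np.round(d['point'],1).tolist(),round(d['confidence'],2)) for d in r.mark_of(c,n)])
"
```

```text
time: 63.3
ee_pos: [0.64, -0.1617, 0.368]
eef_rot: [0.568, 0.616, -0.368, 0.403]
ft_force: [0.1, 0.6, 0.5]
width: 0.0339
t 63.3 p [ 0.64   -0.1617  0.368 ] x [-0.029  0.403 -0.915] yang 4.77 F [0.1 0.6 0.5] w 0.0339 q [ 0.07  0.58  0.58  0.95 -0.67  1.91  0.54]
side bar []
side knob [([210.3, 332.9], 0.9)]
top bar [([137.2, 247.4], 0.67), ([170.5, 162.9], 0.66)]
top knob [([179.9, 331.6], 0.46)]
```

View pics/s41.png

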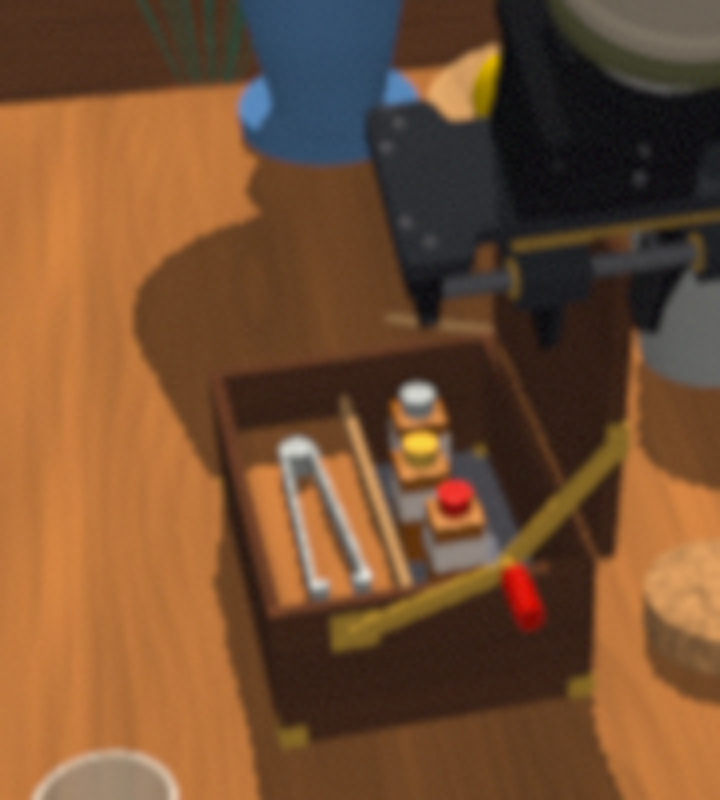

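View pics/t41.png

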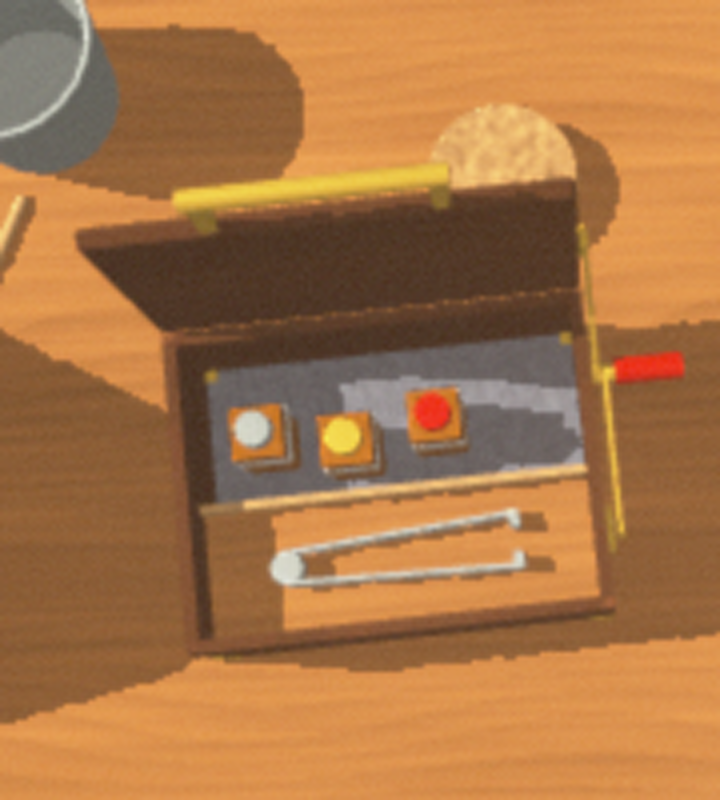

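```bash
cat > lid.py <<'E'
from geo import *
C=[.5805,.112,.082]
def bar(th): return pose(C,[((95-232*np.cos(th)+6*np.sin(th))/1000,0,(102+232*np.sin(th)+6*np.cos(th))/1000)])[0]
def up(th): return np.array([95-84.5*np.cos(th)+6*np.sin(th),102+84.5*np.sin(th)+6*np.cos(th)])
E
python3 -c "
from lid import *
from scipy.optimize import brentq
k=np.array([-48+94*np.cos(np.radians(17.2)),87+94*np.sin(np.radians(17.2))])
th=brentq(lambda t:np.linalg.norm(up(t)-k)-94,1.0,1.75);print(th,bar(th))
for t in (th-.05,th,th+.05,1.7): print(t,bar(t),proj('top',[bar(t)]))
b=bar(th); plan((b[0],b[1],b[2]+.05),4.7,12)
"
```

```text
1.5914862566941224 [0.68594294 0.12066575 0.33382621]
1.5414862566941223 [0.67438194 0.11971562 0.33407619] [[142.72938369 249.20893609]]
1.5914862566941224 [0.68594294 0.12066575 0.33382621] [[136.84697722 248.69929531]]
1.6414862566941224 [0.69747704 0.12161367 0.3329968 ] [[131.08640441 248.23695883]]
1.7 [0.71090227 0.12271702 0.33129317] [[124.53188708 247.75814086]]
t 63.6 p [ 0.6392 -0.1637  0.3632] x [-0.034  0.407 -0.913] yang 4.51 F [-0.8 -0.1 -0.7] w 0.0334 q [ 0.07  0.59  0.58  0.96 -0.67  1.91  0.54]
d cm [ 4.68 28.43  2.06] rotvec [-24.02  -2.04   0.21]
per row [0.39 2.37 0.17] [-2.   -0.17  0.02]
```

```bash
python3 -m pendant '[{"translation":[0,0,1.5],"angular":[-4,-0.34,0],"hand":-0.22},{"translation":[0,0,1.5],"angular":[-4,-0.34,0],"hand":-0.22},{"translation":[0.38,2,0],"angular":[-4,-0.34,0],"hand":-0.22},{"translation":[0.38,2.4,0],"angular":[-4,-0.34,0],"hand":-0.22},{"translation":[0.38,2.4,0],"angular":[-4,-0.34,0],"hand":-0.22},{"translation":[0.38,2.4,0],"angular":[-4,-0.34,0.2],"hand":-0.22},{"translation":[0.38,2.4,0],"angular":[0,0,0],"hand":-0.22},{"translation":[0.38,2.4,0],"angular":[0,0,0],"hand":-0.22},{"translation":[0.38,2.4,0],"angular":[0,0,0],"hand":-0.22},{"translation":[0.38,2.4,0],"angular":[0,0,0],"hand":-0.22},{"translation":[0.38,2.4,0],"angular":[0,0,0],"hand":-0.22},{"translation":[0.38,2.4,0],"angular":[0,0,0],"hand":-0.22},{"translation":[0.38,2.4,0],"angular":[0,0,0],"hand":-0.22},{"translation":[0.38,2.4,0],"angular":[0,0,0],"hand":-0.22},{"translation":[0,0,0],"angular":[0,0,0],"hand":-0.22}]' 20; python3 -c "
from h import *;plan((.685,.1205,.315),4.7)
snap('side','s42.png',(0,160,240,440),4)
"
```

```text
time: 65.1
ee_pos: [0.6852, 0.1251, 0.3927]
eef_rot: [0.477, 0.522, -0.477, 0.521]
ft_force: [-0.7, -0.4, -0.0]
width: 0.034
t 65.1 p [0.6852 0.1251 0.3927] x [-0.001  0.    -1.   ] yang 5.08 F [-0.7 -0.4 -0. ] w 0.034 q [-0.56  0.54  0.61  0.89 -0.31  1.78 -0.  ]
d cm [-0.02 -0.46 -7.77] rotvec [-0.01 -0.05 -0.38]
```

View pics/s42.png

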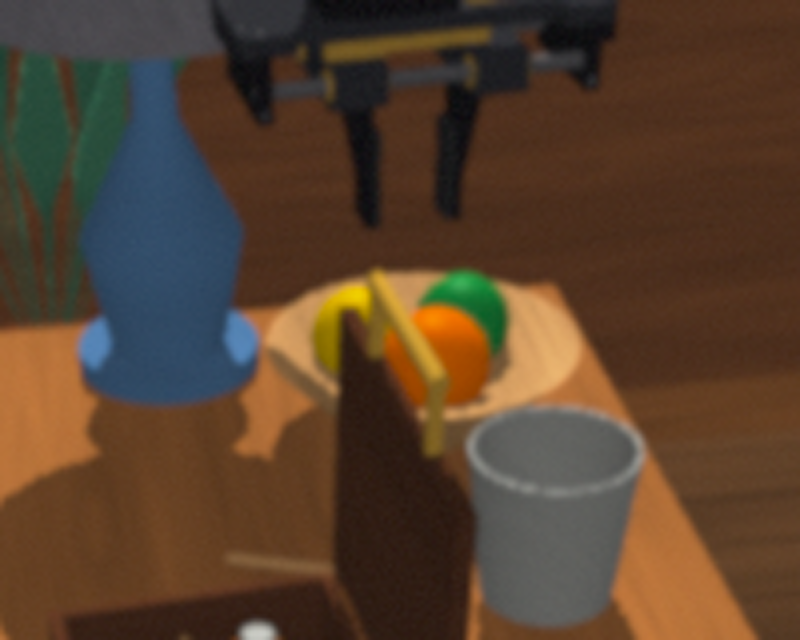

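The fingers are above the bar (tips at cols 370 and 450, bar middle at 410). Go down and grip.

```bash
python3 -m pendant '[{"translation":[0,-0.2,-1.5],"angular":[0,0,-0.38],"hand":-0.22},{"translation":[0,0,-1.5],"angular":[0,0,0],"hand":-0.22},{"translation":[0,0,-1.5],"angular":[0,0,0],"hand":-0.22},{"translation":[0,0,-1.5],"angular":[0,0,0],"hand":-0.22},{"translation":[0,0,-1],"angular":[0,0,0],"hand":-0.22},{"translation":[0,0,-0.75],"angular":[0,0,0],"hand":-0.22},{"translation":[0,0,0],"angular":[0,0,0],"hand":-0.22},{"translation":[0,0,0],"angular":[0,0,0],"hand":-1},{"translation":[0,0,0],"angular":[0,0,0],"hand":-1},{"translation":[0,0,0],"angular":[0,0,0],"hand":-1},{"translation":[0,0,0],"angular":[0,0,0],"hand":-1},{"translation":[0,0,0],"angular":[0,0,0],"hand":-1}]' 20; python3 -c "
from lid import *;s,M=ee()
p=s['ee_pos']
# angle from measured x (bar x)
bx=p[0]; from scipy.optimize import brentq
th=brentq(lambda t:bar(t)[0]-bx,.8,1.8); print('theta',th,bar(th))
n=20; ths=np.linspace(th,0,n*2+1); B=np.array([bar(t) for t in ths])
for d in np.diff(B,axis=0)*100: print(np.round(d,2).tolist())
"
```

```text
time: 66.35
ee_pos: [0.6854, 0.1192, 0.3175]
eef_rot: [0.481, 0.518, -0.48, 0.52]
ft_force: [1.0, 0.5, 1.2]
width: 0.0115
t 66.35 p [0.6854 0.1192 0.3175] x [ 0.003 -0.001 -1.   ] yang 4.46 F [1.  0.5 1.2] w 0.0115 q [-0.6   0.51  0.6   1.09 -0.28  1.61  0.01]
theta 1.5892479762860874 [0.68542577 0.12062325 0.3338498 ]
[-0.92, -0.08, 0.02]
[-0.92, -0.08, -0.01]
[-0.92, -0.08, -0.05]
[-0.91, -0.08, -0.09]
[-0.91, -0.07, -0.12]
[-0.91, -0.07, -0.16]
[-0.9, -0.07, -0.2]
[-0.89, -0.07, -0.23]
[-0.88, -0.07, -0.27]
[-0.87, -0.07, -0.3]
[-0.86, -0.07, -0.34]
[-0.84, -0.07, -0.37]
[-0.83, -0.07, -0.4]
[-0.81, -0.07, -0.44]
[-0.79, -0.07, -0.47]
[-0.77, -0.06, -0.5]
[-0.75, -0.06, -0.53]
[-0.73, -0.06, -0.56]
[-0.71, -0.06, -0.59]
[-0.68, -0.06, -0.62]
[-0.66, -0.05, -0.64]
[-0.63, -0.05, -0.67]
[-0.61, -0.05, -0.69]
[-0.58, -0.05, -0.72]
[-0.55, -0.05, -0.74]
[-0.52, -0.04, -0.76]
[-0.49, -0.04, -0.78]
[-0.46, -0.04, -0.8]
[-0.43, -0.04, -0.82]
[-0.39, -0.03, -0.83]
[-0.36, -0.03, -0.85]
[-0.33, -0.03, -0.86]
[-0.29, -0.02, -0.87]
[-0.26, -0.02, -0.89]
[-0.22, -0.02, -0.89]
[-0.19, -0.02, -0.9]
[-0.15, -0.01, -0.91]
[-0.11, -0.01, -0.91]
[-0.08, -0.01, -0.92]
[-0.04, -0.0, -0.92]
```

```bash
python3 -m pendant '[{"translation":[-0.92,-0.08,0.02],"angular":[0,0,0],"hand":-1},{"translation":[-0.92,-0.08,-0.01],"angular":[0,0,0],"hand":-1},{"translation":[-0.92,-0.08,-0.05],"angular":[0,0,0],"hand":-1},{"translation":[-0.91,-0.08,-0.09],"angular":[0,0,0],"hand":-1},{"translation":[-0.91,-0.07,-0.12],"angular":[0,0,0],"hand":-1},{"translation":[-0.91,-0.07,-0.16],"angular":[0,0,0],"hand":-1},{"translation":[-0.9,-0.07,-0.2],"angular":[0,0,0],"hand":-1},{"translation":[-0.89,-0.07,-0.23],"angular":[0,0,0],"hand":-1},{"translation":[-0.88,-0.07,-0.27],"angular":[0,0,0],"hand":-1},{"translation":[-0.87,-0.07,-0.3],"angular":[0,0,0],"hand":-1},{"translation":[0,0,0],"angular":[0,0,0],"hand":-1}]' 20; python3 -c "
from h import *;ee()
snap('side','s43.png',(60,260,200,380),4)
"
```

```text
time: 67.45
ee_pos: [0.5942, 0.1117, 0.3033]
eef_rot: [0.48, 0.519, -0.48, 0.52]
ft_force: [-3.5, -0.9, 2.3]
width: 0.0113
t 67.45 p [0.5942 0.1117 0.3033] x [ 0.002 -0.    -1.   ] yang 4.47 F [-3.5 -0.9  2.3] w 0.0113 q [-0.74  0.28  0.61  1.41 -0.16  1.5  -0.06]
```

View pics/s43.png

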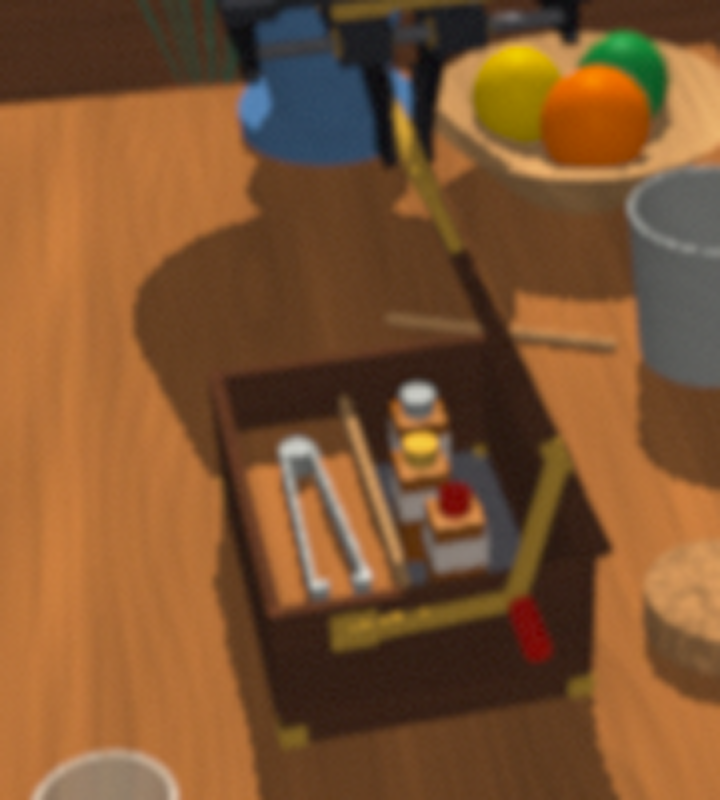

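Lid coming down and the stay folding correctly. Continue.

```bash
python3 -m pendant '[{"translation":[-0.86,-0.07,-0.34],"angular":[0,0,0],"hand":-1},{"translation":[-0.84,-0.07,-0.37],"angular":[0,0,0],"hand":-1},{"translation":[-0.83,-0.07,-0.4],"angular":[0,0,0],"hand":-1},{"translation":[-0.81,-0.07,-0.44],"angular":[0,0,0],"hand":-1},{"translation":[-0.79,-0.07,-0.47],"angular":[0,0,0],"hand":-1},{"translation":[-0.77,-0.06,-0.5],"angular":[0,0,0],"hand":-1},{"translation":[-0.75,-0.06,-0.53],"angular":[0,0,0],"hand":-1},{"translation":[-0.73,-0.06,-0.56],"angular":[0,0,0],"hand":-1},{"translation":[-0.71,-0.06,-0.59],"angular":[0,0,0],"hand":-1},{"translation":[-0.68,-0.06,-0.62],"angular":[0,0,0],"hand":-1},{"translation":[-0.66,-0.05,-0.64],"angular":[0,0,0],"hand":-1},{"translation":[-0.63,-0.05,-0.67],"angular":[0,0,0],"hand":-1},{"translation":[-0.61,-0.05,-0.69],"angular":[0,0,0],"hand":-1},{"translation":[-0.58,-0.05,-0.72],"angular":[0,0,0],"hand":-1},{"translation":[0,0,0],"angular":[0,0,0],"hand":-1}]' 20; python3 -c "
from lid import *;s,M=ee()
from scipy.optimize import brentq
th=brentq(lambda t:bar(t)[2]-.0165-s['ee_pos'][2],.0,1.5); print('theta',th,bar(th))
"
```

```text
time: 69.0
ee_pos: [0.491, 0.1032, 0.2261]
eef_rot: [0.48, 0.519, -0.48, 0.52]
ft_force: [1.6, 1.3, -5.2]
width: 0.0113
t 69.0 p [0.491  0.1032 0.2261] x [-0.    -0.002 -1.   ] yang 4.48 F [ 1.6  1.3 -5.2] w 0.0113 q [-0.85  0.04  0.57  1.79 -0.02  1.32 -0.2 ]
theta 0.6251472425888196 [0.49118895 0.10466004 0.24263553]
```

```bash
python3 -m pendant '[{"translation":[-0.55,-0.05,-0.74],"angular":[0,0,0],"hand":-1},{"translation":[-0.52,-0.04,-0.76],"angular":[0,0,0],"hand":-1},{"translation":[-0.49,-0.04,-0.78],"angular":[0,0,0],"hand":-1},{"translation":[-0.46,-0.04,-0.8],"angular":[0,0,0],"hand":-1},{"translation":[-0.43,-0.04,-0.82],"angular":[0,0,0],"hand":-1},{"translation":[-0.39,-0.03,-0.83],"angular":[0,0,0],"hand":-1},{"translation":[-0.36,-0.03,-0.85],"angular":[0,0,0],"hand":-1},{"translation":[-0.33,-0.03,-0.86],"angular":[0,0,0],"hand":-1},{"translation":[-0.29,-0.02,-0.87],"angular":[0,0,0],"hand":-1},{"translation":[-0.26,-0.02,-0.89],"angular":[0,0,0],"hand":-1},{"translation":[-0.22,-0.02,-0.89],"angular":[0,0,0],"hand":-1},{"translation":[-0.19,-0.02,-0.9],"angular":[0,0,0],"hand":-1},{"translation":[-0.15,-0.01,-0.91],"angular":[0,0,0],"hand":-1},{"translation":[0,0,0],"angular":[0,0,0],"hand":-1}]' 20; python3 -c "
from h import *;ee()
"
```

```text
time: 70.4
ee_pos: [0.4451, 0.0993, 0.1171]
eef_rot: [0.48, 0.519, -0.48, 0.52]
ft_force: [-3.0, 3.4, -2.3]
width: 0.0111
t 70.4 p [0.4451 0.0993 0.1171] x [ 0.    -0.002 -1.   ] yang 4.48 F [-3.   3.4 -2.3] w 0.0111 q [-0.86  0.03  0.55  2.04 -0.02  1.08 -0.22]
```

```bash
python3 -m pendant '[{"translation":[-0.06,0,-0.5],"angular":[0,0,0],"hand":-1},{"translation":[-0.05,0,-0.5],"angular":[0,0,0],"hand":-1},{"translation":[-0.04,0,-0.4],"angular":[0,0,0],"hand":-1},{"translation":[-0.03,0,-0.4],"angular":[0,0,0],"hand":-1},{"translation":[-0.02,0,-0.3],"angular":[0,0,0],"hand":-1},{"translation":[0,0,-0.3],"angular":[0,0,0],"hand":-1},{"translation":[0,0,0],"angular":[0,0,0],"hand":-1}]' 20; python3 -c "
from h import *;ee()
"
```

```text
time: 71.1
ee_pos: [0.4426, 0.099, 0.0937]
eef_rot: [0.479, 0.519, -0.481, 0.519]
ft_force: [-5.4, 2.7, -3.6]
width: 0.0115
t 71.1 p [0.4426 0.099  0.0937] x [-0.001 -0.002 -1.   ] yang 4.46 F [-5.4  2.7 -3.6] w 0.0115 q [-0.85  0.06  0.55  2.07 -0.03  1.02 -0.21]
```

```bash
python3 -m pendant '[{"translation":[0,0,-0.2],"angular":[0,0,0],"hand":-1},{"translation":[0,0,0],"angular":[0,0,0],"hand":-1}]' 20;  python3 -m pendant '[{"translation":[0,0,-0.15],"angular":[0,0,0],"hand":-1},{"translation":[0,0,0],"angular":[0,0,0],"hand":-1}]' 20; python3 -c "
from h import *;ee()
snap('side','s44.png',(120,260,190,350),5)
"
```

```text
time: 71.3
ee_pos: [0.4425, 0.0991, 0.0918]
eef_rot: [0.479, 0.519, -0.481, 0.519]
ft_force: [-5.9, 1.9, -2.5]
width: 0.0114
time: 71.5
ee_pos: [0.4424, 0.099, 0.0903]
eef_rot: [0.479, 0.519, -0.481, 0.519]
ft_force: [-7.4, 1.7, -1.6]
width: 0.0114
t 71.5 p [0.4424 0.099  0.0903] x [-0.001 -0.002 -1.   ] yang 4.47 F [-7.4  1.7 -1.6] w 0.0114 q [-0.85  0.07  0.55  2.07 -0.04  1.02 -0.2 ]
```

View pics/s44.png

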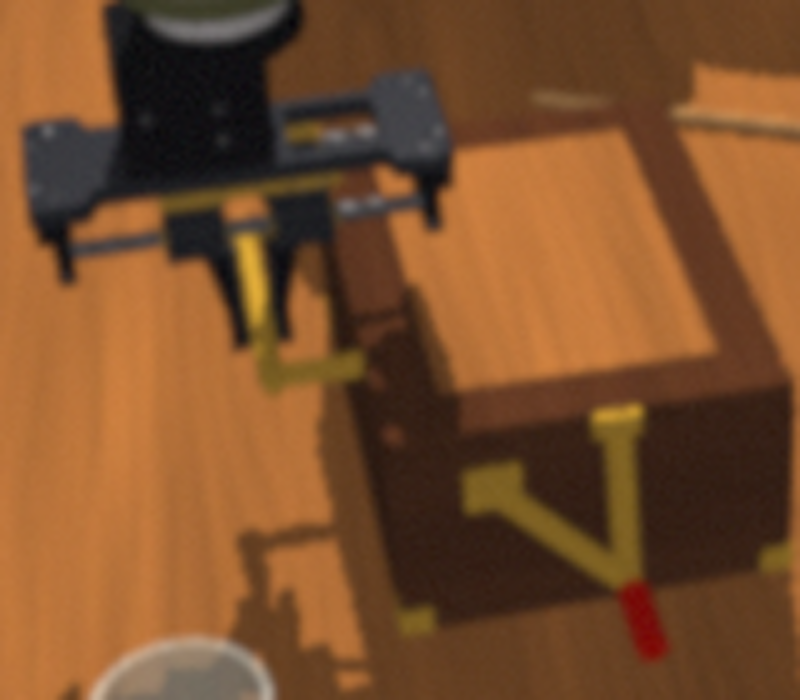

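Nearly shut: the knob is about 1 px off its shut position. Press on in small steps.

```bash
for i in 1 2; do python3 -m pendant '[{"translation":[0.03,0,-0.15],"angular":[0,0,0],"hand":-1},{"translation":[0,0,0],"angular":[0,0,0],"hand":-1}]' 20 | grep -E "pos|force"; done
```

```text
ee_pos: [0.4423, 0.099, 0.0886]
ft_force: [-8.9, 2.1, -1.9]
ee_pos: [0.4423, 0.099, 0.087]
ft_force: [-9.7, 1.5, -1.3]
```

```bash
for i in 1 2; do python3 -m pendant '[{"translation":[0.05,0,-0.15],"angular":[0,0,0],"hand":-1},{"translation":[0,0,0],"angular":[0,0,0],"hand":-1}]' 20 | grep -E "pos|force"; done; python3 -c "
from h import *;ee()
snap('side','s45.png',(120,260,190,350),5)
"
```

```text
ee_pos: [0.4423, 0.099, 0.0856]
ft_force: [-13.2, 2.3, 1.7]
ee_pos: [0.4423, 0.099, 0.0848]
ft_force: [-21.0, -0.2, 18.5]
t 72.35 p [0.4423 0.099  0.0848] x [-0.006 -0.002 -1.   ] yang 4.47 F [-21.   -0.2  18.5] w 0.0109 q [-0.85  0.08  0.55  2.07 -0.05  1.01 -0.19]
```

View pics/s45.png

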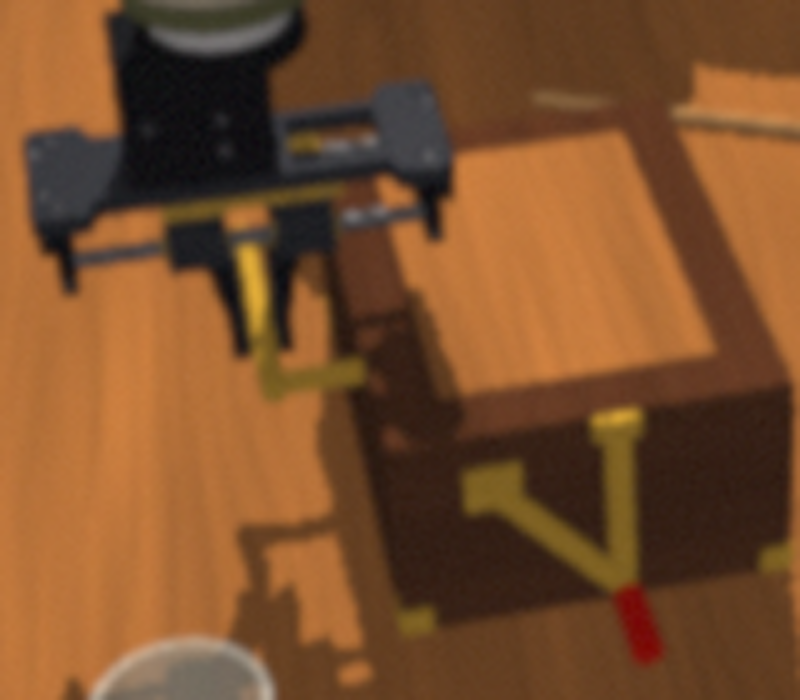

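The lid is shut: the vertical force jumped to 18 N and the knob and bar match the starting picture. Relax, release and leave.

```bash
python3 -m pendant '[{"translation":[-0.25,0,0.1],"angular":[0,0,0],"hand":-1},{"translation":[0,0,0],"angular":[0,0,0],"hand":-0.22},{"translation":[0,0,0],"angular":[0,0,0],"hand":-0.22},{"translation":[0,0,0],"angular":[0,0,0],"hand":-0.22},{"translation":[0,0,0],"angular":[0,0,0],"hand":-0.22},{"translation":[0,0,1],"angular":[0,0,0],"hand":-0.22},{"translation":[0,0,2],"angular":[0,0,0],"hand":-0.22},{"translation":[0,0,3],"angular":[0,0,0],"hand":-0.22},{"translation":[0,0,3],"angular":[0,0,0],"hand":-0.22},{"translation":[0,2,3],"angular":[0,0,0],"hand":-0.22},{"translation":[-0.5,3,1],"angular":[0,0,0],"hand":-0.22},{"translation":[-0.5,3,0],"angular":[0,0,0],"hand":-0.22},{"translation":[-0.5,3,0],"angular":[0,0,0],"hand":-0.22},{"translation":[-0.5,3,0],"angular":[0,0,0],"hand":-0.22},{"translation":[-0.5,3,0],"angular":[0,0,0],"hand":-0.22},{"translation":[0,3,0],"angular":[0,0,0],"hand":-0.22},{"translation":[0,3,0],"angular":[0,0,0],"hand":-0.22},{"translation":[0,0,0],"angular":[0,0,0],"hand":-0.22}]' 20; python3 -c "
from h import *;ee()
snap('side','s46.png'); snap('side','s46c.png',(120,260,220,370),5)
snap('top','t46.png')
a=cv2.imread('pics/s46.png');b=cv2.imread('pics/s0.png')
"
```

```text
time: 74.2
ee_pos: [0.4168, 0.3333, 0.2163]
eef_rot: [0.479, 0.52, -0.478, 0.521]
ft_force: [0.8, -0.0, -0.5]
width: 0.0338
t 74.2 p [0.4168 0.3333 0.2163] x [ 0.002 -0.001 -1.   ] yang 4.75 F [ 0.8 -0.  -0.5] w 0.0338 q [-1.07  0.12  0.34  1.72 -0.04  1.3  -0.64]
```

View pics/s46c.png

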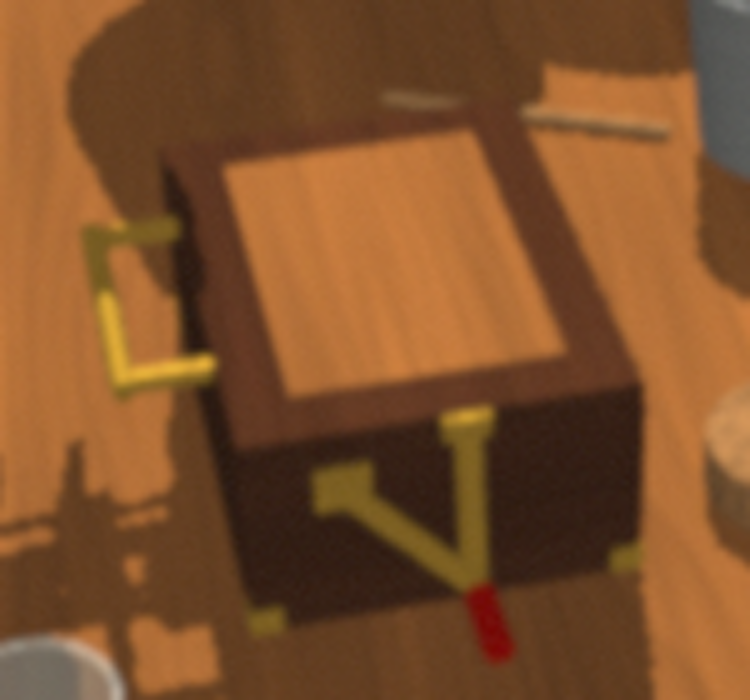

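View pics/t46.png

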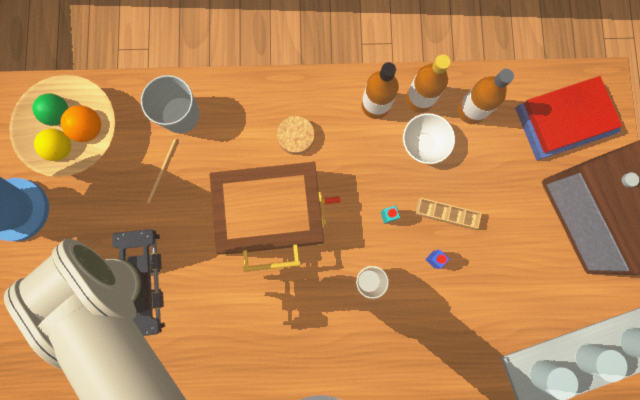

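View pics/s46.png

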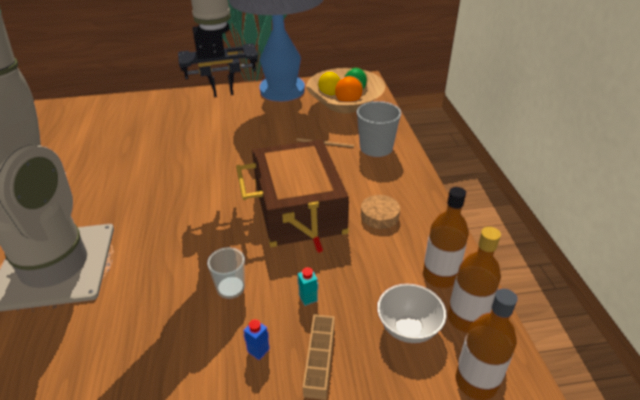

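```bash
python3 -c "
from h import *
a=cv2.cvtColor(cv2.imread('pics/s0.png'),cv2.COLOR_BGR2GRAY).astype(np.float32);b=cv2.cvtColor(cv2.imread('pics/s46.png'),cv2.COLOR_BGR2GRAY).astype(np.float32)
for n,(r0,r1,c0,c1) in {'knob':(225,260,300,335),'lidfront':(185,225,250,350),'stand end':(370,398,300,335)}.items(): print(n,cv2.phaseCorrelate(a[r0:r1,c0:c1].copy(),b[r0:r1,c0:c1].copy()))
r.close_job()
"
```

```text
knob ((0.004585066988013864, -0.04637490040679282), 1.0156597189697218)
lidfront ((0.08758049114109667, -0.17678837458900531), 0.9881633915901185)
stand end ((0.025902606782715054, -1.0071019609931149), 0.2691338376866447)
the job is handed in; nothing more can be done
```

The job is done and handed in at about 74 s. The three bottles that were present (white, yellow and red caps) stand upright in the back bay, and the tong lies flat in the front bay. I raised the lid until the straight stay stopped it and pressed the knee against its stop to lock it. The stay was still locked after everything was in. I then broke the knee and lowered the lid by its bar until it met the rim.

- **Last checks:** in the final side picture the knob matches the starting picture to 0.05 px and the lid's front to 0.2 px, so the lid is shut. The stand is empty and in place, and the blue and turquoise bottles and the other things look unmoved. I did not see inside the chest after closing; the last look, just before lowering, showed everything in place.
- **Check that disagreed:** at the stand's end the picture comparison gave a 1 px shift with low confidence (0.27). Removing the bottles changes that patch, so I did not count it as movement.
- **TCP differs from the data sheet:** in the pictures the fingertips sit at about the reported TCP, not 25 mm ahead of it. Because of that the first grip on the bar closed on air; I corrected for it afterwards.
- **Tong knocked aside:** it had moved a few centimetres during the run, so I measured it again before gripping it.
- **Forces:** the highest I read was about 28 N, at the wrist while pressing the lid shut.

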